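# Close down the gouging bench

## Task

Make the gouging bench safe for the end of the shift: first, before taking up any rod, turn the current knob on the yellow remote down until its white pointer is on the red zero mark. Then stand the two copper-clad gouging rods upright in the red holder, one in each cup, black points up, lowering each one gently to the bottom of its cup (the carbon is brittle: do not drop it), and leave the pointer on zero. Leave the spray can, the welding magnet and the chipping hammer where they are.

Things in the scene. Friction and masses are not known exactly. Their poses are not given: they have to be found in the camera images.
- rod_a_mid (a point): middle of the first gouging rod: a copper-coloured round rod 12 mm across and 180 mm long, about 50 g, whose last 25 mm tapers to a black point 5 mm across. The point given lies on the rod's axis, 90 mm from its flat foot; its z axis runs along the rod towards the black point. At the start the rod lies loose in rest_a, point end up the slope, 30 degrees above level. Between 26 and 140 mm from its foot it hangs free, clear of the rest's saddles
- rod_b_mid (a point): middle of the second gouging rod, the same as the first, lying in rest_b
- rest_a: fixed grey and dark steel rod rest under the first rod: base plate 165 x 52 x 6 mm (x from -102 to +63 mm) with two 8 mm thick V saddles, up to 25 mm wide, that carry the rod at 22 and 145 mm from its foot, and a stop at the foot. Origin on the bench; its x axis is the up-slope direction of the rod, seen from above. The rod's foot is at x -85, height 22 mm; the rod's top at x +71, height 112 mm; no part of the rest stands above 100 mm
- rest_b: fixed rod rest under the second rod, the same as rest_a
- cup_a (a point): centre of the inner floor of one red cup of the fixed holder: an upright steel tube, 20 mm inside, 28 mm outside, open at the top; the floor is 5 mm above the bench and the rim 60 mm above the floor (65 mm above the bench). The cups stand on a plate 55 x 125 x 5 mm, 70 mm apart along this point's y axis
- cup_b (a point): centre of the inner floor of the holder's other cup, the same size, 70 mm from the first
- dial (a point): point on the axis of the current knob at the height to grip it, 76 mm above the bench, in the frame of the fixed yellow remote (box 95 x 95 x 45 mm). The red zero mark lies on this frame's +x side. The knob is a black bar 44 mm long, 14 mm wide, from 53 to 89 mm above the bench, on a disc 46 mm across, with a white line on one half of its top as pointer. z is up
- current_knob (a joint): angle in rad of the knob's pointer past the zero mark, clockwise seen from above: 0 = on the red mark, bar along the dial's x axis; at angle q the bar and its pointer lie along the dial's x axis turned by -q about z. It turns from -0.5 to 2.6, with light friction (0.05 N m), stays where it is left and has no stop at zero
- spray_mid (a point): middle of the standing spray can, 52 mm across and 150 mm tall; leave alone
- magnet_mid (a point): middle of the red welding magnet block, 70 x 22 x 50 mm (x, y, z), standing on the bench; leave alone
- hammer_mid (a point): chipping hammer lying on the bench: handle 22 mm thick from x -130 to -10 mm, shank to a head 22 x 90 x 22 mm at x +100 mm; the point given is on its axis, 11 mm above the bench; leave alone
Mind the look-alikes: they are no part of the job. Leave any purple look-alike of the part that bears cup_a alone.

How it is judged:
By the outcome, as a careful person would: the job done as asked, in the order asked, and still so for the second after the job is handed in, with the robot touching nothing.
It also fails if it takes over 72 s, if anything falls off the work surface, if the arm or the gripper's body presses on something with over 40 N, if the wrist force passes 120 N, or if a joint passes its speed limit or range.

## Robot

A 6-joint arm with a two-finger parallel gripper is mounted at the origin on the work surface. World frame = base frame: x ahead of the robot, y to its left, z up, the work surface at z = 0. Lengths are in mm, angles in rad, forces in N, time in s.
With the tool pointing down it reaches from about 275 to 750 mm from the base axis. Payload 10.2 kg.
Tool frame: the origin (TCP) lies between the finger pads; the fingertips stand 11 mm ahead of it and the grasp point (between the pads) lies 8 mm behind it (ctrl.tip_extent is the distance from the TCP to the fingertips, in mm); z points along the fingers, y is the direction in which the jaws open and shut (so a half turn about z gives the same grasp; the last joint's range is limited). The gripper opens to 85 mm and grips with 20 to 120 N. Pads are 22 mm wide; open, the fingers measure 114 mm over their backs; the gripper's body (76 mm by 85 mm) begins 54 mm behind the grasp point. The pads swing forward as they close: fully open they stand 13 mm farther back than shut.
Start: joints at [-1.381, 0.313, 1.498, -0, 1.331, -0.223], TCP at [210.605, -480.912, 242.294] pointing down, gripper open.
Joint ranges: [-2.94, 2.94], [-0.97, 2.17], [0.19, 2.56], [-1.23, 4.37], [0.02, 3.11], [-2.88, 2.88]. Speed limits (rad/s): [2.39, 2.39, 3.01, 3.14, 3.14, 3.14].

## Interface

Orientations are given as a unit quaternion [w, x, y, z].
In Python, from rig import ctrl gives the robot as it stands.
- The arm moves only by the tool apply_moves, never from a script. Its argument "commands" is a list of rows, each a list of 5 numbers: the finger opening in cm, from 0 to 8.54, then the shift along the tool's x, y, z in cm, then the turn about the tool's z in rad. In form: [[jaw, dx, dy, dz, roll], ...]. A call has 1 to 12 rows; each row shifts and turns the commanded pose from where the row before left it, along the tool's axes as they then stand; what a row does not reach is not made up. A row lasts 1/12 s, in which the tool goes at most 41.7 mm and 7.16 degrees, less where a joint would pass 70% of its speed; a pose out of reach is approached as far as the arm can. A call with a gripper value outside its range is refused whole. The fingers move at their own pace and stop on an object; "squeeze" is the grip in N (left out, the last holds). Time passes only in rows, so rows that do not move let the fingers close. It gives the time, the measured TCP pose, the force and the opening at its end, in the units of the state.
- ctrl.sense(): the state, without advancing time (a new reading comes with each control period).
- ctrl.capture(name): name is "scene" or "top" or "wrist"; returns the picture (400x640x3 uint8, red, green, blue); there is no depth.
- ctrl.camera_info(name): a dict with "fov_y" (degrees; the focal length in pixels is half the picture's height over the tangent of half this angle, whatever the lens; pixels are square), "cx", "cy" (the principal point, pixels), "camera_from_world" (4x4, takes a point from world to camera coordinates). Camera axes: x right, y down, z forward; pixel columns grow to the right and rows downward; lengths in mm; the calibration is good to about 2 mm. A picture is of the moment at which its call begins: read the wrist's pose just before it. camera_info takes no time and is no camera call; for the wrist camera it gives the pose at the moment of the call.
- ctrl.finish_job(): hands the job in, once; it reports no verdict.
The state is a dict: "time_s": time; "joints": joint angles; "dq": joint speeds; "tau": joint torques, N m; "eef_pos": TCP position; "ee_rot": TCP orientation; "force": force on the tool from outside, world axes, zero at the start; "wrist_torque": the same for the moment, N m; "grip_width": opening from 0.0 (shut) to 1.0 (fully open).
Only numpy, scipy, OpenCV 4.12 (cv2) and the standard library are available. Lean on these libraries where they do the work, as an engineer would, in place of code of your own. Each camera call takes 0.05 s, during which the arm holds its last target.

## Working session

There is one attempt and no reset: what is moved stays moved. The work goes in short steps, Python scripts to look and compute and a tool call to move; the robot and the scene stay as the last step left them, time stands still between calls to the robot, and variables do not carry over. Pictures are saved under pics/ and viewed, and the job is handed in when it is done.

Besides the shell and the picture viewer there is one more tool, called after "Emit:" as name([rows], argument=value, ...), one row to a line, values as JSON. apply_moves: Moves the arm, as the interface text tells. Its arguments: {"type":"object","properties":{"commands":{"type":"array"},"squeeze":{"type":"number"}},"required":["commands"]}

```bash
mkdir -p pics; ls; python3 - <<'E'
from rig import ctrl
import cv2
for n in ["scene","top","wrist"]:
    im=ctrl.capture(n); cv2.imwrite(f"pics/{n}0.png",im[:,:,::-1])
    i=ctrl.camera_info(n); print(n,i)
print(ctrl.sense())
E
```

```text
pics
scene {'fov_y': 56.54860097576153, 'cx': 314.51740659960166, 'cy': 202.47520389242086, 'camera_from_world': array([[-7.04468371e-01,  7.09587370e-01,  1.44941004e-02,
         3.76174349e+02],
       [ 5.13483212e-01,  5.23664319e-01, -6.79787225e-01,
        -2.03173665e+02],
       [-4.89958472e-01, -4.71446122e-01, -7.33266152e-01,
         1.19641683e+03],
       [ 0.00000000e+00,  0.00000000e+00,  0.00000000e+00,
         1.00000000e+00]])}
top {'fov_y': 47.67994523525902, 'cx': 320.1810606688323, 'cy': 190.78172645980186, 'camera_from_world': array([[-1.87066042e-02, -9.99714331e-01, -1.48768375e-02,
         5.72339460e+00],
       [-9.89149490e-01,  2.06733798e-02, -1.45450673e-01,
         5.21789649e+02],
       [ 1.45716676e-01,  1.19945280e-02, -9.89253649e-01,
         1.38266491e+03],
       [ 0.00000000e+00,  0.00000000e+00,  0.00000000e+00,
         1.00000000e+00]])}
wrist {'fov_y': 64.940281329186, 'cx': 321.2734259241981, 'cy': 204.77743282168268, 'camera_from_world': array([[ 4.01983381e-01, -9.15646047e-01, -1.29558941e-03,
        -5.25709127e+02],
       [
[... 225 characters left out ...]
     1.00000000e+00]])}
{'time_s': 0.15, 'joints': array([-1.38139059e+00,  3.13305372e-01,  1.49823120e+00,  7.19745599e-06,
        1.33097273e+00, -2.23352225e-01]), 'dq': array([-0.0016868 , -0.00197441, -0.00267263, -0.00039141,  0.00127506,
       -0.00096951]), 'tau': array([ 1.08320317e-03, -4.12365353e+01, -2.59797996e+01, -2.12135669e-04,
        3.20719948e-03, -1.41170542e-06]), 'eef_pos': array([ 210.57836692, -480.73613497,  241.88657758]), 'ee_rot': array([-4.58199915e-04,  9.78779411e-01,  2.04916213e-01,  1.12737291e-05]), 'force': array([ 0.56112974,  1.89817203, -0.03588578]), 'wrist_torque': array([-0.01246872,  0.03588706,  0.00281651]), 'grip_width': 1.0011952611641586}
```

View pics/scene0.png

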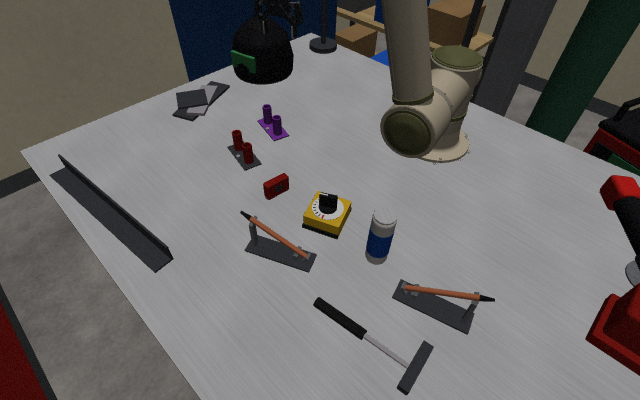

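View pics/top0.png

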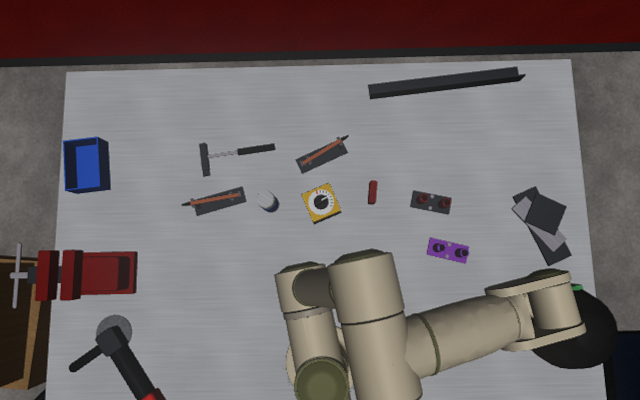

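View pics/wrist0.png

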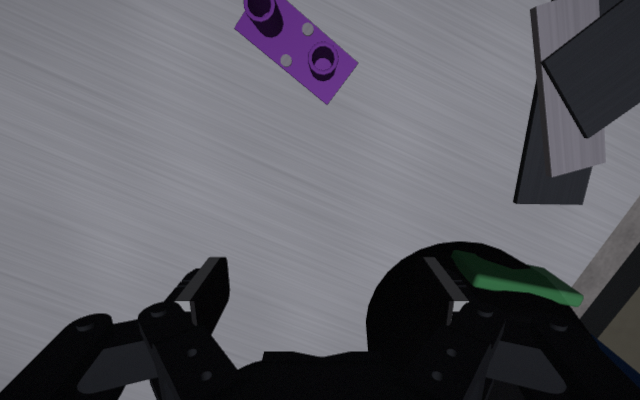

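```bash
python3 - <<'E'
import cv2
t=cv2.imread("pics/top0.png"); s=cv2.imread("pics/scene0.png")
cv2.imwrite("pics/t1.png",cv2.resize(t[120:270,180:480],(800,400),interpolation=cv2.INTER_CUBIC))
cv2.imwrite("pics/s1.png",cv2.resize(s[90:340,220:520],None,fx=2.4,fy=2.4,interpolation=cv2.INTER_CUBIC))
E
```

```text
(no output)
```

View pics/t1.png

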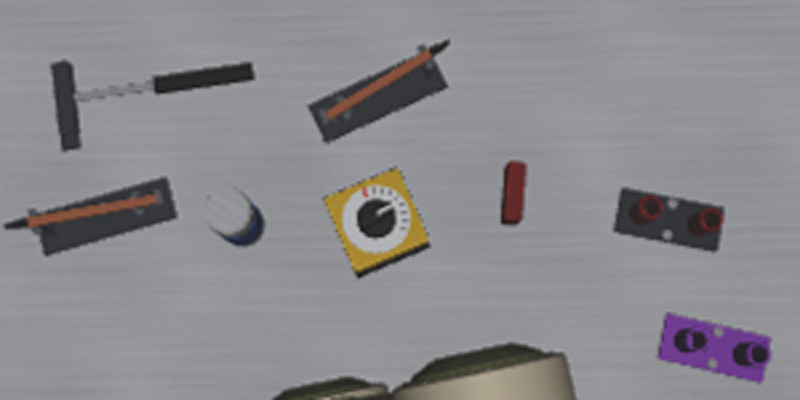

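View pics/s1.png

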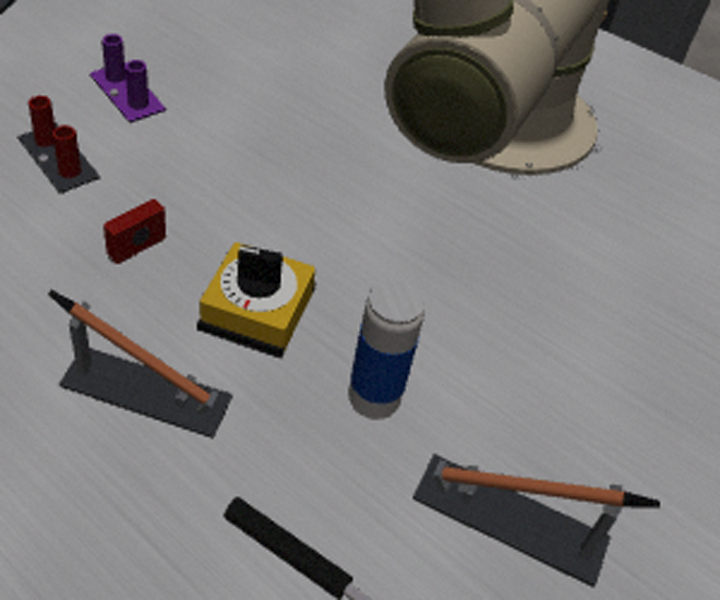

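```bash
cat > h.py <<'E'
import numpy as np, cv2
from scipy.spatial.transform import Rotation as R
from rig import ctrl
def K(n,info=None):
    i=info or ctrl.camera_info(n); f=200/np.tan(np.radians(i["fov_y"]/2)); return f,i["cx"],i["cy"],np.array(i["camera_from_world"])
def ray(n,uv,info=None):
    f,cx,cy,T=K(n,info); d=np.array([(uv[0]-cx)/f,(uv[1]-cy)/f,1.]); Rm=T[:3,:3]; return -Rm.T@T[:3,3], Rm.T@d
def plane(n,uv,z,info=None):
    o,d=ray(n,uv,info); return o+d*(z-o[2])/d[2]
def tri(l):
    A=np.zeros((3,3));b=np.zeros(3);
    for n,uv,*i in l:
        o,d=ray(n,uv,*i); d/=np.linalg.norm(d); P=np.eye(3)-np.outer(d,d); A+=P;b+=P@o
    p=np.linalg.solve(A,b); return p
def proj(n,p,info=None):
    f,cx,cy,T=K(n,info); q=T[:3,:3]@np.array(p)+T[:3,3]; return np.array([cx+f*q[0]/q[2],cy+f*q[1]/q[2]])
def st(p=True):
    s=ctrl.sense(); q=s["ee_rot"]; r=R.from_quat([q[1],q[2],q[3],q[0]]); m=r.as_matrix()
    yaw=np.arctan2(m[1,0],m[0,0])
    if p: print("t",round(s["time_s"],2),"pos",s["eef_pos"].round(1),"yaw(x axis) deg",round(np.degrees(yaw),1),"tz",m[:,2].round(3),"F",s["force"].round(1),"M",s["wrist_torque"].round(2),"w",round(s["grip_width"]*85.4,1),"j",s["joints"].round(2))
    return s,m,yaw
def goto(p,yawdeg=None):
    "tool deltas cm with roll applied afterwards (initial frame), + roll"
    s,m,y=st(); d=m.T@(np.array(p)-s["eef_pos"])/10
    print("d tool cm",d.round(2), "roll" , None if yawdeg is None else [round(-((np.radians(yawdeg+k*180)-y+np.pi)%(2*np.pi)-np.pi),3) for k in (0,1)])
def snap(n,f,crop=None,sc=1):
    i=ctrl.camera_info(n); im=ctrl.capture(n)[:,:,::-1].copy(); np.save("pics/"+f+".npy",np.array([i],dtype=object),allow_pickle=True); cv2.imwrite("pics/"+f+".png",im)
    return im,i
E
python3 - <<'E'
from h import *
t=cv2.imread("pics/top0.png"); s=cv2.imread("pics/scene0.png")
c=lambda x,y:(180+x/2.6667,120+y/2.6667)
d=lambda x,y:(220+x/2.4,90+y/2.4)
print("dial",tri([("top",c(377,216)),("scene",d(258,262))]), plane("top",c(377,216),89))
for nm,a,b in [("A foot",c(330,115),d(208,400)),("A blackstart",c(430,53),d(74,311)),("A tip",c(449,42),d(51,292)),("B foot",c(158,199),d(445,474)),("B bs",c(28,221),d(622,498)),("B tip",c(6,225),d(658,503)),("c1",c(652,203),d(41,101)),("c2",c(711,215),d(66,131)),("zero",c(366,191),d(247,304))]:
    p=tri([("top",a),("scene",b)]); print(nm,p.round(1), (proj("top",p)-a).round(1),(proj("scene",p)-b).round(1))
st()
E
```

```text
dial [484.44279894  -7.31685662  73.52433404] [483.10407769  -8.23545965  89.        ]
A foot [613.7  49.   19. ] [-0.7  0.6] [-1.3 -0.2]
A blackstart [668.5 -71.7  94.8] [-0.3  0.4] [-0.7 -0.1]
A tip [676.5 -92.9 110.8] [-0.4  0.4] [-0.7 -0.1]
B foot [516.5 256.7  17.7] [-0.9  0.4] [-1.4 -0.3]
B bs [483.8 385.9  99.5] [-0.4  0.1] [-0.7 -0.2]
B tip [478.  407.3 112.5] [-0.7  0.2] [-1.2 -0.3]
c1 [ 497.5 -322.2  110.8] [ 2.6 -3. ] [4.3 0.7]
c2 [ 468.2 -384.6   24.8] [-5.1  5.2] [-7.4 -1.6]
zero [516.5   6.7  46.2] [-0.7  0.5] [-1.1 -0.2]
t 0.15 pos [ 210.6 -480.7  241.9] yaw(x axis) deg 23.6 tz [-0.     0.001 -1.   ] F [ 0.6  1.9 -0. ] M [-0.01  0.04  0.  ] w 85.5 j [-1.38  0.31  1.5   0.    1.33 -0.22]
```

Emit:
apply_moves([
  [8.5, 3.5, 0, 0, 0],
  [8.5, 3.5, 0, 0, 0],
  [8.5, 3.5, 0, 0, 0],
  [8.5, 3.5, 0, 0, 0],
  [8.5, 2, 0, 0, 0],
  [8.5, 0, 0, 0, 0],
  [8.5, 0, 0, 0, 0],
])

```text
time_s: 0.73
eef_pos: [357.6, -416.3, 242.0]
ee_rot: [-0.0, 0.979, 0.206, -0.0]
force: [-0.2, -0.1, 0.2]
grip_width: 0.996
```

```bash
python3 - <<'E'
from h import *
im,i=snap("wrist","w_cup"); st(); goto([530,-85,240],122)
E
```

```text
t 0.78 pos [ 356.8 -416.8  242. ] yaw(x axis) deg 23.7 tz [-0.001  0.    -1.   ] F [-0.5 -1.3 -0.4] M [-0.01  0.   -0.04] w 84.8 j [-1.08  0.37  1.43 -0.    1.35  0.08]
t 0.78 pos [ 356.8 -416.8  242. ] yaw(x axis) deg 23.7 tz [-0.001  0.    -1.   ] F [-0.5 -1.3 -0.4] M [-0.01  0.   -0.04] w 84.8 j [-1.08  0.37  1.43 -0.    1.35  0.08]
d tool cm [ 29.18 -23.43   0.2 ] roll [np.float64(-1.716), np.float64(1.425)]
```

View pics/w_cup.png

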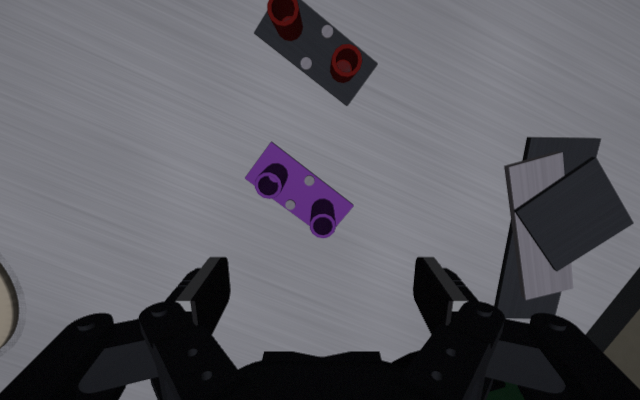

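Emit:
apply_moves([
  [8.5, 2.92, -2.34, 0, 0],
  [8.5, 2.92, -2.34, 0, 0],
  [8.5, 2.92, -2.34, 0, 0],
  [8.5, 2.92, -2.34, 0, 0],
  [8.5, 2.92, -2.34, 0, 0],
  [8.5, 2.92, -2.34, 0, 0],
  [8.5, 2.92, -2.34, 0, 0],
  [8.5, 2.92, -2.34, 0, 0],
  [8.5, 2.92, -2.34, 0, 0],
  [8.5, 2.92, -2.34, 0, 0],
  [8.5, 0, 0, 0, -0.12],
  [8.5, 0, 0, 0, -0.12],
])

```text
time_s: 1.78
eef_pos: [530.8, -84.7, 242.1]
ee_rot: [-0.0, 0.946, 0.324, -0.0]
force: [0.7, -0.6, -0.2]
grip_width: 0.994
```

Emit:
apply_moves([
  [8.5, 0, 0, 0, -0.12],
  [8.5, 0, 0, 0, -0.12],
  [8.5, 0, 0, 0, -0.12],
  [8.5, 0, 0, 0, -0.12],
  [8.5, 0, 0, 0, -0.12],
  [8.5, 0, 0, 0, -0.12],
  [8.5, 0, 0, 0, -0.12],
  [8.5, 0, 0, 0, -0.12],
  [8.5, 0, 0, 0, -0.12],
  [8.5, 0, 0, 0, -0.12],
  [8.5, 0, 0, 0, -0.12],
  [8.5, 0, 0, 0, -0.12],
])

```text
time_s: 2.78
eef_pos: [530.3, -86.7, 242.2]
ee_rot: [-0.0, 0.499, 0.867, -0.0]
force: [-0.8, -0.5, 0.5]
grip_width: 0.999
```

```bash
python3 - <<'E'
from h import *
im,i=snap("wrist","w_dial"); st()
E
```

```text
t 2.83 pos [530.3 -86.6 242.3] yaw(x axis) deg 120.5 tz [-0. -0. -1.] F [ 0.9 -0.   0.5] M [-0.    0.03 -0.01] w 84.8 j [-0.38  0.34  1.46 -0.    1.34 -0.91]
```

View pics/w_dial.png

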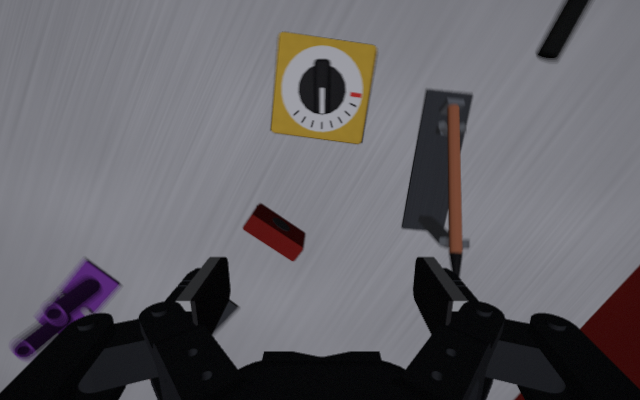

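```bash
python3 - <<'E'
from h import *
im=cv2.imread("pics/w_dial.png"); i=np.load("pics/w_dial.npy",allow_pickle=True)[0]
hsv=cv2.cvtColor(im,cv2.COLOR_BGR2HSV)
m=cv2.inRange(hsv,(15,120,60),(35,255,255)); 
m[:, :200]=0
c=max(cv2.findContours(m,cv2.RETR_EXTERNAL,2)[0],key=cv2.contourArea); h=cv2.convexHull(c)
q=cv2.approxPolyDP(h,6,True)[:,0]; print(q.tolist())
P=np.array([plane("wrist",p+0.0,45,i)[:2] for p in q]); print(P.round(1), P.mean(0)); 
for k in range(len(P)):
    e=P[(k+1)%len(P)]-P[k]; print(np.linalg.norm(e).round(1),np.degrees(np.arctan2(e[1],e[0])).round(1))
# red mark
r=(cv2.inRange(hsv,(0,120,60),(8,255,255))|cv2.inRange(hsv,(172,120,60),(180,255,255))); r[:60]=0; r[150:]=0;r[:,:340]=0;r[:,400:]=0
ys,xs=np.nonzero(r); z=(xs.mean(),ys.mean()); print("red",z,len(xs),plane("wrist",z,46,i))
# white pointer / black bar top
g=im[55:125,285:360].min(2); cv2.imwrite("pics/knob.png",cv2.resize(im[20:160,255:395],None,fx=4,fy=4,interpolation=cv2.INTER_CUBIC))
a=plane("wrist",(322,60),89,i);b=plane("wrist",(322,112),89,i);print(a,b,(a+b)/2,np.degrees(np.arctan2(*(b-a)[1::-1])))
E
```

```text
[[282, 32], [374, 46], [360, 142], [271, 129]]
[[426.8  18.5]
 [507.8  51.9]
 [544.  -30.7]
 [458.9 -65.1]] [484.38976352  -6.33264013]
87.6 22.4
90.1 -66.3
91.8 -158.0
89.6 111.0
red (np.float64(355.42857142857144), np.float64(94.54285714285714)) 35 [515.52514698   6.02081497  46.        ]
[474.54316169  10.88570289  89.        ] [495.38322627 -24.88799852  89.        ] [484.96319398  -7.00114782  89.        ] -59.77694772290416
```

View pics/knob.png

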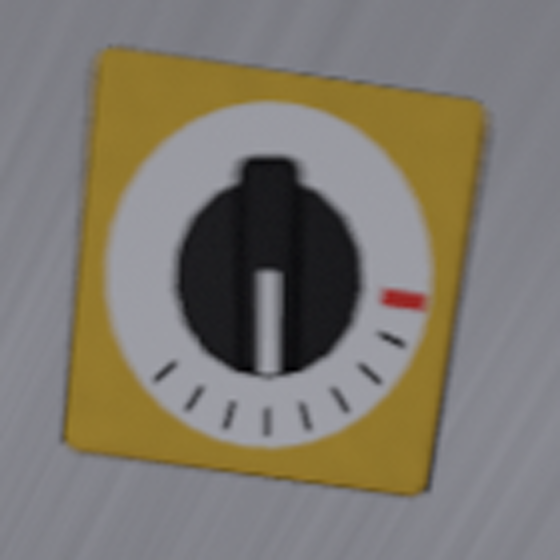

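```bash
python3 - <<'E'
from h import *
goto([484.7,-6.8,72],120.2)
E
```

```text
t 2.83 pos [530.3 -86.6 242.3] yaw(x axis) deg 120.5 tz [-0. -0. -1.] F [ 0.9 -0.   0.5] M [-0.    0.03 -0.01] w 84.8 j [-0.38  0.34  1.46 -0.    1.34 -0.91]
d tool cm [ 9.19  0.13 17.03] roll [np.float64(0.006), np.float64(-3.136)]
```

Emit:
apply_moves([
  [8.5, 3.1, 0.05, 2, 0],
  [8.5, 3.1, 0.05, 2, 0],
  [7, 3.0, 0.03, 2, 0],
  [6, 0, 0, 3, 0],
  [5, 0, 0, 3, 0],
  [5, 0, 0, 3, 0],
  [5, 0, 0, 2.0, 0],
  [5, 0, 0, 0, 0],
])

```text
time_s: 3.5
eef_pos: [483.8, -5.3, 69.0]
ee_rot: [-0.003, 0.502, 0.865, -0.001]
force: [-0.7, 0.7, -1.3]
grip_width: 0.581
```

```bash
python3 - <<'E'
from h import *
im,i=snap("wrist","w_d2"); st()
E
```

```text
t 3.55 pos [485.   -5.5  71.2] yaw(x axis) deg 119.7 tz [-0.004  0.001 -1.   ] F [ 0.1 -0.2  0.6] M [-0.02  0.01  0.01] w 50.2 j [-0.25  0.44  1.81 -0.    0.89 -0.77]
```

View pics/w_d2.png

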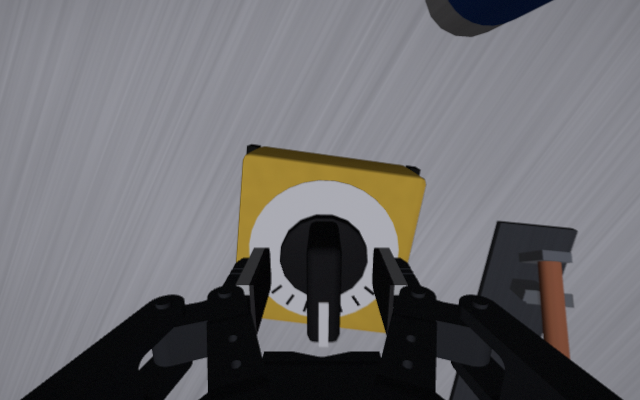

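Emit:
apply_moves([
  [1, 0, 0, 0, 0],
  [0.5, 0, 0, 0, 0],
  [0.5, 0, 0, 0, 0],
  [0.5, 0, 0, 0, 0],
  [0.5, 0, 0, 0, 0],
  [0.5, 0, 0, 0, 0],
], squeeze=30)

```text
time_s: 4.05
eef_pos: [485.6, -6.0, 73.9]
ee_rot: [0.0, 0.501, 0.866, -0.001]
force: [-9.7, -7.1, 11.7]
grip_width: 0.162
```

```bash
python3 - <<'E'
from h import *
goto([484.7,-6.8,72],202.5)
E
```

```text
t 4.05 pos [485.6  -6.   73.9] yaw(x axis) deg 119.9 tz [-0.001 -0.002 -1.   ] F [-9.7 -7.1 11.7] M [-1.26  1.63  0.  ] w 13.8 j [-0.25  0.44  1.81 -0.    0.89 -0.77]
d tool cm [-0.03 -0.11  0.19] roll [np.float64(-1.441), np.float64(1.7)]
```

Emit:
apply_moves([
  [0.5, 0, 0, 0, -0.12],
  [0.5, 0, 0, 0, -0.12],
  [0.5, 0, 0, 0, -0.12],
  [0.5, 0, 0, 0, -0.12],
  [0.5, 0, 0, 0, -0.12],
  [0.5, 0, 0, 0, -0.12],
  [0.5, 0, 0, 0, -0.12],
  [0.5, 0, 0, 0, -0.12],
  [0.5, 0, 0, 0, -0.12],
  [0.5, 0, 0, 0, -0.12],
  [0.5, 0, 0, 0, -0.12],
  [0.5, 0, 0, 0, -0.12],
])

```text
time_s: 5.05
eef_pos: [485.7, -5.0, 73.9]
ee_rot: [-0.0, -0.197, 0.98, -0.0]
force: [-7.4, -0.4, 10.8]
grip_width: 0.161
```

Emit:
apply_moves([
  [0.5, 0, 0, 0, 0],
  [0.5, 0, 0, 0, 0],
])

```text
time_s: 5.22
eef_pos: [485.7, -5.0, 73.9]
ee_rot: [-0.0, -0.195, 0.981, -0.0]
force: [-7.8, -0.4, 10.8]
grip_width: 0.158
```

```bash
python3 - <<'E'
from h import *
im,i=snap("wrist","w_d3"); goto([484.7,-6.8,72],202.5)
E
```

```text
t 5.27 pos [485.7  -5.   73.9] yaw(x axis) deg -157.6 tz [-0. -0. -1.] F [-7.1 -0.9 10.9] M [0.04 1.27 0.06] w 13.7 j [-0.25  0.44  1.81 -0.    0.89 -2.21]
d tool cm [ 0.16 -0.13  0.19] roll [np.float64(-0.001), np.float64(3.14)]
```

View pics/w_d3.png

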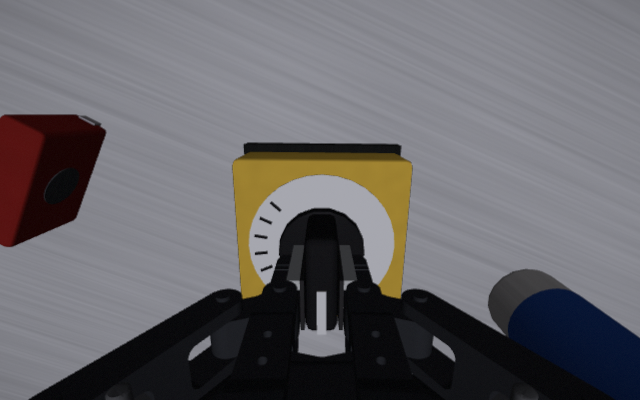

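Emit:
apply_moves([
  [4, 0, 0, 0, 0],
  [4, 0, 0, 0, 0],
  [4, 0, 0, 0, 0],
  [4, 0, 0, -1, 0],
  [4, 0, 0, -3, 0],
  [4, 0, 0, -4, 0],
  [4, 0, 0, -4, 0],
  [8, -4, 0, -4, 0],
  [8.5, -4, 0, 0, 0],
  [8.5, 0, 0, 0, 0],
])

```text
time_s: 6.1
eef_pos: [554.4, 23.1, 223.5]
ee_rot: [0.003, -0.195, 0.981, -0.001]
force: [0.6, -0.3, -1.2]
grip_width: 0.876
```

```bash
python3 - <<'E'
from h import *
im,i=snap("wrist","w_d4"); st(); cv2.imwrite("pics/knob2.png",cv2.resize(im[20:220,220:420],None,fx=3,fy=3,interpolation=cv2.INTER_CUBIC))
np.save("pics/w_d4.npy",np.array([i],dtype=object),allow_pickle=True)
E
```

```text
t 6.15 pos [551.8  22.5 222.1] yaw(x axis) deg -157.5 tz [ 0.001  0.    -1.   ] F [ 0.3  0.3 -0.6] M [ 0.03 -0.01  0.06] w 81.3 j [-0.17  0.39  1.45  0.    1.31 -2.14]
```

View pics/knob2.png

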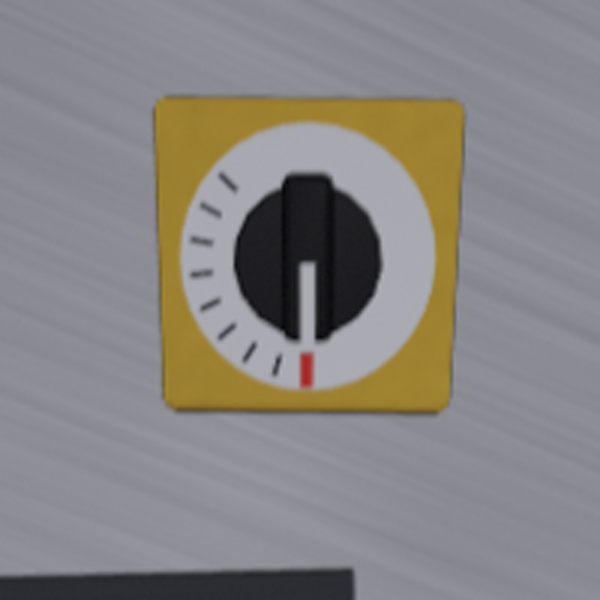

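Emit:
apply_moves([
  [8.5, 0, 0, 0, 0.12],
  [8.5, 0, 0, 0, 0.12],
  [8.5, 0, 0, 0, 0.12],
  [8.5, 0, 0, 0, 0.12],
  [8.5, 0, 0, 0, 0.12],
  [8.5, 0, 0, 0, 0.12],
  [8.5, 0, 0, 0, 0.12],
  [8.5, 0, 0, 0, 0.12],
  [8.5, 0, 0, 0, 0.12],
  [8.5, 0, 0, 0, 0.12],
  [8.5, 0, 0, 0, 0.12],
  [8.5, 0, 0, 0, 0.12],
])

```text
time_s: 7.15
eef_pos: [549.4, 21.4, 222.1]
ee_rot: [-0.0, 0.503, 0.864, -0.0]
force: [0.2, 0.2, -0.1]
grip_width: 0.995
```

Emit:
apply_moves([
  [8.5, 0, 0, 0, 0.1],
  [8.5, -3.3, 1.3, 0, 0],
  [8.5, -3.3, 1.3, 0, 0],
  [8.5, -3.3, 1.4, 0, 0],
  [8.5, -3.3, 1.4, 0, 0],
  [8.5, -3.2, 1.3, 0, 0],
  [8.5, 0, 0, 0, 0],
])

```text
time_s: 7.73
eef_pos: [680.0, -105.3, 219.8]
ee_rot: [-0.001, 0.545, 0.838, -0.001]
force: [-1.2, 0.2, -0.5]
grip_width: 0.994
```

```bash
python3 - <<'E'
from h import *
im,i=snap("wrist","w_a1"); st()
E
```

```text
t 7.78 pos [ 678.7 -103.   220.2] yaw(x axis) deg 114.0 tz [-0.002  0.    -1.   ] F [ 0.1  0.9 -0.3] M [-0.02  0.04 -0.02] w 84.9 j [-0.32  0.7   0.95 -0.    1.49 -0.74]
```

View pics/w_a1.png

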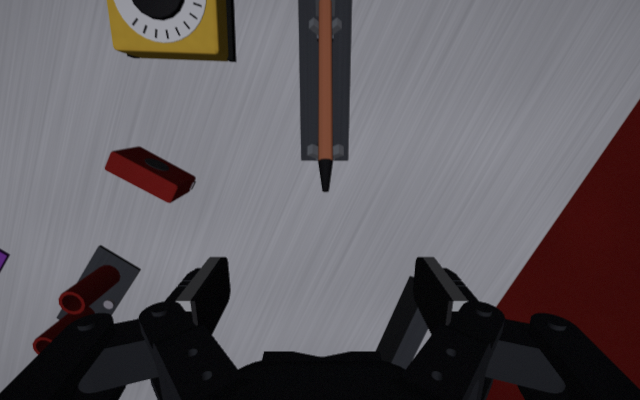

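```bash
python3 - <<'E'
from h import *
i=np.load("pics/w_a1.npy",allow_pickle=True)[0]; j=np.load("pics/w_dial.npy",allow_pickle=True)[0]
tip=plane("wrist",(325.5,190),112,i); sh=plane("wrist",(325.5,160),99.5,i); mid=plane("wrist",(325.5,20),50,i)
print(tip,sh,mid)
d=tip-mid; print(np.degrees(np.arctan2(d[1],d[0])))
u=(tip-mid)[:2];u/=np.linalg.norm(u)
for p,s in ((tip,180),(sh,155)):
    print("g from",s, p[:2]-u*(s-118)*np.cos(np.pi/6))
g=tip[:2]-u*62*np.cos(np.pi/6)
goto([*g,78],114)
E
```

```text
[678.16780115 -92.43975109 112.        ] [669.42734752 -72.65979926  99.5       ] [623.9952006   29.72982132  50.        ]
-66.08647799033808
g from 180 [656.40271625 -43.35532302]
g from 155 [656.43850654 -43.36747928]
t 7.78 pos [ 678.7 -103.   220.2] yaw(x axis) deg 114.0 tz [-0.002  0.    -1.   ] F [ 0.1  0.9 -0.3] M [-0.02  0.04 -0.02] w 84.9 j [-0.32  0.7   0.95 -0.    1.49 -0.74]
d tool cm [ 6.34  0.42 14.22] roll [np.float64(0.0), np.float64(-3.141)]
```

Emit:
apply_moves([
  [8.5, 3.2, 0.2, 1, 0],
  [8.5, 3.1, 0.2, 2, 0],
  [7, 0, 0, 3, 0],
  [6, 0, 0, 3, 0],
  [5, 0, 0, 2.5, 0],
  [4, 0, 0, 1.6, 0],
  [4, 0, 0, 0.5, 0],
  [4, 0, 0, 0, 0],
])

```text
time_s: 8.45
eef_pos: [655.2, -40.9, 85.4]
ee_rot: [-0.001, 0.543, 0.84, -0.0]
force: [1.1, 0.7, -0.4]
grip_width: 0.472
```

```bash
python3 - <<'E'
from h import *
im,i=snap("wrist","w_a2"); goto([656.4,-43.4,84],114)
E
```

```text
t 8.5 pos [656.1 -41.1  86.8] yaw(x axis) deg 114.2 tz [ 0. -0. -1.] F [ 0.1 -0.5 -0. ] M [ 0.01 -0.01 -0.04] w 40.2 j [-0.24  0.74  1.23  0.    1.16 -0.66]
d tool cm [-0.22 -0.06  0.28] roll [np.float64(0.003), np.float64(-3.138)]
```

View pics/w_a2.png

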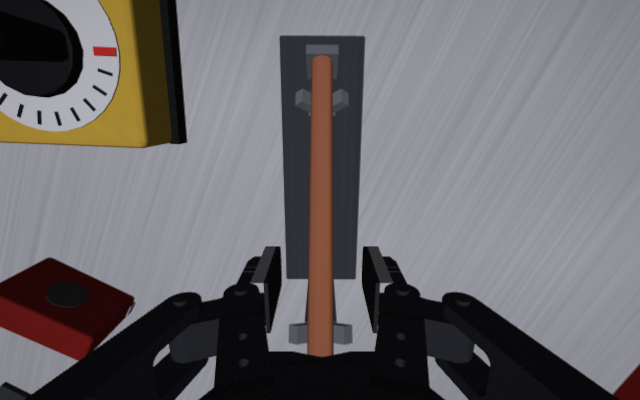

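Emit:
apply_moves([
  [3, -0.1, 0, 0.25, 0],
  [2, 0, 0, 0, 0],
  [0.5, 0, 0, 0, 0],
  [0.5, 0, 0, 0, 0],
  [0.5, 0, 0, 0, 0],
  [0.5, 0, 0, 0, 0],
], squeeze=20)

```text
time_s: 9.0
eef_pos: [655.9, -43.0, 84.3]
ee_rot: [-0.001, 0.543, 0.839, -0.001]
force: [-8.5, -2.5, 5.7]
grip_width: 0.127
```

```bash
python3 - <<'E'
from h import *
st()
E
```

```text
t 9.0 pos [655.9 -43.   84.3] yaw(x axis) deg 114.2 tz [-0.002 -0.001 -1.   ] F [-8.5 -2.5  5.7] M [-0.43  1.41 -0.05] w 10.8 j [-0.24  0.75  1.23 -0.    1.16 -0.66]
```

Emit:
apply_moves([
  [0.5, 0, 0, -0.5, 0],
  [0.5, 0, 0, -1, 0],
  [0.5, 0, 0, -1.5, 0],
  [0.5, 0, 0, -2, 0],
  [0.5, 0, 0, -2, 0],
  [0.5, 0, 0, -2, 0],
  [0.5, 0, 0, -2, 0],
  [0.5, 0, 0, 0, 0],
  [0.5, 0, 0, 0, 0],
])

```text
time_s: 9.75
eef_pos: [657.2, -42.3, 194.7]
ee_rot: [0.001, 0.543, 0.84, 0.001]
force: [0.3, 0.7, -1.3]
grip_width: 0.128
```

```bash
python3 - <<'E'
from h import *
im,i=snap("wrist","w_a3"); st(); im,i=snap("scene","s_a3"); cv2.imwrite("pics/s_a3c.png",cv2.resize(im[100:300,180:400],None,fx=3,fy=3))
E
```

```text
t 9.8 pos [656.7 -42.2 193.1] yaw(x axis) deg 114.2 tz [ 0.  0. -1.] F [-0.7  0.7 -1.9] M [ 0.05 -0.03 -0.  ] w 11.0 j [-0.24  0.65  1.11  0.    1.38 -0.66]
```

View pics/w_a3.png

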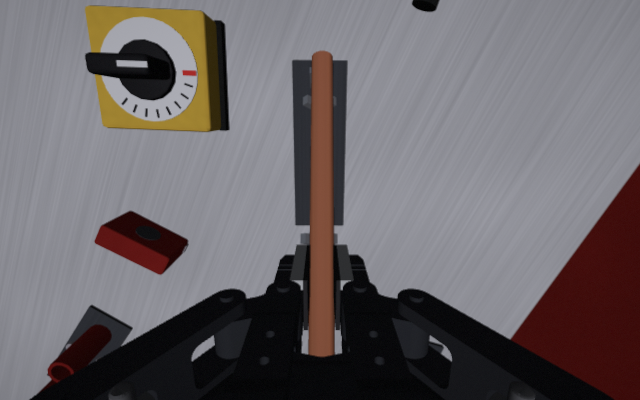

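View pics/s_a3c.png

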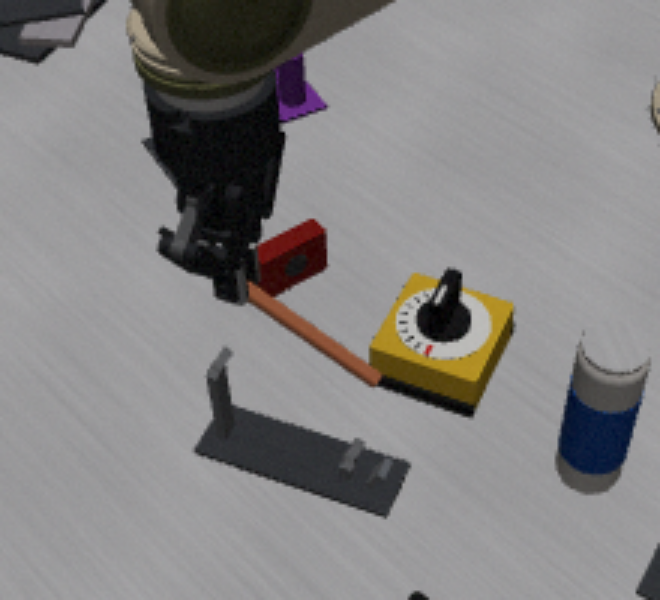

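Emit:
apply_moves([
  [0.5, -3.3, -1.85, 0, 0],
  [0.5, -3.3, -1.85, 0, 0],
  [0.5, -3.3, -1.85, 1, 0],
  [0.5, -3.3, -1.85, 2, 0],
  [0.5, -3.3, -1.85, 2, 0],
  [0.5, 0, 0, 2, 0],
  [0.5, 0, 0, 2, 0],
  [0.5, 0, 0, 1.0, 0],
  [0.5, 0, 0, 0.6, 0],
  [0.5, 0, 0, 0, 0],
  [0.5, 0, 0, 0, 0],
])

```text
time_s: 10.77
eef_pos: [640.5, -228.4, 88.9]
ee_rot: [0.0, 0.543, 0.84, 0.0]
force: [-0.6, 0.0, 0.0]
grip_width: 0.128
```

```bash
python3 - <<'E'
from h import *
im,i=snap("wrist","w_a4"); st(); 
E
```

```text
t 10.82 pos [ 640.7 -228.6   89.5] yaw(x axis) deg 114.2 tz [ 0.002 -0.001 -1.   ] F [ 0.7  0.2 -1. ] M [-0.    0.02  0.  ] w 11.0 j [-0.51  0.79  1.14 -0.    1.21 -0.94]
```

View pics/w_a4.png

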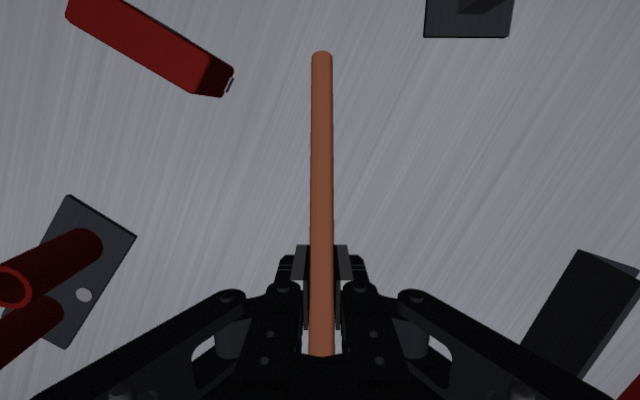

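Emit:
apply_moves([
  [0.5, 0, 0, 1, 0],
  [0.5, 0, 0, 0.8, 0],
  [0.5, 0, 0, 0.3, 0],
  [0.5, 0, 0, 0.2, 0],
  [0.5, 0, 0, 0, 0],
])

```text
time_s: 11.23
eef_pos: [640.0, -228.7, 65.0]
ee_rot: [-0.0, 0.543, 0.84, -0.0]
force: [0.4, 0.6, 0.4]
grip_width: 0.129
```

```bash
python3 - <<'E'
from h import *
st()
import numpy as np
L=117.4
o=None
for t in range(30,92,5):
    a=np.radians(t); h=L*np.sin(a)+6*np.cos(a); x=L*np.cos(a)-6*np.sin(a)
    if o: print(t, "dx %.2f dz %.2f"%((o[0]-x)/10,-(h-o[1])/10))
    o=(x,h)
E
```

```text
t 11.23 pos [ 640.  -228.7   65. ] yaw(x axis) deg 114.2 tz [-0.001  0.    -1.   ] F [0.4 0.6 0.4] M [0.14 0.21 0.04] w 11.1 j [-0.52  0.82  1.16  0.    1.17 -0.94]
35 dx 0.59 dz -0.84
40 dx 0.67 dz -0.78
45 dx 0.73 dz -0.72
50 dx 0.79 dz -0.65
55 dx 0.84 dz -0.58
60 dx 0.89 dz -0.51
65 dx 0.93 dz -0.43
70 dx 0.97 dz -0.34
75 dx 0.99 dz -0.26
80 dx 1.01 dz -0.17
85 dx 1.02 dz -0.08
90 dx 1.03 dz 0.01
```

Emit:
apply_moves([
  [0.5, 0.6, 0, -0.78, 0],
  [0.5, 0.67, 0, -0.78, 0],
  [0.5, 0.73, 0, -0.72, 0],
  [0.5, 0.79, 0, -0.65, 0],
  [0.5, 0.84, 0, -0.58, 0],
  [0.5, 0.89, 0, -0.51, 0],
  [0.5, 0, 0, 0, 0],
])

```text
time_s: 11.82
eef_pos: [621.6, -185.8, 107.1]
ee_rot: [0.001, 0.543, 0.84, 0.0]
force: [-0.6, 0.7, -0.4]
grip_width: 0.127
```

```bash
python3 - <<'E'
from h import *
st()
im,i=snap("wrist","w_a5")
E
```

```text
t 11.82 pos [ 621.6 -185.8  107.1] yaw(x axis) deg 114.3 tz [ 0.001 -0.    -1.   ] F [-0.6  0.7 -0.4] M [-0.04 -0.01  0.04] w 10.8 j [-0.47  0.7   1.25  0.    1.19 -0.89]
```

View pics/w_a5.png

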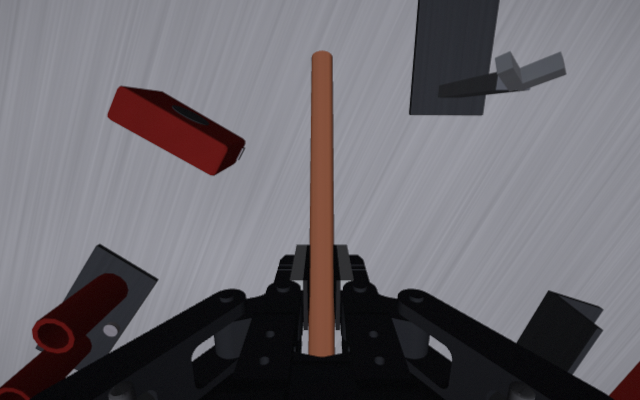

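```bash
python3 - <<'E'
from h import *
i=np.load("pics/w_cup.npy",allow_pickle=True)[0]
j=np.load("pics/w_a1.npy",allow_pickle=True)[0]
for n,uv,uw in (("c1",(652,203),(284,9)),("c2",(711,215),(346,61))):
    c=(180+uv[0]/2.6667,120+uv[1]/2.6667)
    print(n,plane("top",c,65),plane("wrist",uw,65,i))
im=cv2.imread("pics/w_cup.png"); cv2.imwrite("pics/cupz.png",cv2.resize(im[0:110,250:390],None,fx=5,fy=5,interpolation=cv2.INTER_CUBIC))
t=cv2.imread("pics/top0.png"); cv2.imwrite("pics/cupt.png",cv2.resize(t[185:220,405:460],None,fx=12,fy=12,interpolation=cv2.INTER_CUBIC))
E
```

```text
c1 [ 494.63476273 -324.15984448   65.        ] [ 489.27425009 -324.12628066   65.        ]
c2 [ 479.37111955 -390.82749791   65.        ] [ 473.50248091 -390.57331192   65.        ]
```

View pics/cupz.png

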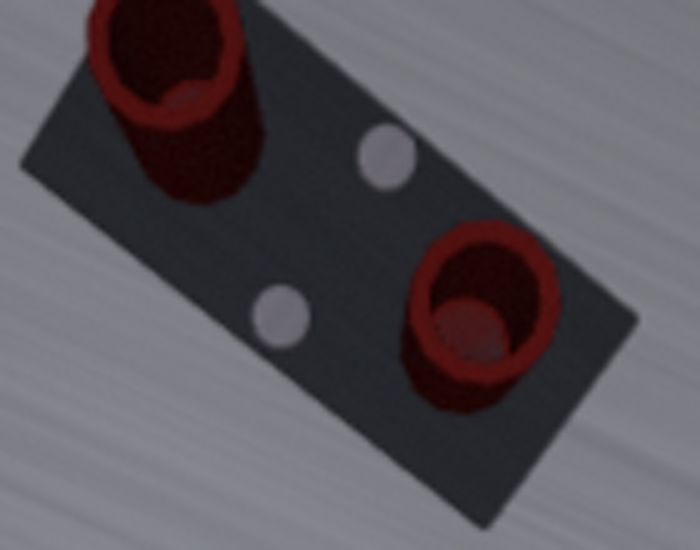

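View pics/cupt.png

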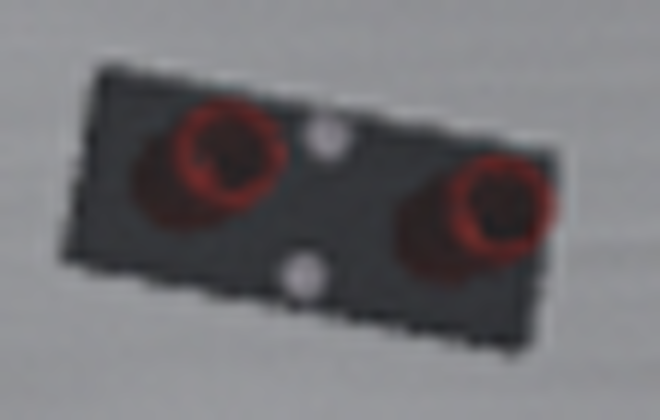

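```bash
python3 - <<'E'
from h import *
i=np.load("pics/w_cup.npy",allow_pickle=True)[0]
for n,c,uw in (("c1",(424.2,197.9),(282.8,8)),("c2",(446.8,202.5),(347,60.4))):
    print(n,plane("top",c,65),plane("wrist",uw,65,i),proj("scene",plane("wrist",uw,65,i)))
E
```

```text
c1 [ 489.17181143 -322.9679631    65.        ] [ 489.56227074 -322.89549      65.        ] [245.52360961 144.63205915]
c2 [ 473.59152564 -391.0282886    65.        ] [ 474.31471579 -391.18600244   65.        ] [235.26922798 131.99165858]
```

Emit:
apply_moves([
  [0.5, 0, 0, -2, -0.1],
  [0.5, 0, 0, -2, -0.12],
  [0.5, 0, 0, 0, -0.12],
  [0.5, 0, 0, 0, -0.12],
  [0.5, 0, 0, 0, -0.12],
  [0.5, 0, 0, 0, -0.12],
  [0.5, 0, 0, 0, -0.12],
  [0.5, 0, 0, 0, -0.1],
  [0.5, 0, 0, 0, 0],
  [0.5, 0, 0, 0, 0],
])

```text
time_s: 12.7
eef_pos: [621.6, -187.7, 145.1]
ee_rot: [-0.0, 0.116, 0.993, 0.0]
force: [-0.3, 0.2, -1.2]
grip_width: 0.133
```

```bash
python3 - <<'E'
from h import *
goto([613.3,-350.8,102],167.3)
E
```

```text
t 12.7 pos [ 621.6 -187.7  145.1] yaw(x axis) deg 166.7 tz [-0.  0. -1.] F [-0.3  0.2 -1.2] M [-0.01 -0.03 -0.01] w 11.4 j [-0.47  0.67  1.21 -0.    1.27 -1.81]
d tool cm [ -2.95 -16.06   4.31] roll [np.float64(-0.01), np.float64(3.131)]
```

Emit:
apply_moves([
  [0.5, -0.6, -3.2, 0, -0.01],
  [0.5, -0.6, -3.2, 0, 0],
  [0.5, -0.6, -3.2, 0, 0],
  [0.5, -0.6, -3.2, 0, 0],
  [0.5, -0.6, -3.2, 0, 0],
  [0.5, 0, 0, 1.5, 0],
  [0.5, 0, 0, 1.5, 0],
  [0.5, 0, 0, 1.3, 0],
  [0.5, 0, 0, 0, 0],
  [0.5, 0, 0, 0, 0],
])

```text
time_s: 13.53
eef_pos: [615.8, -349.8, 102.0]
ee_rot: [-0.001, 0.11, 0.994, 0.0]
force: [0.0, 0.1, 1.0]
grip_width: 0.128
```

```bash
python3 - <<'E'
from h import *
im,i=snap("wrist","w_a6")
goto([613.3,-350.8,102],167.3)
print(proj("wrist",[489.4,-322.9,65],i))
im,i=snap("scene","s_a6"); cv2.imwrite("pics/s_a6c.png",cv2.resize(im[80:230,170:370],None,fx=4,fy=4))
E
```

```text
t 13.58 pos [ 616.2 -350.   103.1] yaw(x axis) deg 167.4 tz [ 0.001 -0.    -1.   ] F [-0.  -0.5 -1.2] M [ 0.   -0.02  0.06] w 11.0 j [-0.68  0.84  1.01  0.    1.29 -2.03]
d tool cm [ 0.27 -0.14  0.11] roll [np.float64(0.002), np.float64(-3.139)]
[319.96417841 -20.13521388]
```

View pics/w_a6.png

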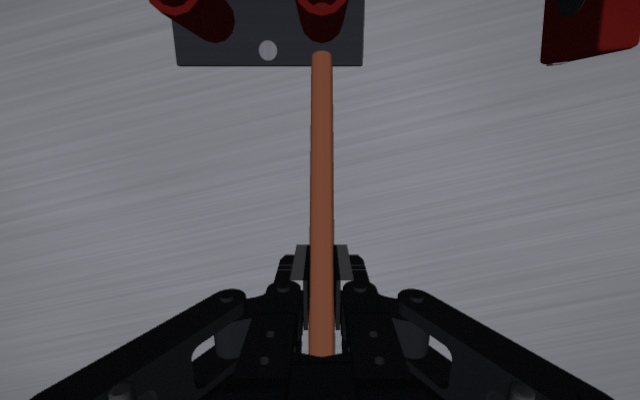

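View pics/s_a6c.png

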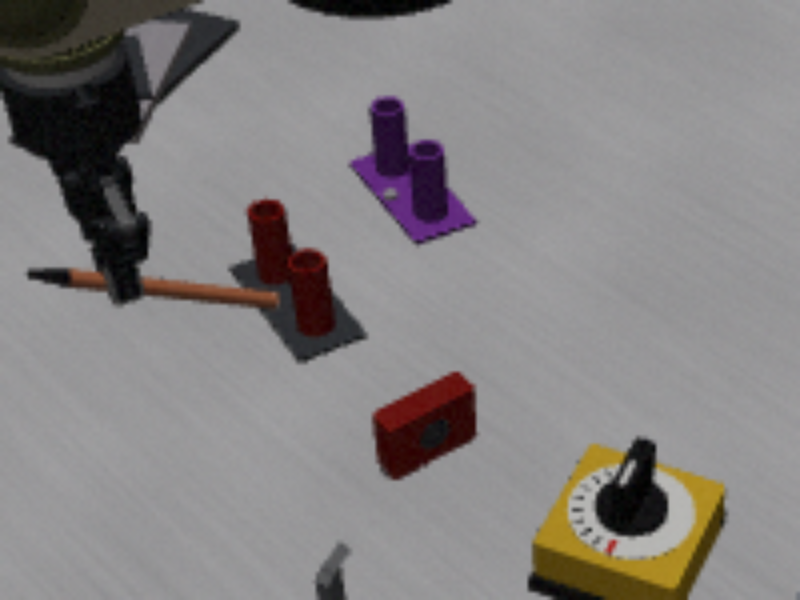

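```bash
python3 - <<'E'
import numpy as np
L=117.4;o=None
for t in range(30,93,5):
    a=np.radians(t); h=L*np.sin(a)-6*np.cos(a); x=L*np.cos(a)+6*np.sin(a)
    if o: print(t, "dx %.2f dz %.2f"%((o[0]-x)/10,-(h-o[1])/10))
    o=(x,h)
E
```

```text
35 dx 0.51 dz -0.89
40 dx 0.58 dz -0.84
45 dx 0.65 dz -0.79
50 dx 0.72 dz -0.73
55 dx 0.78 dz -0.67
60 dx 0.84 dz -0.59
65 dx 0.88 dz -0.52
70 dx 0.93 dz -0.44
75 dx 0.96 dz -0.36
80 dx 0.99 dz -0.27
85 dx 1.01 dz -0.19
90 dx 1.02 dz -0.10
```

Emit:
apply_moves([
  [0.5, 0.5, 0, 0, 0],
  [0.5, 0.5, 0, 0, 0],
  [0.5, 0.3, 0, -0.2, 0],
  [0.5, 0.3, 0, -0.5, 0],
  [0.5, 0.4, 0, -0.6, 0],
  [0.5, 0, 0, 0, 0],
])

```text
time_s: 14.13
eef_pos: [596.4, -346.2, 117.7]
ee_rot: [0.001, 0.109, 0.994, -0.001]
force: [1.8, 0.9, 1.3]
grip_width: 0.128
```

```bash
python3 - <<'E'
from h import *
im,i=snap("wrist","w_a7"); st()
E
```

```text
t 14.18 pos [ 596.6 -346.2  117.1] yaw(x axis) deg 167.4 tz [ 0.002 -0.002 -1.   ] F [ 3.  -1.7  1.5] M [-0.12 -0.5   0.07] w 10.8 j [-0.7   0.78  1.08  0.    1.28 -2.05]
```

View pics/w_a7.png

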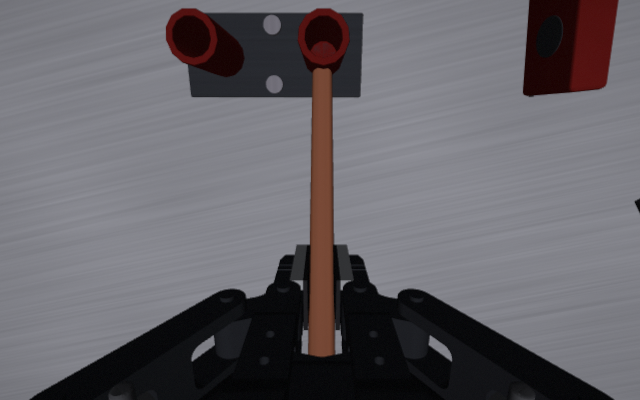

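Emit:
apply_moves([
  [0.5, 0.5, 0, -0.7, 0],
  [0.5, 0.65, 0, -0.8, 0],
  [0.5, 0.72, 0, -0.75, 0],
  [0.5, 0.78, 0, -0.67, 0],
  [0.5, 0.84, 0, -0.6, 0],
  [0.5, 0.88, 0, -0.5, 0],
  [0.5, 0, 0, 0, 0],
])

```text
time_s: 14.77
eef_pos: [552.5, -336.4, 157.4]
ee_rot: [0.0, 0.109, 0.994, -0.0]
force: [1.9, -0.8, 0.5]
grip_width: 0.129
```

```bash
python3 - <<'E'
from h import *
im,i=snap("wrist","w_a8"); st()
im,i=snap("scene","s_a8"); cv2.imwrite("pics/s_a8c.png",cv2.resize(im[80:230,170:370],None,fx=4,fy=4))
E
```

```text
t 14.82 pos [ 553.1 -336.5  156.8] yaw(x axis) deg 167.4 tz [ 0.001 -0.001 -1.   ] F [ 1.5  0.5 -0.6] M [-0.08 -0.15 -0.01] w 11.0 j [-0.73  0.65  1.2  -0.    1.28 -2.08]
```

View pics/w_a8.png

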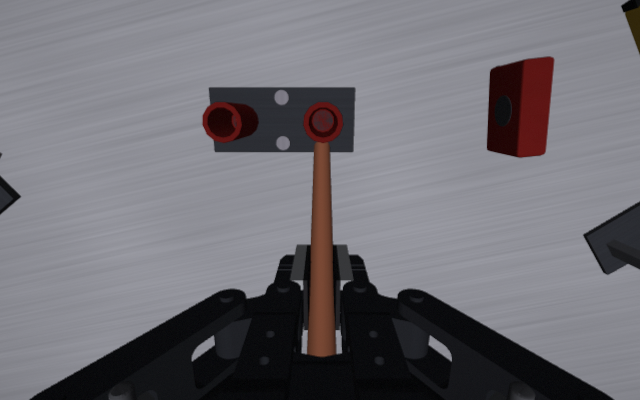

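View pics/s_a8c.png

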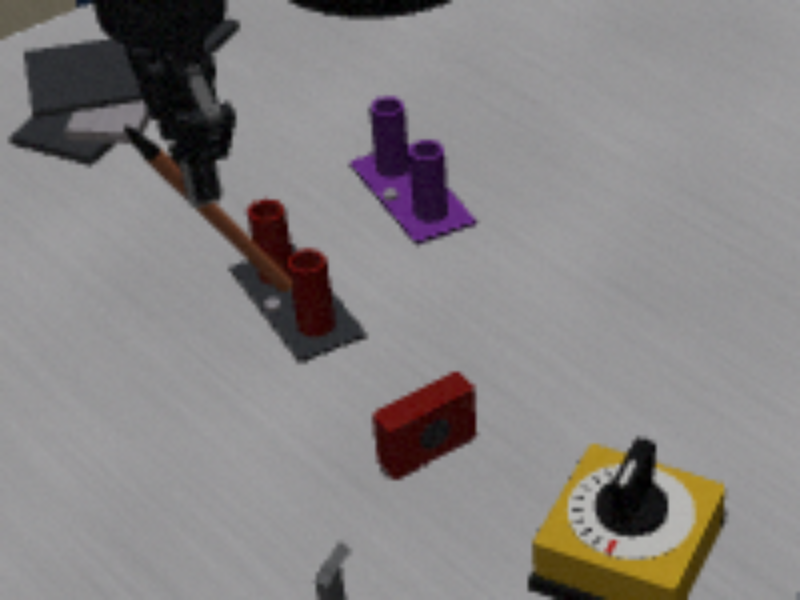

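Emit:
apply_moves([
  [0.5, 0.9, 0, -0.45, 0],
  [0.5, 0.95, 0, -0.35, 0],
  [0.5, 0.98, 0, -0.28, 0],
  [0.5, 1.0, 0, -0.2, 0],
  [0.5, 1.0, 0, -0.1, 0],
  [0.5, 0.2, 0, 0, 0],
  [0.5, 0, 0, 0, 0],
])

```text
time_s: 15.45
eef_pos: [504.6, -325.4, 169.4]
ee_rot: [-0.0, 0.109, 0.994, 0.0]
force: [1.9, 0.2, 0.1]
grip_width: 0.106
```

```bash
python3 - <<'E'
from h import *
im,i=snap("wrist","w_a9"); st()
im,i=snap("scene","s_a9"); cv2.imwrite("pics/s_a9c.png",cv2.resize(im[80:230,170:370],None,fx=4,fy=4))
E
```

```text
t 15.5 pos [ 504.9 -325.5  169.4] yaw(x axis) deg 167.5 tz [ 0.  0. -1.] F [ 1.6 -0.4  0.9] M [-0.   -0.34  0.01] w 9.1 j [-0.77  0.54  1.36  0.    1.24 -2.12]
```

View pics/w_a9.png

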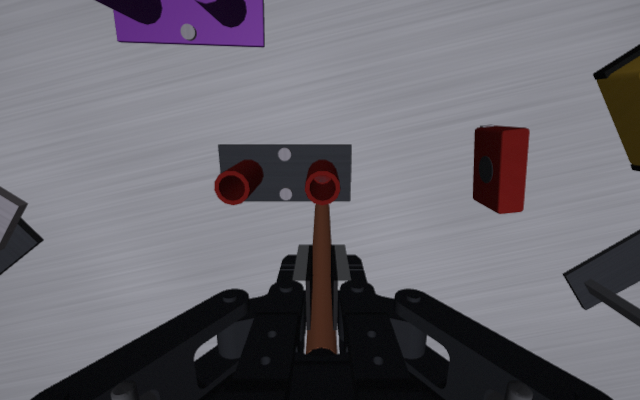

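View pics/s_a9c.png

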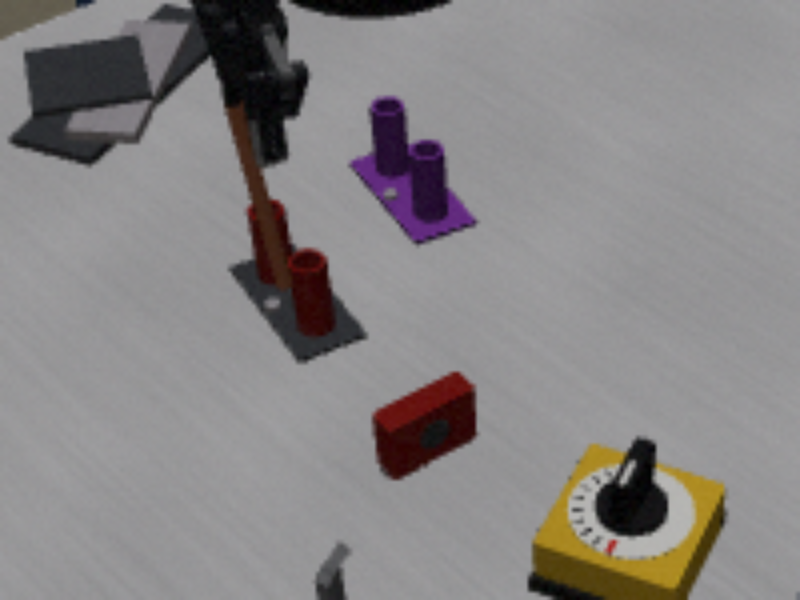

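```bash
python3 - <<'E'
from h import *
s,m,y=st()
im=cv2.imread("pics/s_a9c.png"); cv2.imwrite("pics/s_a9d.png",cv2.resize(im[60:360,180:380],None,fx=2.8,fy=2,interpolation=cv2.INTER_CUBIC)[:600])
P0=s["eef_pos"]; n=m[:,1]
for c in ((237,108),(250,160),(267,220),(280,270),(285,288)):
    o,d=ray("scene",(170+c[0]/4,80+c[1]/4)); p=o+d*(n@(P0-o))/(n@d); print(c,p.round(1),"tool rel",(m.T@(p-P0)).round(1))
E
```

```text
t 15.55 pos [ 505.  -325.5  169.3] yaw(x axis) deg 167.5 tz [-0.  0. -1.] F [ 2.  -0.5  0.2] M [-0.05 -0.26 -0.  ] w 9.1 j [-0.77  0.54  1.36  0.    1.24 -2.12]
(237, 108) [ 517.3 -328.3  198.6] tool rel [-12.6   0.  -29.3]
(250, 160) [ 514.8 -327.7  158.2] tool rel [-10.1   0.   11.1]
(267, 220) [ 510.4 -326.7  107.6] tool rel [-5.5  0.  61.7]
(280, 270) [ 507.2 -326.    62.7] tool rel [ -2.3   0.  106.6]
(285, 288) [ 505.8 -325.7   45.7] tool rel [ -0.8   0.  123.6]
```

View pics/s_a9d.png

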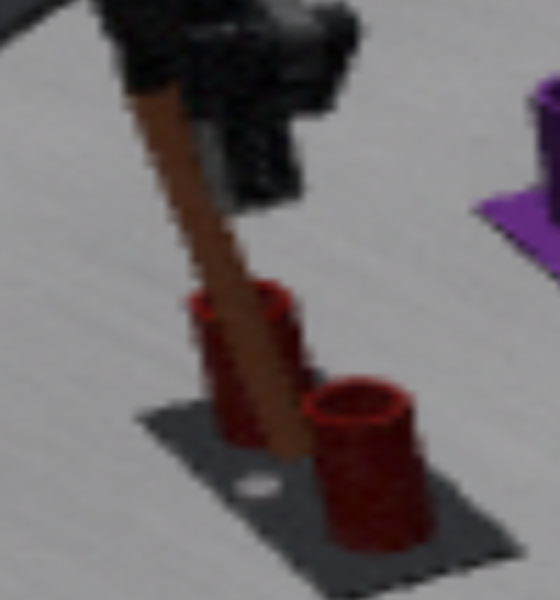

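Emit:
apply_moves([
  [0.5, -0.3, 0, 0, 0],
  [0.5, -0.3, 0, -0.5, 0],
  [0.5, 0, 0, -1, 0],
  [0.5, 0, 0, -1.2, 0],
  [0.5, 0, 0, -1.2, 0],
  [0.5, 0, 0, -0.5, 0],
  [0.5, 0, 0, 0, 0],
  [0.5, 0, 0, 0, 0],
])

```text
time_s: 16.22
eef_pos: [510.5, -326.7, 213.6]
ee_rot: [0.0, 0.109, 0.994, -0.0]
force: [-0.1, -0.1, -1.1]
grip_width: 0.059
```

```bash
python3 - <<'E'
from h import *
s,m,y=st()
im,i=snap("wrist","w_a10")
im,i=snap("scene","s_a10"); cv2.imwrite("pics/s_a10c.png",cv2.resize(im[70:180,180:280],None,fx=5.4,fy=5.4,interpolation=cv2.INTER_CUBIC))
im,i=snap("top","t_a10"); cv2.imwrite("pics/t_a10c.png",cv2.resize(im[150:270,380:500],None,fx=5,fy=5,interpolation=cv2.INTER_CUBIC))
E
```

```text
t 16.22 pos [ 510.5 -326.7  213.6] yaw(x axis) deg 167.5 tz [ 0. -0. -1.] F [-0.1 -0.1 -1.1] M [ 0.02 -0.01  0.05] w 5.0 j [-0.76  0.51  1.28 -0.    1.35 -2.11]
```

View pics/w_a10.png

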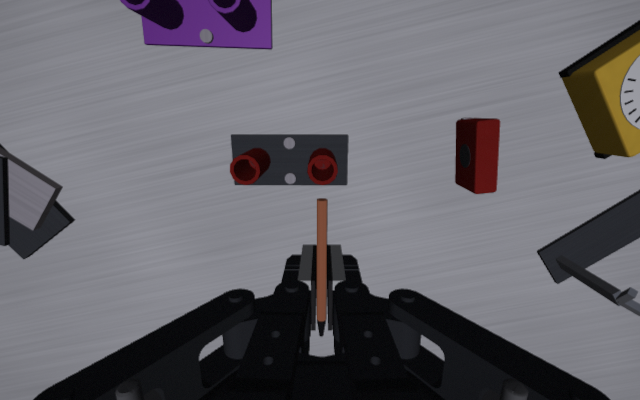

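View pics/s_a10c.png

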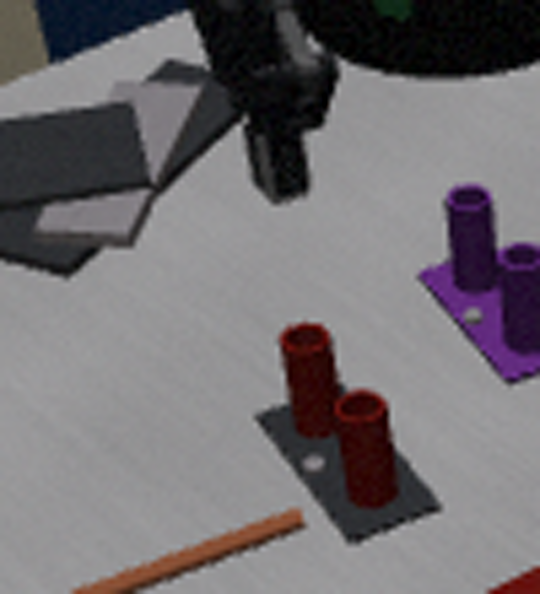

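View pics/t_a10c.png

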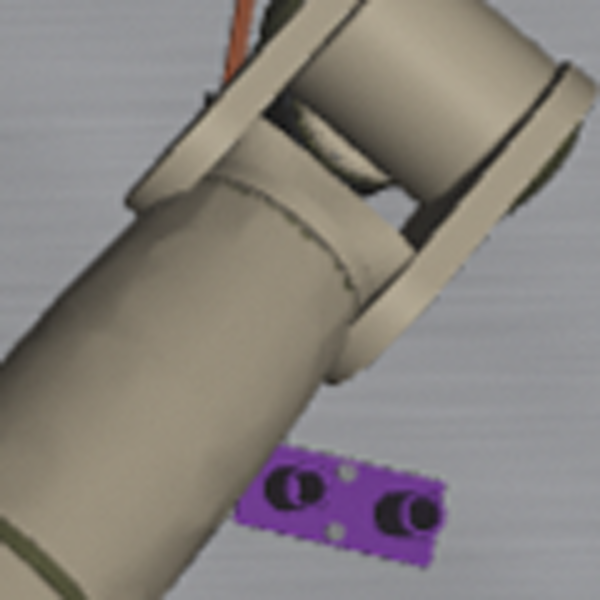

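```bash
python3 - <<'E'
from h import *
im,i=snap("wrist","w_a11"); s,m,y=st()
cv2.imwrite("pics/z.png",cv2.resize(im[180:350,260:390],None,fx=4.5,fy=3.5,interpolation=cv2.INTER_CUBIC))
hsv=cv2.cvtColor(im,cv2.COLOR_BGR2HSV); mk=cv2.inRange(hsv,(3,90,60),(18,255,255)); mk[:180]=0; mk[:, :280]=0; mk[:,370:]=0
ys,xs=np.nonzero(mk); 
for r in (205,230,260,290,315):
    q=xs[ys==r]; print(r,q.min() if len(q) else None,q.max() if len(q) else None)
print(ys.min(),ys.max())
a=plane("wrist",(322,198),6,i);b=plane("wrist",(321.5,336),6,i);print(a,b,np.linalg.norm(a-b),m.T@(a-s["eef_pos"]),m.T@(b-s["eef_pos"]))
E
```

```text
t 16.42 pos [ 510.3 -326.6  212.9] yaw(x axis) deg 167.5 tz [-0.001  0.001 -1.   ] F [-0.6 -0.8 -0.6] M [-0.03 -0.05 -0.05] w 4.6 j [-0.76  0.51  1.28 -0.    1.35 -2.11]
205 317 326
230 317 325
260 317 325
290 317 325
315 317 324
200 322
[ 530.11949438 -330.61085555    6.        ] [ 707.68283194 -370.46152979    6.        ] 181.9802601491906 [-20.44705245   0.29350711 206.85556324] [-2.02426857e+02 -6.69221145e-02  2.06666536e+02]
```

View pics/z.png

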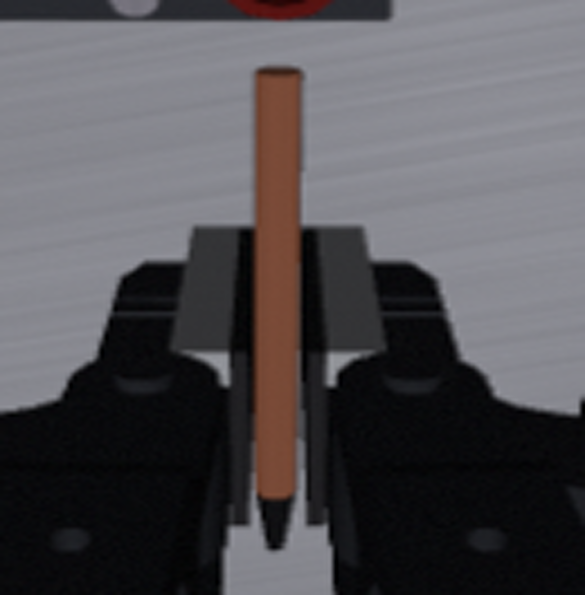

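Emit:
apply_moves([
  [4, -3, 0, 0, 0],
  [4, -3.5, 0, 0, 0],
  [4, -3.5, 0, 2, 0],
  [4, -3.0, 0, 3, 0],
  [4, -0.95, 0, 3, 0],
  [4, 0, 0, 3, 0],
  [4, 0, 0, 3, 0],
  [4, 0, 0, 2, 0],
  [4, 0, 0, 0, 0],
  [4, 0, 0, 0, 0],
])

```text
time_s: 17.25
eef_pos: [645.8, -356.7, 53.4]
ee_rot: [-0.001, 0.109, 0.994, 0.001]
force: [1.5, 0.1, 0.4]
grip_width: 0.467
```

```bash
python3 - <<'E'
from h import *
im,i=snap("wrist","w_a12"); s,m,y=st()
u=np.array([177.56,-39.85,0]);u/=np.linalg.norm(u)
goto(np.array([530.1,-330.6,13])+119.5*u,167.4)
E
```

```text
t 17.3 pos [ 646.5 -357.3   55.3] yaw(x axis) deg 167.5 tz [ 0.001 -0.001 -1.   ] F [ 0.6 -0.   0.5] M [ 0.03  0.   -0.01] w 39.9 j [-0.66  0.96  0.9   0.    1.27 -2.01]
t 17.3 pos [ 646.5 -357.3   55.3] yaw(x axis) deg 167.5 tz [ 0.001 -0.001 -1.   ] F [ 0.6 -0.   0.5] M [ 0.03  0.   -0.01] w 39.9 j [-0.66  0.96  0.9   0.    1.27 -2.01]
d tool cm [-0.    0.06  4.23] roll [np.float64(0.001), np.float64(-3.141)]
```

View pics/w_a12.png

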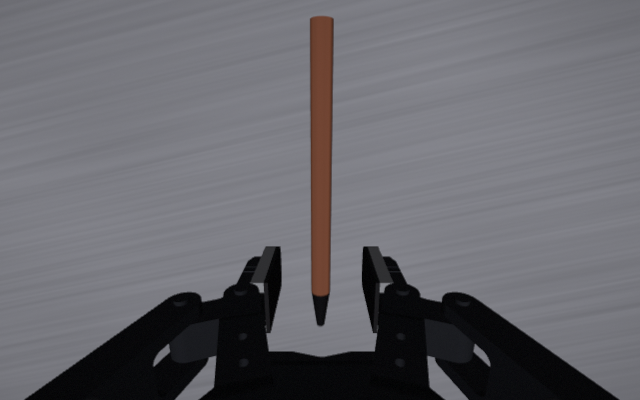

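Emit:
apply_moves([
  [4, 0, 0.05, 2, 0],
  [4, 0, 0, 1.3, 0],
  [4, 0, 0, 0.7, 0],
  [4, 0, 0, 0.15, 0],
  [3, 0, 0, 0, 0],
  [2, 0, 0, 0, 0],
  [0.5, 0, 0, 0, 0],
  [0.5, 0, 0, 0, 0],
  [0.5, 0, 0, 0, 0],
  [0.5, 0, 0, 0, 0],
], squeeze=25)

```text
time_s: 18.13
eef_pos: [646.6, -356.8, 13.7]
ee_rot: [0.001, 0.109, 0.994, -0.0]
force: [-1.2, 0.8, 6.5]
grip_width: 0.123
```

```bash
python3 - <<'E'
from h import *
s,m,y=st()
E
```

```text
t 18.13 pos [ 646.6 -356.8   13.7] yaw(x axis) deg 167.5 tz [ 0.001 -0.001 -1.   ] F [-1.2  0.8  6.5] M [-0.01  0.11  0.03] w 10.5 j [-0.66  1.01  0.93 -0.    1.21 -2.01]
```

Emit:
apply_moves([
  [0.5, 0, 0, -1, 0],
  [0.5, 0, 0, -2, 0],
  [0.5, 0, 0, -2.5, 0],
  [0.5, 0, 0, -2.5, 0],
  [0.5, 0, 0, -2, 0],
  [0.5, 3, 0, 0, 0],
  [0.5, 3.7, 0, 0, 0],
  [0.5, 3.7, 0, 0, 0],
  [0.5, 3.7, -0.1, 0, 0],
  [0.5, 3.7, 0, 0, 0],
  [0.5, 3.7, 0, 0, 0],
  [0.5, 0, 0, 0, 0],
])

```text
time_s: 19.13
eef_pos: [430.5, -307.8, 111.7]
ee_rot: [-0.003, 0.11, 0.994, 0.002]
force: [-0.1, 0.5, -0.6]
grip_width: 0.125
```

Emit:
apply_moves([
  [0.5, 0, 0, 0, 0],
  [0.5, 0, 0, 0, 0],
])

```text
time_s: 19.3
eef_pos: [436.8, -311.4, 113.4]
ee_rot: [0.001, 0.109, 0.994, -0.001]
force: [0.1, 0.2, -0.8]
grip_width: 0.125
```

```bash
python3 - <<'E'
from h import *
im,i=snap("wrist","w_a13")
goto([436.7,-311.2,78.5],167.3)
im,i=snap("scene","s_a13"); cv2.imwrite("pics/s_a13c.png",cv2.resize(im[70:220,180:380],None,fx=4,fy=4,interpolation=cv2.INTER_CUBIC))
E
```

```text
t 19.35 pos [ 437.1 -311.4  113.1] yaw(x axis) deg 167.5 tz [ 0.001 -0.001 -1.   ] F [ 0.6  0.9 -0.4] M [0.03 0.   0.01] w 10.6 j [-0.84  0.47  1.63  0.    1.04 -2.19]
d tool cm [0.05 0.01 3.46] roll [np.float64(0.003), np.float64(-3.138)]
```

View pics/w_a13.png

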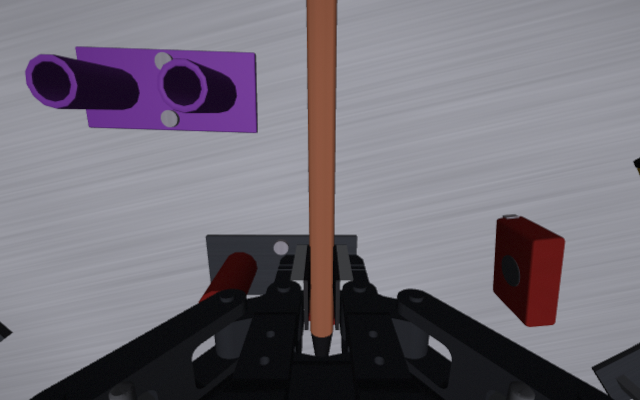

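View pics/s_a13c.png

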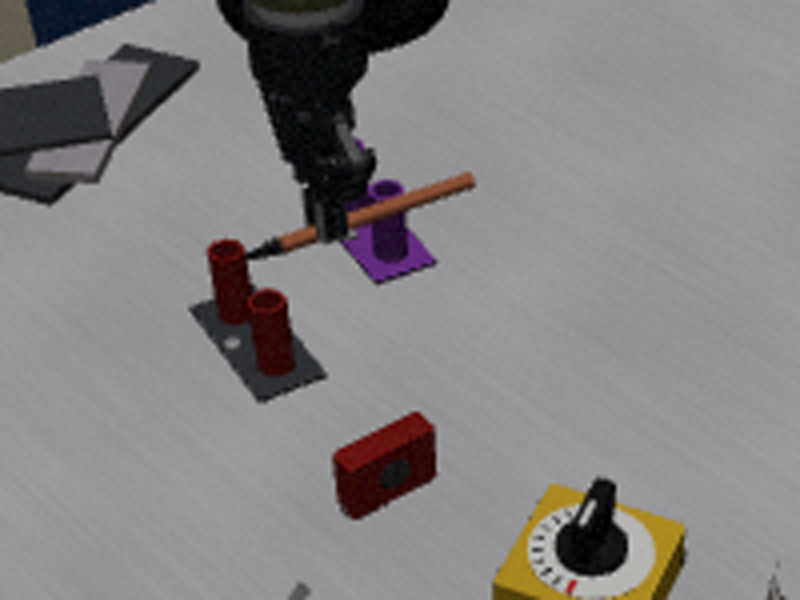

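Emit:
apply_moves([
  [0.5, -0.5, 0, 1, 0],
  [0.5, 0, 0, 1, 0],
  [0.5, 0, 0, 0.9, 0],
  [0.5, 0, 0, 0.4, 0],
  [0.5, 0, 0, 0.4, 0],
  [0.5, 0, 0, 0.4, 0],
  [0.5, 0, 0, 0.4, 0],
  [0.5, 0, 0, 0.3, 0],
  [0.5, 0, 0, 0, 0],
])

```text
time_s: 20.15
eef_pos: [440.8, -311.8, 64.2]
ee_rot: [-0.0, 0.109, 0.994, 0.0]
force: [-2.4, 0.9, 3.5]
grip_width: 0.126
```

```bash
python3 - <<'E'
from h import *
im,i=snap("wrist","w_a14")
st()
im,i=snap("scene","s_a14"); cv2.imwrite("pics/s_a14c.png",cv2.resize(im[70:220,180:380],None,fx=4,fy=4,interpolation=cv2.INTER_CUBIC))
E
```

```text
t 20.2 pos [ 440.8 -311.8   64.4] yaw(x axis) deg 167.5 tz [-0.  0. -1.] F [-3.7  1.4  2.5] M [ 0.1   0.43 -0.03] w 10.7 j [-0.83  0.55  1.65 -0.    0.94 -2.18]
```

View pics/w_a14.png

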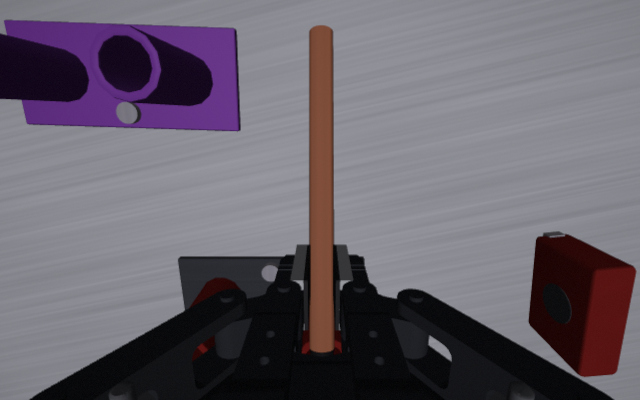

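View pics/s_a14c.png

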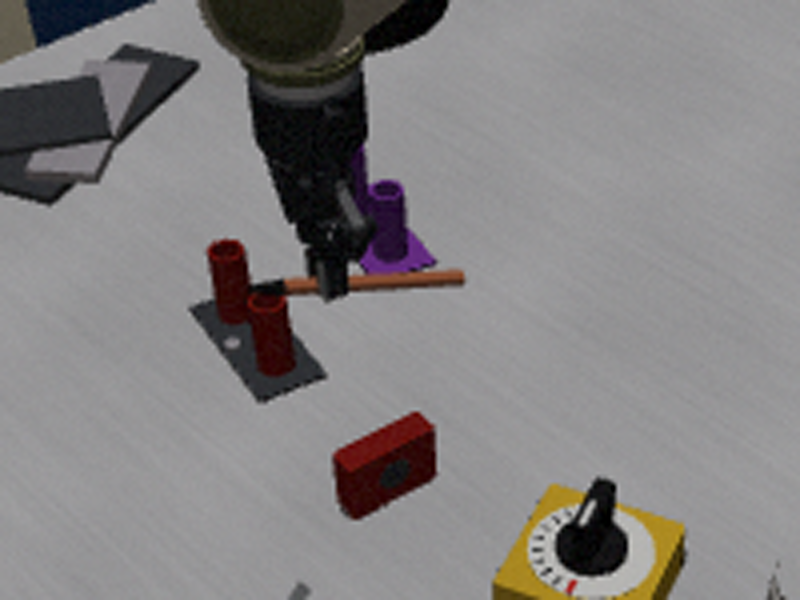

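Emit:
apply_moves([
  [0.5, 0, 0, -1, 0],
  [0.5, 0, 0, -2, 0],
  [0.5, 0, 0, -2.5, 0],
  [0.5, 0, 0, -2, 0],
  [0.5, -3, 0, 0, 0],
  [0.5, -3.7, 0, 0, 0],
  [0.5, -3.7, 0, 0, 0],
  [0.5, -3.7, 0, 0, 0],
  [0.5, -3.4, 0, 0, 0],
  [0.5, -1, 0, 0, 0],
  [0.5, 0, 0, 0, 0],
  [0.5, 0, 0, 0, 0],
])

```text
time_s: 21.25
eef_pos: [621.6, -351.8, 139.5]
ee_rot: [-0.0, 0.109, 0.994, 0.0]
force: [-0.0, -0.0, -0.3]
grip_width: 0.127
```

```bash
python3 - <<'E'
from h import *
goto([621.2,-352.2,91],167.3)
im,i=snap("wrist","w_a15")
s,m,y=st()
im,i=snap("scene","s_a15"); cv2.imwrite("pics/s_a15c.png",cv2.resize(im[70:220,170:370],None,fx=4,fy=4,interpolation=cv2.INTER_CUBIC))
E
```

```text
t 21.25 pos [ 621.6 -351.8  139.5] yaw(x axis) deg 167.5 tz [-0.  0. -1.] F [-0.  -0.  -0.3] M [ 0.02  0.03 -0.03] w 10.8 j [-0.68  0.82  0.94  0.    1.38 -2.03]
d tool cm [ 0.03 -0.05  4.85] roll [np.float64(0.003), np.float64(-3.138)]
t 21.3 pos [ 621.1 -351.9  139.8] yaw(x axis) deg 167.5 tz [-0.  0. -1.] F [-1.  -0.5 -1.5] M [ 0.03  0.02 -0.03] w 10.9 j [-0.68  0.82  0.94 -0.    1.38 -2.03]
```

View pics/w_a15.png

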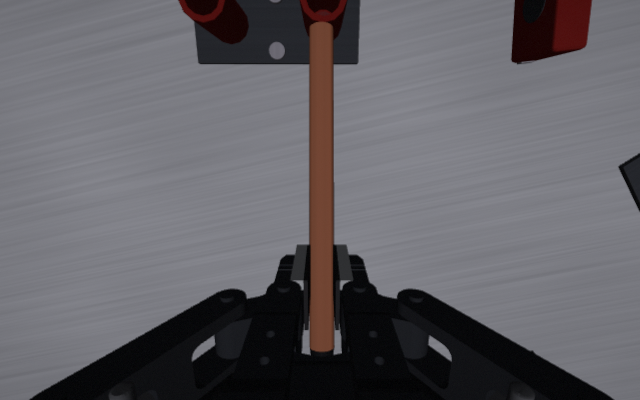

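View pics/s_a15c.png

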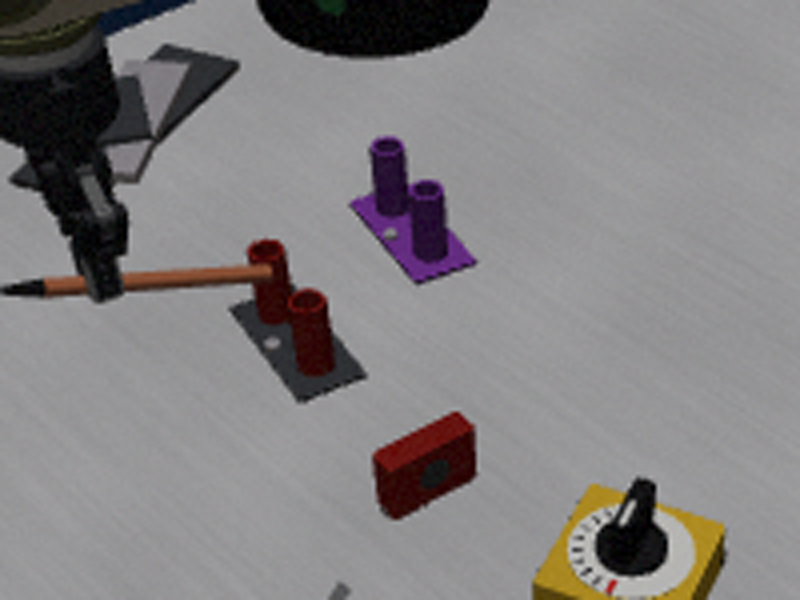

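```bash
cat >> h.py <<'E'
def axis(pts,ox,oy,sc,s,m):
    P0=s["eef_pos"]; n=m[:,1]; r=[]
    for c in pts:
        o,d=ray("scene",(ox+c[0]/sc,oy+c[1]/sc)); p=o+d*(n@(P0-o))/(n@d); r.append(m.T@(p-P0)); print(c,p.round(1),"tool rel",r[-1].round(1))
    e=r[-1]-r[0]; print("angle from level deg",np.degrees(np.arctan2(e[2],e[0])))
E
python3 - <<'E'
from h import *
s,m,y=st(0)
axis([(50,287),(80,285),(150,279),(268,272)],170,70,4,s,m)
E
```

```text
(50, 287) [ 650.5 -358.6  142.6] tool rel [-30.4   0.   -2.5]
(80, 285) [ 632.7 -354.6  136.8] tool rel [-12.1   0.    3.3]
(150, 279) [ 589.3 -345.   123.6] tool rel [32.4  0.  16.5]
(268, 272) [ 510.7 -327.5   97.2] tool rel [112.8   0.   42.9]
angle from level deg 17.589153118480194
```

Emit:
apply_moves([
  [0.5, -0.3, 0, 2, 0],
  [0.5, 0, 0, 2.2, 0],
  [0.5, 0, 0, 2.2, 0],
  [0.5, 0, 0, 1.2, 0],
  [0.5, 0, 0, 0, 0],
  [0.5, 0.5, 0, 0, 0],
  [0.5, 0.3, 0, 0, 0],
  [0.5, 0.2, 0, -0.4, 0],
  [0.5, 0.2, 0, -0.7, 0],
  [0.5, 0.2, 0, -0.8, 0],
  [0.5, 0.2, 0, -0.9, 0],
  [0.5, 0.2, 0, 0, 0],
])

```text
time_s: 22.35
eef_pos: [608.5, -349.6, 95.2]
ee_rot: [0.003, 0.109, 0.994, -0.002]
force: [12.7, -2.3, 2.5]
grip_width: 0.12
```

```bash
python3 - <<'E'
from h import *
im,i=snap("wrist","w_a16")
s,m,y=st()
print("dist c1",np.hypot(*(s["eef_pos"][:2]-[489.4,-322.9])))
im,i=snap("scene","s_a16"); cv2.imwrite("pics/s_a16c.png",cv2.resize(im[70:220,170:370],None,fx=4,fy=4,interpolation=cv2.INTER_CUBIC))
E
```

```text
t 22.4 pos [ 608.7 -349.5   94.7] yaw(x axis) deg 167.5 tz [ 0.007 -0.004 -1.   ] F [ 9.1 -1.1  1.8] M [-0.36 -1.62 -0.04] w 11.1 j [-0.69  0.83  1.05  0.    1.25 -2.04]
dist c1 122.26911491008785
```

View pics/w_a16.png

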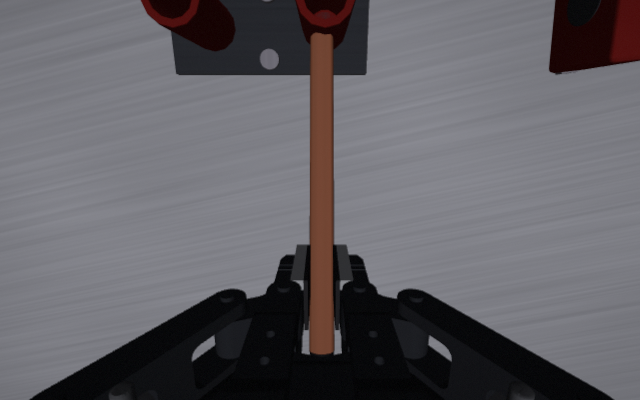

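View pics/s_a16c.png

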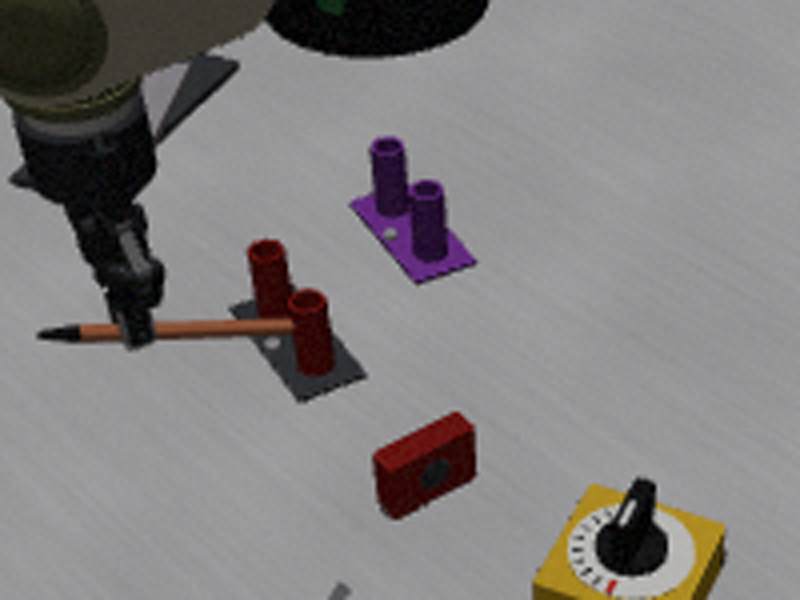

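Emit:
apply_moves([
  [0.5, 0.2, 0, -0.9, 0],
  [0.5, 0.45, 0, -0.9, 0],
  [0.5, 0.52, 0, -0.9, 0],
  [0.5, 0.58, 0, -0.85, 0],
  [0.5, 0.65, 0, -0.8, 0],
  [0.5, 0.72, 0, -0.75, 0],
  [0.5, 0, 0, 0, 0],
])

```text
time_s: 23.03
eef_pos: [575.9, -342.3, 144.9]
ee_rot: [0.001, 0.109, 0.994, -0.001]
force: [3.0, -1.2, 0.7]
grip_width: 0.124
```

```bash
python3 - <<'E'
from h import *
im,i=snap("wrist","w_a17")
s,m,y=st()
print("dist c1",np.hypot(*(s["eef_pos"][:2]-[489.4,-322.9])))
im,i=snap("scene","s_a17"); cv2.imwrite("pics/s_a17c.png",cv2.resize(im[70:220,170:370],None,fx=4,fy=4,interpolation=cv2.INTER_CUBIC))
E
```

```text
t 23.08 pos [ 576.3 -342.3  144.1] yaw(x axis) deg 167.4 tz [ 0.002 -0.001 -1.   ] F [ 1.3 -1.1  0.8] M [-0.11 -0.41 -0.05] w 10.6 j [-0.71  0.71  1.13  0.    1.3  -2.06]
dist c1 89.0222208072233
```

View pics/s_a17c.png

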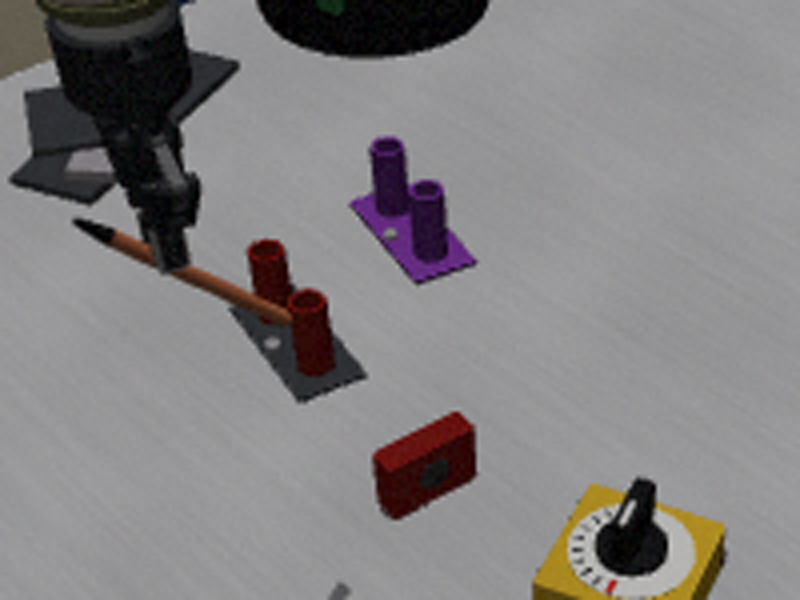

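Emit:
apply_moves([
  [0.5, 0.83, 0, -0.6, 0],
  [0.5, 0.88, 0, -0.52, 0],
  [0.5, 0.92, 0, -0.45, 0],
  [0.5, 0.97, 0, -0.36, 0],
  [0.5, 0.9, 0, -0.25, 0],
  [0.5, 0.5, 0, -0.1, 0],
  [0.5, 0, 0, 0, 0],
  [0.5, 0, 0, 0, 0],
])

```text
time_s: 23.8
eef_pos: [527.5, -331.1, 165.1]
ee_rot: [-0.0, 0.109, 0.994, 0.0]
force: [0.9, -0.6, 0.4]
grip_width: 0.08
```

```bash
python3 - <<'E'
from h import *
im,i=snap("wrist","w_a18")
s,m,y=st()
print("dist c1",np.hypot(*(s["eef_pos"][:2]-[489.4,-322.9])))
im,i=snap("scene","s_a18"); cv2.imwrite("pics/s_a18c.png",cv2.resize(im[70:190,180:300],None,fx=5,fy=5,interpolation=cv2.INTER_CUBIC))
E
```

```text
t 23.85 pos [ 527.7 -331.1  165. ] yaw(x axis) deg 167.5 tz [-0.001  0.    -1.   ] F [ 0.4 -0.2  0.6] M [-0.07 -0.16  0.04] w 6.8 j [-0.75  0.59  1.28 -0.    1.27 -2.1 ]
dist c1 39.210765389548456
```

View pics/s_a18c.png

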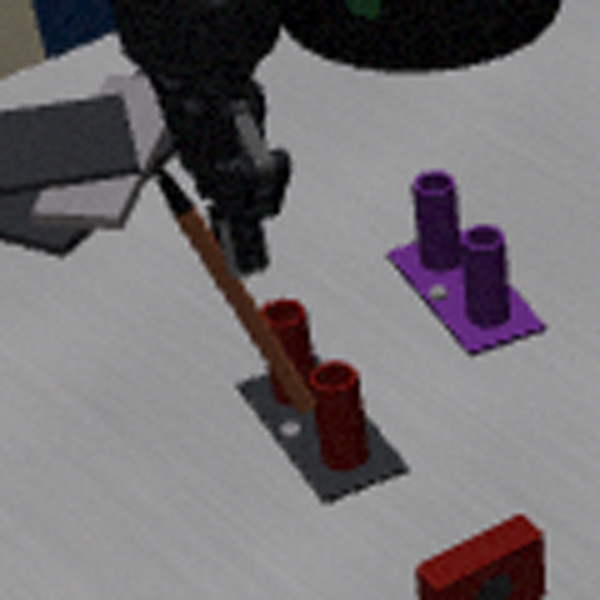

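View pics/w_a18.png

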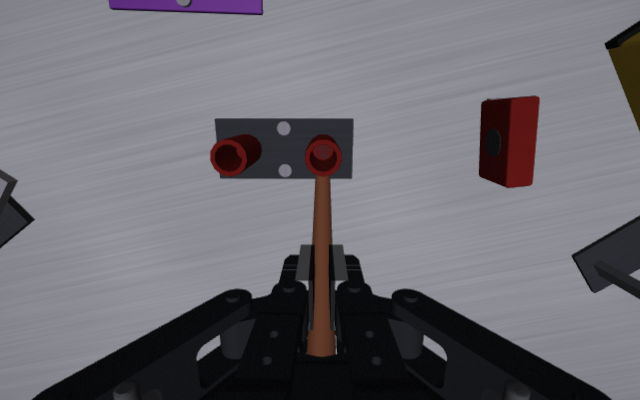

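```bash
python3 - <<'E'
from h import *
s,m,y=st(1)
axis([(165,180),(190,215),(235,290),(270,350),(303,403)],180,70,5,s,m)
im=cv2.imread("pics/w_a18.png"); cv2.imwrite("pics/z2.png",cv2.resize(im[170:370,250:400],None,fx=4,fy=3,interpolation=cv2.INTER_CUBIC))
im=cv2.imread("pics/s_a18.png"); cv2.imwrite("pics/z3.png",cv2.resize(im[80:160,190:270],None,fx=7.4,fy=7.4,interpolation=cv2.INTER_CUBIC))
E
```

```text
t 23.9 pos [ 527.8 -331.1  165. ] yaw(x axis) deg 167.5 tz [-0.  0. -1.] F [-0.1 -0.9 -0.3] M [-0.13 -0.14  0.03] w 7.0 j [-0.75  0.59  1.28 -0.    1.27 -2.1 ]
(165, 180) [ 556.9 -337.6  214.8] tool rel [-29.8   0.  -49.9]
(190, 215) [ 548.3 -335.7  191.4] tool rel [-20.9  -0.  -26.5]
(235, 290) [ 532.9 -332.2  139.3] tool rel [-5.2 -0.  25.6]
(270, 350) [ 520.1 -329.4   94.3] tool rel [ 7.9  0.  70.7]
(303, 403) [ 506.7 -326.4   50.9] tool rel [ 21.6  -0.  114.1]
angle from level deg 72.60697625420323
```

View pics/z2.png

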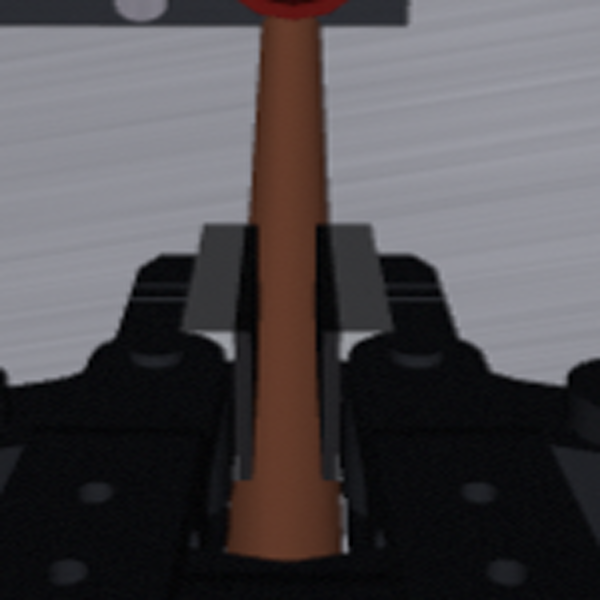

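View pics/z3.png

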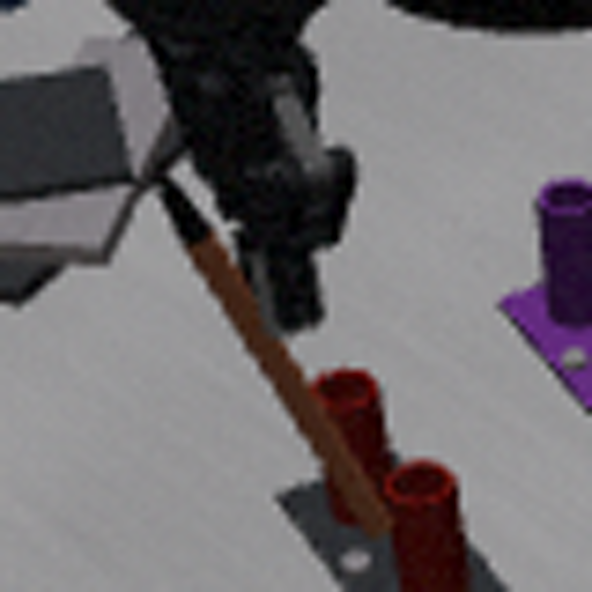

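```bash
python3 - <<'E'
from h import *
st()
from scipy.spatial.transform import Rotation as R
def ax(f,pos,yaw,pts,ox,oy,sc):
    y=np.radians(yaw); m=np.array([[np.cos(y),np.sin(y),0],[np.sin(y),-np.cos(y),0],[0,0,-1.]]); axis(pts,ox,oy,sc,{"eef_pos":np.array(pos)},m)
ax("a17",[576.3,-342.3,144.1],167.4,[(100,230),(150,254),(200,279),(290,318)],170,70,4)
ax("a8",[553.1,-336.5,156.8],167.4,[(140,142),(180,178),(230,228),(292,287)],170,80,4)
for f in("s_a17","s_a8"):
    im=cv2.imread(f"pics/{f}.png"); cv2.imwrite(f"pics/{f}z.png",cv2.resize(im[85:165,180:260],None,fx=7.4,fy=7.4,interpolation=cv2.INTER_CUBIC))
E
```

```text
t 23.9 pos [ 527.8 -331.1  165. ] yaw(x axis) deg 167.5 tz [-0.  0. -1.] F [-0.1 -0.9 -0.3] M [-0.13 -0.14  0.03] w 7.0 j [-0.75  0.59  1.28 -0.    1.27 -2.1 ]
(100, 230) [ 611.9 -350.3  171.2] tool rel [-36.4  -0.  -27.1]
(150, 254) [ 585.4 -344.3  142.1] tool rel [-9.3  0.   2. ]
(200, 279) [ 557.3 -338.   110.3] tool rel [19.5 -0.  33.8]
(290, 318) [ 500.5 -325.4   52. ] tool rel [77.7  0.  92.1]
angle from level deg 46.236822780016354
(140, 142) [ 581.3 -342.8  196. ] tool rel [-28.9  -0.  -39.2]
(180, 178) [ 561.9 -338.5  161.6] tool rel [-9.  -0.  -4.8]
(230, 228) [ 536.3 -332.7  111.2] tool rel [17.2  0.  45.6]
(292, 287) [ 500.5 -324.7   44.1] tool rel [ 53.9  -0.  112.7]
angle from level deg 61.38330940722211
```

View pics/s_a17z.png

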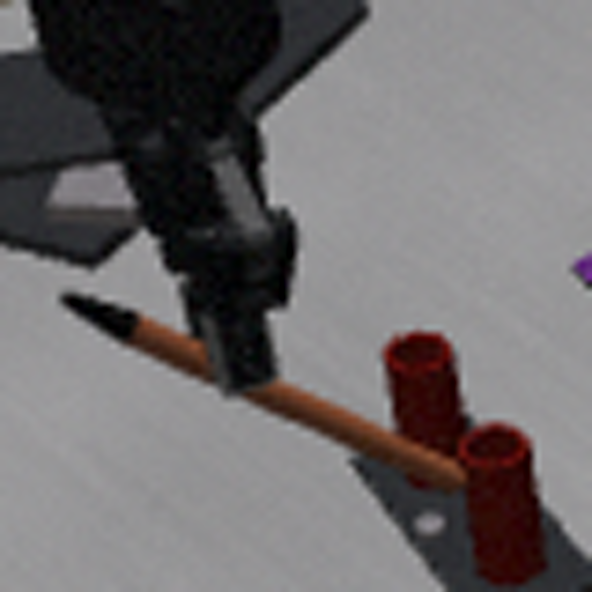

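View pics/s_a8z.png

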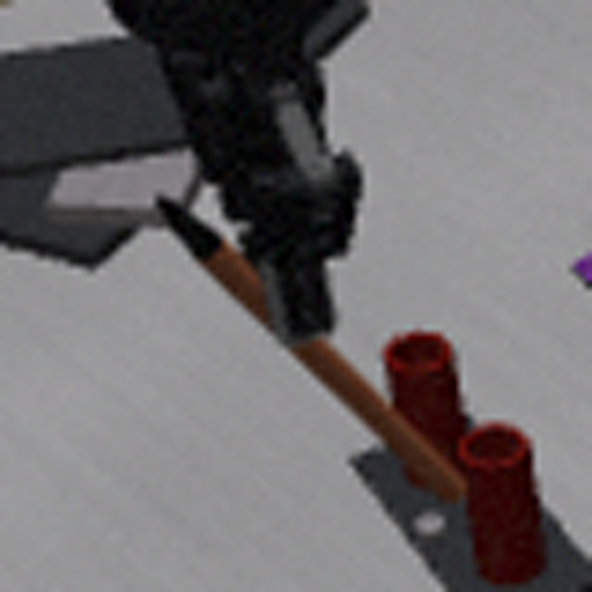

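Emit:
apply_moves([
  [0.5, 0, 0, -0.2, 0],
  [0.5, 0.02, 0, -0.3, 0],
  [0.5, 0.02, 0, -0.3, 0],
  [0.5, 0.02, 0, -0.3, 0],
])

```text
time_s: 24.23
eef_pos: [527.2, -330.9, 176.6]
ee_rot: [-0.0, 0.109, 0.994, 0.0]
force: [1.0, -0.1, -0.7]
grip_width: 0.08
```

```bash
python3 - <<'E'
from h import *
st()
im,i=snap("wrist","w_a19")
im,i=snap("scene","s_a19"); cv2.imwrite("pics/s_a19c.png",cv2.resize(im[70:190,180:300],None,fx=5,fy=5,interpolation=cv2.INTER_CUBIC))
E
```

```text
t 24.23 pos [ 527.2 -330.9  176.6] yaw(x axis) deg 167.5 tz [-0.  0. -1.] F [ 1.  -0.1 -0.7] M [-0.06 -0.13  0.05] w 6.8 j [-0.75  0.58  1.27  0.    1.29 -2.1 ]
```

View pics/s_a19c.png

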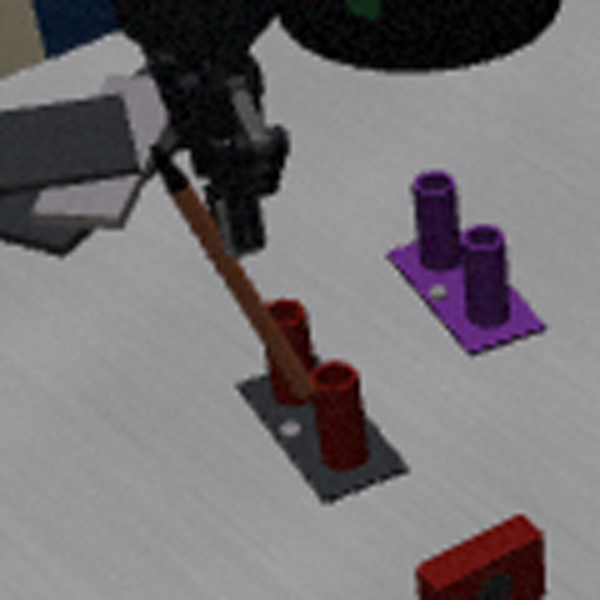

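Emit:
apply_moves([
  [0.5, 0.0, 0, -0.3, 0],
  [0.5, 0.0, 0, -0.3, 0],
  [0.5, 0, 0, -0.3, 0],
  [0.5, 0, 0, -0.3, 0],
  [0.5, 0, 0, 0, 0],
])

```text
time_s: 24.75
eef_pos: [527.3, -331.1, 189.2]
ee_rot: [0.0, 0.109, 0.994, -0.0]
force: [-0.2, 0.1, 0.8]
grip_width: 0.059
```

```bash
python3 - <<'E'
from h import *
s,m,y=st()
im,i=snap("wrist","w_a20")
im,i=snap("scene","s_a20"); cv2.imwrite("pics/s_a20c.png",cv2.resize(im[70:190,180:300],None,fx=5,fy=5,interpolation=cv2.INTER_CUBIC))
E
```

```text
t 24.75 pos [ 527.3 -331.1  189.2] yaw(x axis) deg 167.5 tz [ 0.001 -0.001 -1.   ] F [-0.2  0.1  0.8] M [-0.    0.03  0.01] w 5.1 j [-0.75  0.57  1.26 -0.    1.32 -2.1 ]
```

View pics/s_a20c.png

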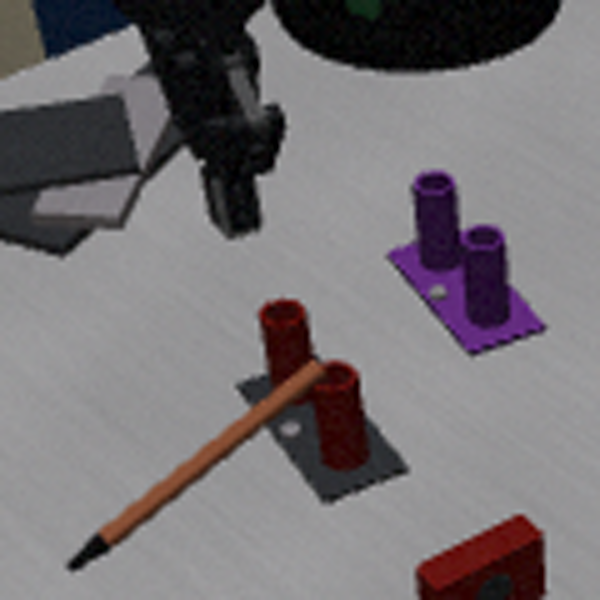

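View pics/w_a20.png

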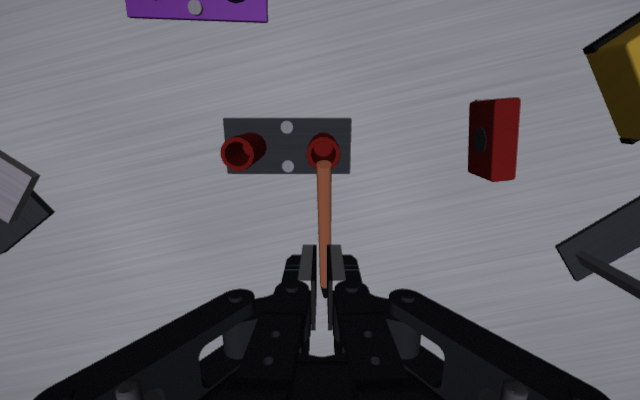

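Emit:
apply_moves([
  [4, 0, 0, -1, 0],
  [4, -2, 0, -1, 0],
  [4, -3, 0, 0, 0],
  [4, -3, 0, 0, 0],
  [4, -2, 0, 0, 0],
  [4, 0, 0, 0, 0],
])

```text
time_s: 25.35
eef_pos: [627.0, -352.6, 207.3]
ee_rot: [0.0, 0.109, 0.994, 0.0]
force: [-0.1, -0.2, -0.1]
grip_width: 0.47
```

```bash
python3 - <<'E'
from h import *
s,m,y=st()
im,i=snap("wrist","w_a21")
im,i=snap("scene","s_a21"); cv2.imwrite("pics/s_a21c.png",cv2.resize(im[70:220,150:350],None,fx=4,fy=4,interpolation=cv2.INTER_CUBIC))
E
```

```text
t 25.35 pos [ 627.  -352.6  207.3] yaw(x axis) deg 167.5 tz [ 0.  0. -1.] F [-0.1 -0.2 -0.1] M [-0.   -0.02 -0.04] w 40.2 j [-0.67  0.8   0.82  0.    1.53 -2.03]
```

View pics/s_a21c.png

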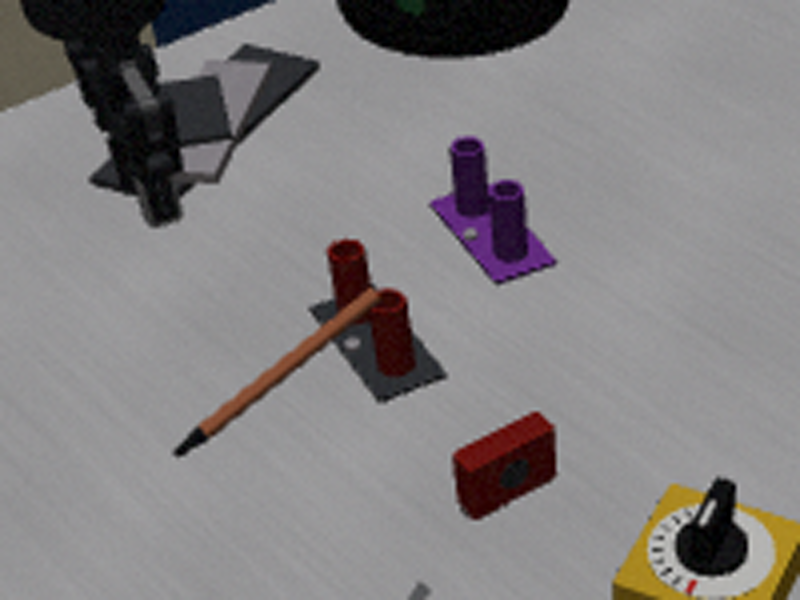

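View pics/w_a21.png

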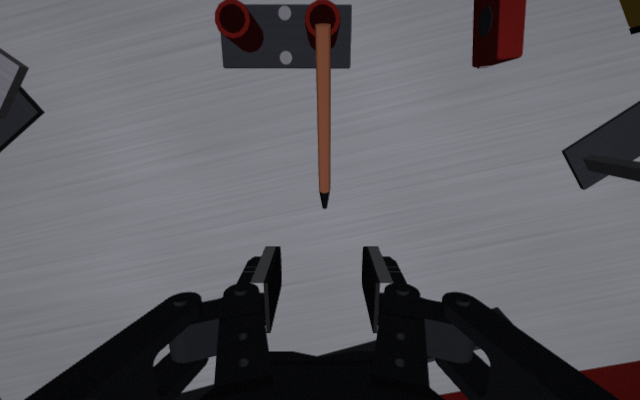

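```bash
python3 - <<'E'
from h import *
from scipy.optimize import brentq
s,m,y=st()
i=np.load("pics/w_a21.npy",allow_pickle=True)[0]
t=plane("wrist",(324.5,208),3,i)
f=lambda z: np.linalg.norm(plane("wrist",(322.5,25),z,i)-t)-180
for z in (40,60,70,80): print(z,f(z))
try:
    z=brentq(f,20,110)
except Exception as e: z=68
F=plane("wrist",(322.5,25),z,i); print("foot",F,"tip",t,"scene foot px",proj("scene",F),proj("scene",t))
u=(t-F)/np.linalg.norm(t-F); g=F+124*u; print("g",g,"yaw",np.degrees(np.arctan2(u[1],u[0])),"slope",np.degrees(np.arcsin(u[2])))
goto([g[0],g[1],g[2]-4],np.degrees(np.arctan2(-u[1],-u[0])))
E
```

```text
t 25.45 pos [ 624.7 -352.6  208. ] yaw(x axis) deg 167.5 tz [-0.001  0.    -1.   ] F [ 0.5 -0.7 -0.4] M [-0.    0.   -0.01] w 39.9 j [-0.68  0.79  0.82 -0.    1.53 -2.03]
40 -2.8833604039894283
60 -2.1982685195464455
70 -0.9685281372107966
80 0.838521943337355
foot [ 496.89097655 -323.56746941   75.74473576] tip [ 658.2550445 -356.2758933    3.       ] scene foot px [242.84864984 142.63901322] [192.8039559  183.24091546]
g [ 608.05289003 -346.0999392    25.63169557] yaw -11.458578814394976 slope -23.837084783867503
t 25.45 pos [ 624.7 -352.6  208. ] yaw(x axis) deg 167.5 tz [-0.001  0.    -1.   ] F [ 0.5 -0.7 -0.4] M [-0.    0.   -0.01] w 39.9 j [-0.68  0.79  0.82 -0.    1.53 -2.03]
d tool cm [ 1.75  0.27 18.64] roll [np.float64(-0.018), np.float64(3.123)]
```

Emit:
apply_moves([
  [4, 1.75, 0.27, 3, -0.018],
  [4, 0, 0, 3.5, 0],
  [4, 0, 0, 3.5, 0],
  [4, 0, 0, 3.5, 0],
  [4, 0, 0, 3, 0],
  [4, 0, 0, 1.5, 0],
  [4, 0, 0, 0.4, 0],
  [4, 0, 0, 0, 0],
], squeeze=20)

```text
time_s: 26.12
eef_pos: [607.4, -346.2, 24.4]
ee_rot: [-0.001, 0.1, 0.995, 0.0]
force: [-0.3, 0.7, 0.6]
grip_width: 0.471
```

```bash
python3 - <<'E'
from h import *
im,i=snap("wrist","w_a22")
goto([608.1,-346.1,21.6],168.5)
E
```

```text
t 26.17 pos [ 608.1 -346.7   25.9] yaw(x axis) deg 168.5 tz [ 0.001 -0.001 -1.   ] F [ 0.9 -0.4  1.2] M [-0.03 -0.05 -0.01] w 40.2 j [-0.68  0.91  1.1  -0.    1.14 -2.05]
d tool cm [0.02 0.05 0.43] roll [np.float64(-0.0), np.float64(3.141)]
```

View pics/w_a22.png

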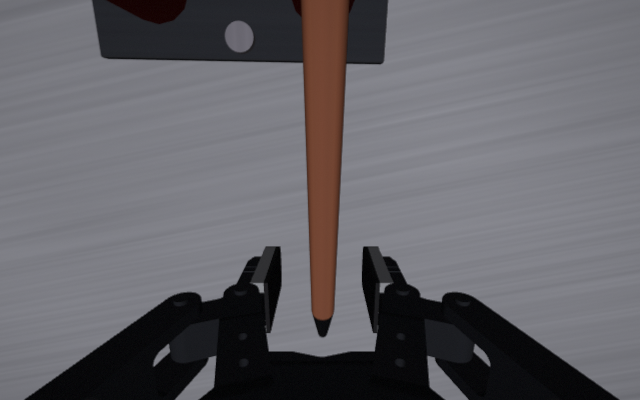

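Emit:
apply_moves([
  [4, 0, 0.05, 0.43, 0],
  [3, 0, 0, 0, 0],
  [2, 0, 0, 0, 0],
  [0.5, 0, 0, 0, 0],
  [0.5, 0, 0, 0, 0],
  [0.5, 0, 0, 0, 0],
  [0.5, 0, 0, 0, 0],
], squeeze=20)

```text
time_s: 26.75
eef_pos: [608.6, -345.9, 20.6]
ee_rot: [0.0, 0.1, 0.995, -0.0]
force: [0.4, 0.3, 3.5]
grip_width: 0.13
```

Emit:
apply_moves([
  [0.5, 0, 0, -1, 0],
  [0.5, 0, 0, -2, 0],
  [0.5, 0, 0, -2.5, 0],
  [0.5, 0, 0, -2.5, 0],
  [0.5, 0, 0, -1.5, 0],
  [0.5, 0, 0, 0, 0],
  [0.5, 0, 0, 0, 0],
])

```text
time_s: 27.33
eef_pos: [608.3, -345.8, 115.4]
ee_rot: [0.0, 0.1, 0.995, -0.0]
force: [-0.1, 0.2, -0.7]
grip_width: 0.134
```

```bash
python3 - <<'E'
from h import *
im,i=snap("scene","s_a23"); cv2.imwrite("pics/s_a23c.png",cv2.resize(im[70:220,150:350],None,fx=4,fy=4,interpolation=cv2.INTER_CUBIC))
goto([489.4-.98*32,-322.9+.2*32,100],168)
E
```

```text
t 27.38 pos [ 607.9 -345.5  114. ] yaw(x axis) deg 168.5 tz [-0.001  0.001 -1.   ] F [-0.1  0.1 -0.6] M [ 0.05 -0.01 -0.01] w 11.1 j [-0.68  0.81  1.04 -0.    1.3  -2.05]
d tool cm [15.26 -0.15  1.42] roll [np.float64(0.009), np.float64(-3.133)]
```

View pics/s_a23c.png

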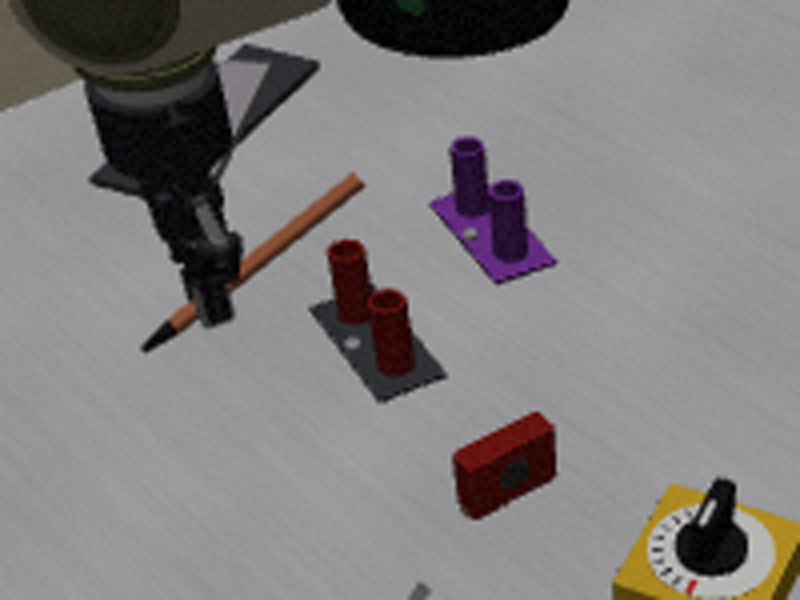

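Emit:
apply_moves([
  [0.5, 3, 0, 0, 0],
  [0.5, 3.7, -0.15, 0, 0],
  [0.5, 3.7, 0, 0, 0],
  [0.5, 3.2, 0, 0, 0],
  [0.5, 1.65, 0, 0, 0],
  [0.5, 0, 0, 1, 0],
  [0.5, 0, 0, 1.2, 0],
  [0.5, 0, 0, 0.6, 0],
  [0.5, 0, 0, 0.5, 0],
  [0.5, 0, 0, 0.5, 0],
  [0.5, 0, 0, 0.5, 0],
  [0.5, 0, 0, 0.4, 0],
])

```text
time_s: 28.38
eef_pos: [458.7, -316.8, 67.6]
ee_rot: [-0.0, 0.1, 0.995, -0.0]
force: [-5.1, 1.3, 8.9]
grip_width: 0.132
```

```bash
python3 - <<'E'
from h import *
im,i=snap("wrist","w_a24")
s,m,y=st()
im,i=snap("scene","s_a24"); cv2.imwrite("pics/s_a24c.png",cv2.resize(im[70:220,180:380],None,fx=4,fy=4,interpolation=cv2.INTER_CUBIC))
E
```

```text
t 28.43 pos [ 458.6 -316.8   67.2] yaw(x axis) deg 168.5 tz [-0.  0. -1.] F [-0.7  0.3  4.1] M [-0.05  0.07 -0.04] w 10.9 j [-0.81  0.58  1.6  -0.    0.97 -2.18]
```

View pics/w_a24.png

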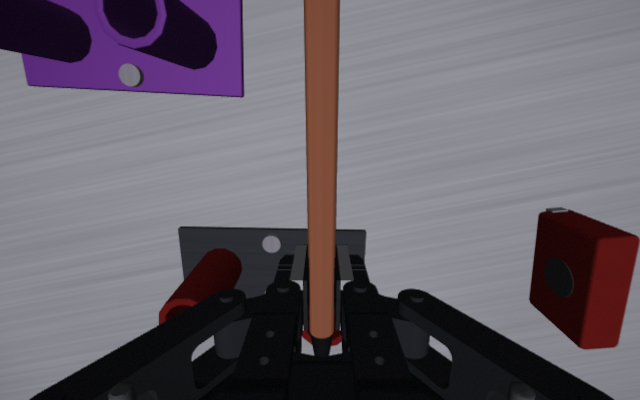

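View pics/s_a24c.png

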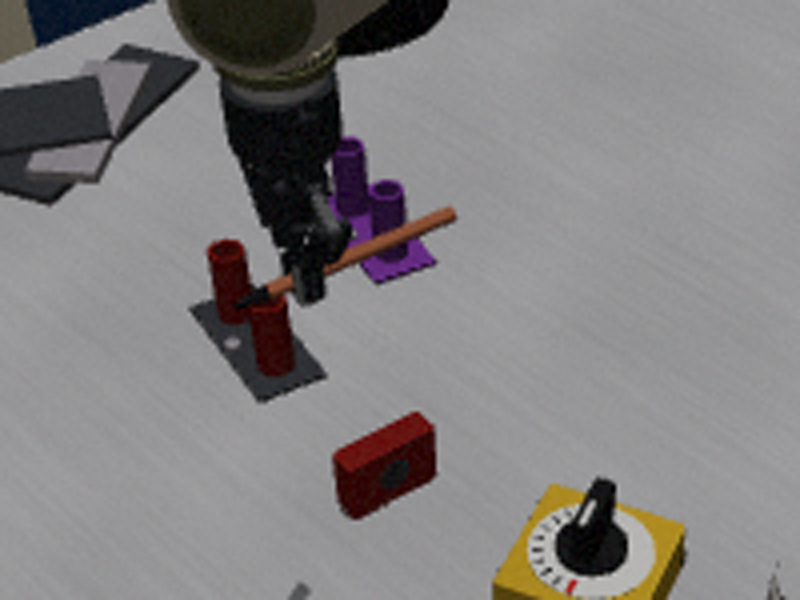

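Emit:
apply_moves([
  [0.5, 0, 0, 0.25, 0],
  [0.5, 0, 0, 0.25, 0],
  [0.5, 0, 0, 0.25, 0],
  [0.5, 0, 0, 0.25, 0],
  [0.5, 0, 0, 0.2, 0],
  [0.5, 0, 0, 0, 0],
])

```text
time_s: 28.98
eef_pos: [459.0, -317.1, 56.6]
ee_rot: [0.001, 0.1, 0.995, -0.0]
force: [-1.9, 1.0, 7.5]
grip_width: 0.126
```

```bash
python3 - <<'E'
from h import *
s,m,y=st()
im,i=snap("scene","s_a25"); cv2.imwrite("pics/s_a25c.png",cv2.resize(im[70:220,180:380],None,fx=4,fy=4,interpolation=cv2.INTER_CUBIC))
E
```

```text
t 28.98 pos [ 459.  -317.1   56.6] yaw(x axis) deg 168.5 tz [ 0.001 -0.001 -1.   ] F [-1.9  1.   7.5] M [0.1  0.18 0.05] w 10.7 j [-0.81  0.59  1.6   0.    0.94 -2.18]
```

View pics/s_a25c.png

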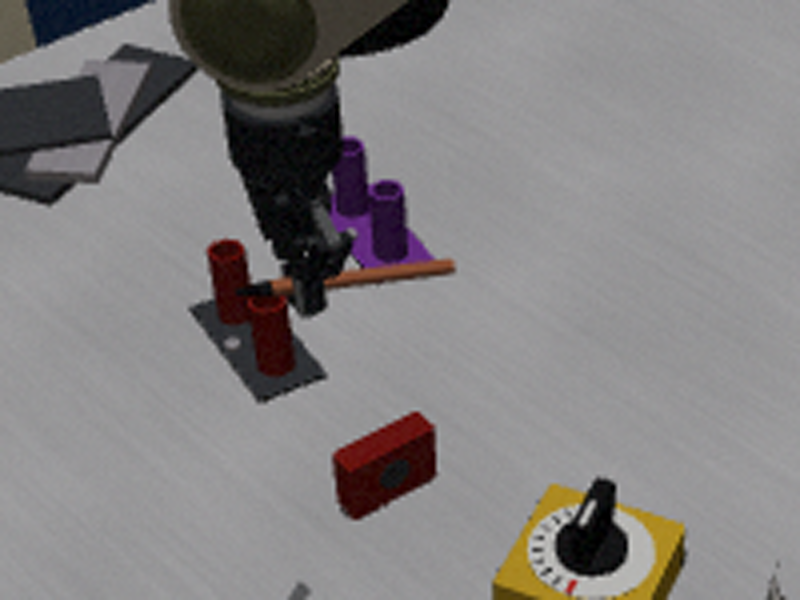

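```bash
python3 - <<'E'
from h import *
s,m,y=st(0)
axis([(250,291),(280,287),(340,280),(400,273),(450,267)],180,70,4,s,m)
E
```

```text
(250, 291) [ 497.3 -324.9   74.8] tool rel [-39.1   0.  -18.1]
(280, 287) [ 474.9 -320.3   68.8] tool rel [-16.3   0.  -12.1]
(340, 280) [ 428.5 -310.9   55.3] tool rel [31.1 -0.   1.3]
(400, 273) [ 379.6 -301.    41.1] tool rel [81.1 -0.  15.4]
(450, 267) [ 336.7 -292.2   28.8] tool rel [124.8  -0.   27.7]
angle from level deg 15.608224506296072
```

Emit:
apply_moves([
  [0.5, 0, 0, 0.2, 0],
  [0.5, 0, 0, 0.2, 0],
  [0.5, 0, 0, 0, 0],
  [0.5, 0, 0, -0.7, 0],
  [0.5, 0, 0, -2, 0],
  [0.5, 0, 0, -2.5, 0],
  [0.5, 0, 0, -2.5, 0],
  [0.5, 0, 0, -1.5, 0],
  [0.5, 0, 0, 0, 0],
  [0.5, 0, 0, 0, 0],
])

```text
time_s: 29.87
eef_pos: [458.6, -316.7, 144.1]
ee_rot: [0.0, 0.1, 0.995, -0.0]
force: [-0.2, -0.5, -1.8]
grip_width: 0.13
```

```bash
python3 - <<'E'
from h import *
s,m,y=st()
im,i=snap("scene","s_a26"); cv2.imwrite("pics/s_a26c.png",cv2.resize(im[50:200,180:380],None,fx=4,fy=4,interpolation=cv2.INTER_CUBIC))
E
```

```text
t 29.87 pos [ 458.6 -316.7  144.1] yaw(x axis) deg 168.5 tz [ 0. -0. -1.] F [-0.2 -0.5 -1.8] M [-0.   -0.02  0.02] w 11.1 j [-0.81  0.48  1.53  0.    1.13 -2.18]
```

View pics/s_a26c.png

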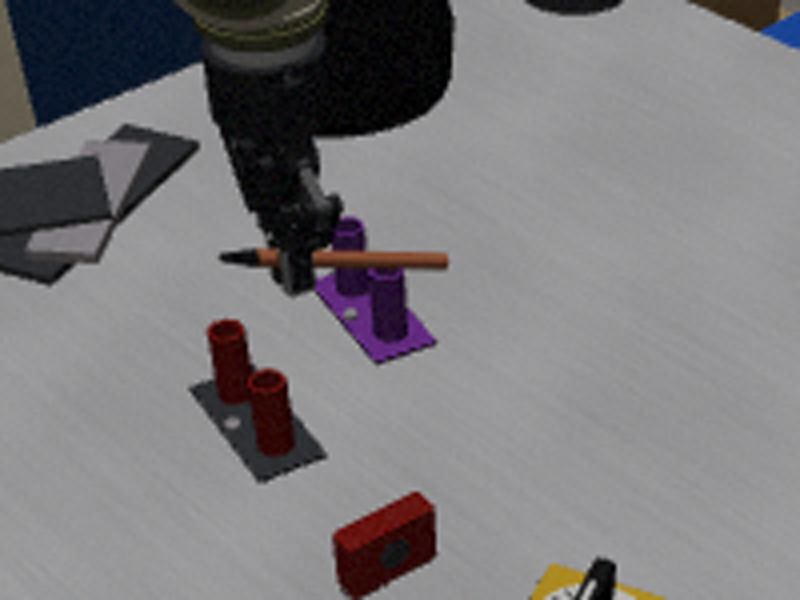

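```bash
python3 - <<'E'
from h import *
s,m,y=st(0)
axis([(225,257),(260,258),(330,259),(400,260),(446,261)],180,50,4,s,m)
y=np.radians(168.5); u=np.array([np.cos(y),np.sin(y)])
p=np.array([489.4,-322.9])-u*(117+14+8); print(p); goto([*p,144],168)
E
```

```text
(225, 257) [ 502.1 -325.4  171.2] tool rel [-44.6   0.  -28.1]
(260, 258) [ 478.4 -320.5  161.7] tool rel [-20.5   0.  -18.6]
(330, 259) [ 428.5 -310.4  142.6] tool rel [30.4  0.   0.6]
(400, 260) [ 375.1 -299.5  122.1] tool rel [84.9  0.  21.1]
(446, 261) [ 337.9 -291.9  107.5] tool rel [122.8   0.   35.7]
angle from level deg 20.869492118252868
[ 625.60953394 -350.61214288]
t 29.92 pos [ 458.3 -316.4  143.1] yaw(x axis) deg 168.5 tz [-0.001  0.001 -1.   ] F [ 0.4  0.1 -1.9] M [ 0.01 -0.04  0.01] w 10.9 j [-0.81  0.48  1.53  0.    1.13 -2.18]
d tool cm [-1.708e+01 -1.000e-02 -1.100e-01] roll [np.float64(0.009), np.float64(-3.133)]
```

Emit:
apply_moves([
  [0.5, -3, 0, 0, 0],
  [0.5, -3.7, 0, 0, 0],
  [0.5, -3.7, 0, 0, 0],
  [0.5, -3.7, 0, 0, 0],
  [0.5, -2.5, 0, 0, 0],
  [0.5, -0.95, 0, 1, 0],
  [0.5, 0, 0, 2, 0],
  [0.5, 0, 0, 2.5, 0],
  [0.5, 0, 0, 1.8, 0],
  [0.5, 0, 0, 0.8, 0],
  [0.5, 0, 0, 0, 0],
])

```text
time_s: 30.83
eef_pos: [629.3, -350.9, 59.3]
ee_rot: [-0.003, 0.1, 0.995, 0.002]
force: [0.1, -0.2, -0.6]
grip_width: 0.127
```

```bash
python3 - <<'E'
from h import *
s,m,y=st()
im,i=snap("wrist","w_a27")
d=np.array([489.4,-322.9])-s["eef_pos"][:2]; print("dist",np.hypot(*d),"tool xy of c1",(m[:2,:2].T@d))
o=None
for t in [21]+list(range(25,91,5)):
    a=np.radians(t); h=131*np.sin(a)-6*np.cos(a); x=131*np.cos(a)+6*np.sin(a)
    if o: print(t, "x %.1f dx %.2f dz %.2f"%(x,(o[0]-x)/10,-(h-o[1])/10))
    o=(x,h)
E
```

```text
t 30.83 pos [ 629.3 -350.9   59.3] yaw(x axis) deg 168.5 tz [-0.005  0.004 -1.   ] F [ 0.1 -0.2 -0.6] M [-0.01 -0.03 -0.01] w 10.9 j [-0.67  0.92  0.98  0.    1.25 -2.04]
dist 142.70741594781472 tool xy of c1 [142.70445855  -0.50057   ]
25 x 121.3 dx 0.32 dz -0.86
30 x 116.4 dx 0.48 dz -1.04
35 x 110.8 dx 0.57 dz -0.99
40 x 104.2 dx 0.65 dz -0.94
45 x 96.9 dx 0.73 dz -0.88
50 x 88.8 dx 0.81 dz -0.81
55 x 80.1 dx 0.87 dz -0.74
60 x 70.7 dx 0.94 dz -0.66
65 x 60.8 dx 0.99 dz -0.57
70 x 50.4 dx 1.04 dz -0.49
75 x 39.7 dx 1.07 dz -0.39
80 x 28.7 dx 1.10 dz -0.30
85 x 17.4 dx 1.13 dz -0.20
90 x 6.0 dx 1.14 dz -0.10
```

View pics/w_a27.png

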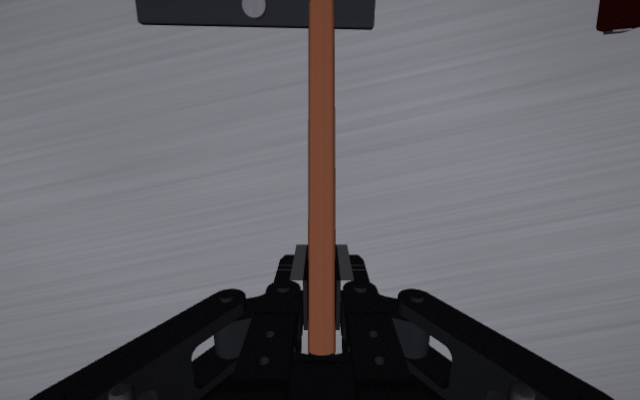

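Emit:
apply_moves([
  [0.5, 0.4, 0, 0, 0],
  [0.5, 0.2, 0, -0.3, 0],
  [0.5, 0.25, 0, -0.8, 0],
  [0.5, 0.3, 0, -1.0, 0],
  [0.5, 0.45, 0, -1.05, 0],
  [0.5, 0.55, 0, -1.0, 0],
  [0.5, 0.6, 0, -0.95, 0],
  [0.5, 0, 0, 0, 0],
])

```text
time_s: 31.55
eef_pos: [603.7, -346.9, 117.7]
ee_rot: [0.002, 0.1, 0.995, -0.001]
force: [1.8, -0.7, 1.7]
grip_width: 0.13
```

```bash
cat >> h.py <<'E'
def look(f,ox=150,oy=50):
    s,m,y=st(); d=np.array([489.4,-322.9])-s["eef_pos"][:2]; print("tool xy of c1",(m[:2,:2].T@d).round(1))
    im,i=snap("scene",f)
    cv2.imwrite("pics/"+f+"c.png",cv2.resize(im[oy:oy+150,ox:ox+200],None,fx=4,fy=4,interpolation=cv2.INTER_CUBIC))
    hsv=cv2.cvtColor(im,cv2.COLOR_BGR2HSV); mk=cv2.inRange(hsv,(3,100,60),(16,210,255)); mk[:oy]=0;mk[oy+150:]=0;mk[:,:ox]=0;mk[:,ox+200:]=0
    n,l,stt,c=cv2.connectedComponentsWithStats(mk)
    best=[k for k in range(1,n) if stt[k,4]>25]
    for k in best: print("comp",stt[k].tolist(),c[k].round(1))
    pts=np.argwhere(np.isin(l,best))[:,::-1].astype(np.float32)
    vx,vy,x0,y0=cv2.fitLine(pts,cv2.DIST_HUBER,0,.01,.01).ravel(); t=(pts-[x0,y0])@[vx,vy]
    if vx<0 and abs(vx)>abs(vy) or vy<0 and abs(vy)>=abs(vx): t=-t;vx=-vx;vy=-vy
    P=[(x0+vx*k,y0+vy*k) for k in (t.min(),t.min()/2,0,t.max()/2,t.max())]
    axis(P,0,0,1,s,m)
E
python3 - <<'E'
from h import *
look("s_a28")
E
```

```text
t 31.55 pos [ 603.7 -346.9  117.7] yaw(x axis) deg 168.5 tz [ 0.004 -0.003 -1.   ] F [ 1.8 -0.7  1.7] M [-0.09 -0.38  0.04] w 11.1 j [-0.69  0.8   1.05  0.    1.29 -2.06]
tool xy of c1 [116.8   0.7]
comp [208, 140, 35, 12, 136] [225.  145.6]
(np.float32(207.64404), np.float32(141.54695)) [ 590.5 -344.2  118.7] tool rel [13.5  0.  -1.1]
(np.float32(216.35791), np.float32(143.55206)) [ 569.3 -339.9  102.9] tool rel [35.2 -0.  14.6]
(np.float32(225.0718), np.float32(145.55719)) [ 547.2 -335.5   86.4] tool rel [57.8 -0.  31. ]
(np.float32(233.59572), np.float32(147.5186)) [ 524.7 -330.9   69.6] tool rel [80.8  0.  47.7]
(np.float32(242.11964), np.float32(149.48001)) [ 501.2 -326.2   52. ] tool rel [104.8  -0.   65.2]
angle from level deg 35.98447638261342
```

View pics/s_a28c.png

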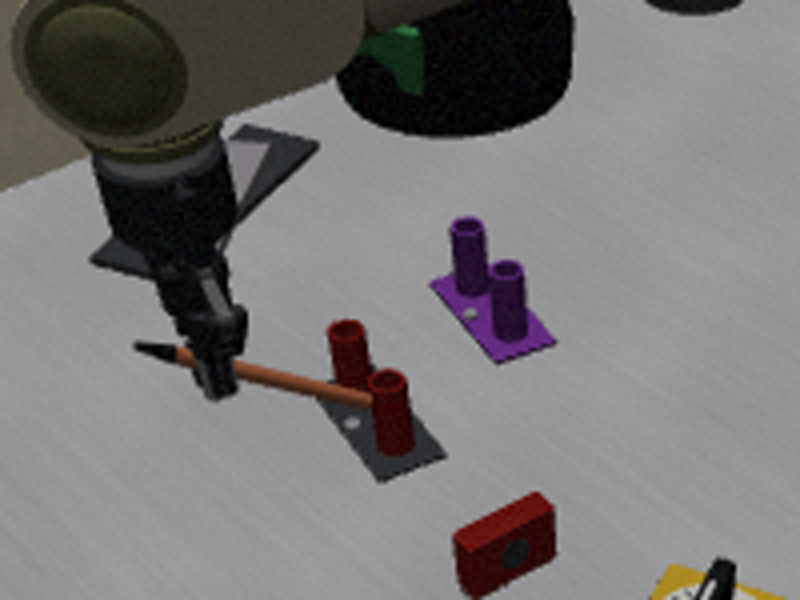

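Emit:
apply_moves([
  [0.5, 0.6, 0, -0.75, 0],
  [0.5, 0.7, 0, -0.75, 0],
  [0.5, 0.8, 0, -0.75, 0],
  [0.5, 0.85, 0, -0.7, 0],
  [0.5, 0, 0, 0, 0],
])

```text
time_s: 32.02
eef_pos: [573.8, -340.5, 145.2]
ee_rot: [0.0, 0.1, 0.995, -0.0]
force: [0.0, -0.7, 0.1]
grip_width: 0.129
```

```bash
python3 - <<'E'
from h import *
look("s_a29")
E
```

```text
t 32.02 pos [ 573.8 -340.5  145.2] yaw(x axis) deg 168.5 tz [ 0.001 -0.001 -1.   ] F [ 0.  -0.7  0.1] M [-0.06 -0.24 -0.02] w 11.0 j [-0.71  0.71  1.14 -0.    1.29 -2.08]
tool xy of c1 [86.2  0.4]
comp [218, 132, 25, 20, 106] [230.1 141.9]
(np.float32(217.40118), np.float32(132.83684)) [ 560.6 -337.9  134.9] tool rel [13.5  0.  10.3]
(np.float32(223.77843), np.float32(137.40019)) [ 546.4 -335.   114. ] tool rel [28.   0.  31.2]
(np.float32(230.15567), np.float32(141.96355)) [ 531.6 -332.    92.3] tool rel [43.1  0.  52.9]
(np.float32(235.97397), np.float32(146.12694)) [ 517.5 -329.1   71.6] tool rel [57.5  0.  73.6]
(np.float32(241.79227), np.float32(150.29031)) [ 502.8 -326.1   50. ] tool rel [72.5  0.  95.1]
angle from level deg 55.169592765178464
```

View pics/s_a29c.png

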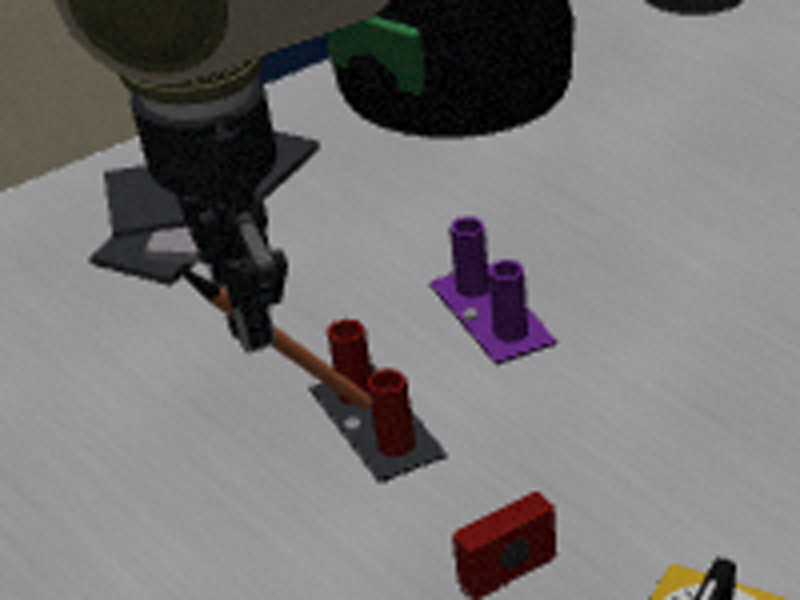

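Emit:
apply_moves([
  [0.5, 0.9, 0, -0.55, 0],
  [0.5, 0.95, 0, -0.5, 0],
  [0.5, 1.0, 0, -0.42, 0],
  [0.5, 1.0, 0, -0.35, 0],
  [0.5, 0.85, 0, -0.2, 0],
  [0.5, 0, 0, 0, 0],
])

```text
time_s: 32.57
eef_pos: [527.8, -330.9, 163.8]
ee_rot: [-0.0, 0.1, 0.995, 0.0]
force: [1.5, -0.5, 0.3]
grip_width: 0.129
```

```bash
python3 - <<'E'
from h import *
look("s_a30")
E
```

```text
t 32.57 pos [ 527.8 -330.9  163.8] yaw(x axis) deg 168.5 tz [-0.001  0.001 -1.   ] F [ 1.5 -0.5  0.3] M [-0.03 -0.28 -0.01] w 11.0 j [-0.75  0.59  1.29 -0.    1.26 -2.12]
tool xy of c1 [39.2  0.1]
comp [228, 126, 15, 26, 107] [235.2 138.4]
(np.float32(229.71819), np.float32(126.12536)) [ 524.9 -330.3  142.4] tool rel [ 3.  -0.  21.4]
(np.float32(232.45883), np.float32(132.28654)) [ 520.5 -329.4  120.6] tool rel [ 7.4 -0.  43.2]
(np.float32(235.1995), np.float32(138.44774)) [ 516.  -328.5   97.9] tool rel [12.  -0.  65.9]
(np.float32(238.0092), np.float32(144.76414)) [ 511.2 -327.5   73.9] tool rel [16.9 -0.  89.9]
(np.float32(240.8189), np.float32(151.08057)) [ 506.2 -326.4   48.9] tool rel [ 21.9  -0.  114.9]
angle from level deg 78.52477375654313
```

View pics/s_a30c.png

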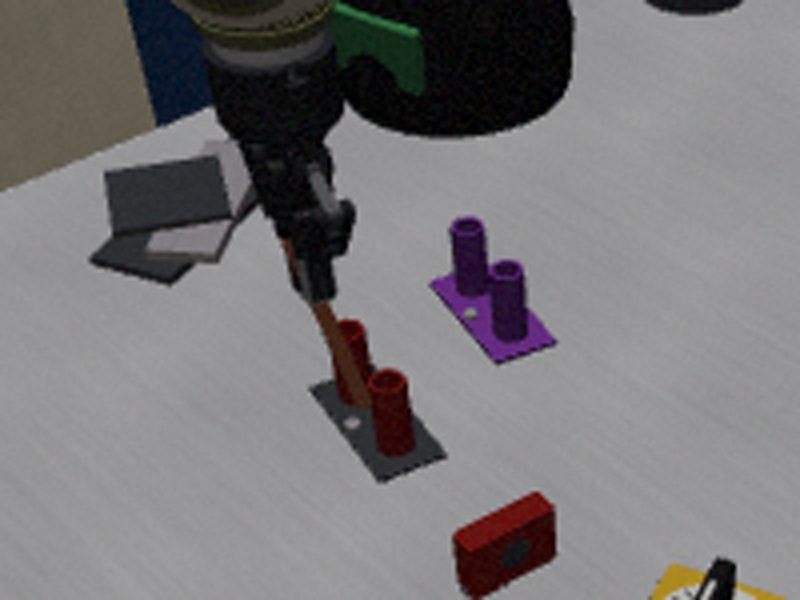

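Emit:
apply_moves([
  [0.5, 0.7, 0, -0.1, 0],
  [0.5, 0.7, 0, -0.05, 0],
  [0.5, 0.5, 0, 0, 0],
  [0.5, 0, 0, 0, 0],
])

```text
time_s: 32.95
eef_pos: [510.5, -327.5, 165.6]
ee_rot: [0.002, 0.1, 0.995, -0.001]
force: [7.7, -1.5, -0.9]
grip_width: 0.132
```

```bash
python3 - <<'E'
from h import *
look("s_a31")
E
```

```text
t 32.95 pos [ 510.5 -327.5  165.6] yaw(x axis) deg 168.5 tz [ 0.003 -0.001 -1.   ] F [ 7.7 -1.5 -0.9] M [-0.44 -1.73 -0.05] w 11.2 j [-0.76  0.55  1.35  0.    1.24 -2.13]
tool xy of c1 [21.6  0.3]
comp [231, 122, 11, 30, 98] [236.4 136.7]
(np.float32(232.0321), np.float32(121.69879)) [ 516.5 -328.7  153.1] tool rel [-6.1 -0.  12.5]
(np.float32(234.23346), np.float32(129.24179)) [ 514.1 -328.3  127.9] tool rel [-3.6  0.  37.7]
(np.float32(236.43481), np.float32(136.78479)) [ 511.7 -327.8  101.7] tool rel [-1. -0. 64.]
(np.float32(238.52545), np.float32(143.94841)) [ 509.2 -327.3   75.7] tool rel [ 1.6  0.  89.9]
(np.float32(240.61609), np.float32(151.11205)) [ 506.7 -326.8   48.8] tool rel [  4.3   0.  116.8]
angle from level deg 84.3071623665473
```

View pics/s_a31c.png

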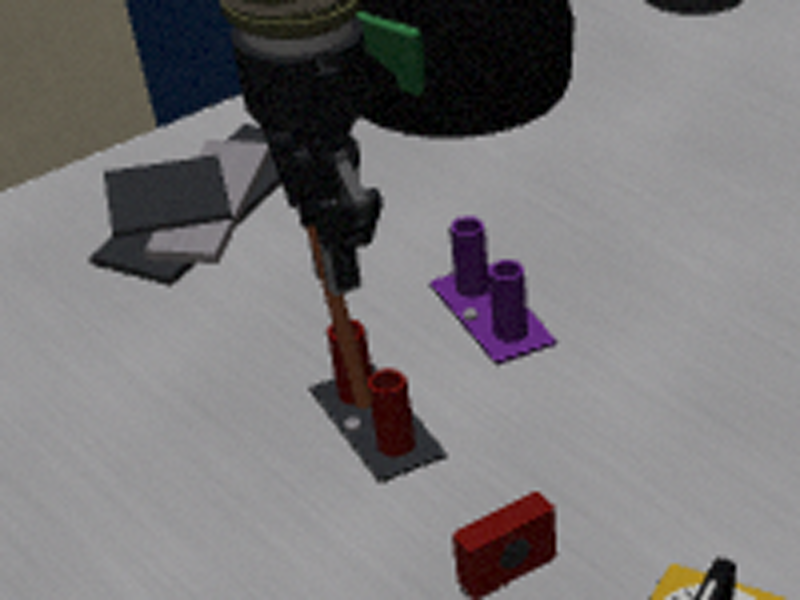

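Emit:
apply_moves([
  [0.5, -0.15, 0, 0, 0],
  [0.5, -0.15, 0, 0, 0],
  [0.5, 0, 0, -0.3, 0],
  [0.5, 0, 0, -0.5, 0],
  [0.5, 0, 0, -0.5, 0],
  [0.5, 0, 0, 0, 0],
])

```text
time_s: 33.5
eef_pos: [513.0, -328.1, 179.5]
ee_rot: [0.0, 0.1, 0.995, -0.0]
force: [-0.2, 0.8, 0.6]
grip_width: 0.126
```

```bash
python3 - <<'E'
from h import *
look("s_a32")
im,i=snap("wrist","w_a32")
E
```

```text
t 33.5 pos [ 513.  -328.1  179.5] yaw(x axis) deg 168.5 tz [ 0.    -0.001 -1.   ] F [-0.2  0.8  0.6] M [ 0.02 -0.02 -0.01] w 10.8 j [-0.76  0.55  1.32 -0.    1.28 -2.13]
tool xy of c1 [24.1  0.4]
comp [230, 119, 13, 29, 105] [235.6 132.9]
(np.float32(231.06514), np.float32(118.666275)) [ 517.6 -329.   163. ] tool rel [-4.7 -0.  16.5]
(np.float32(233.30742), np.float32(125.822876)) [ 515.  -328.5  139.3] tool rel [-2.   0.  40.2]
(np.float32(235.54968), np.float32(132.97948)) [ 512.2 -328.   114.7] tool rel [ 0.8  0.  64.8]
(np.float32(237.79337), np.float32(140.1406)) [ 509.4 -327.4   89.1] tool rel [ 3.7  0.  90.4]
(np.float32(240.03705), np.float32(147.30171)) [ 506.4 -326.9   62.5] tool rel [  6.7   0.  117. ]
angle from level deg 83.51161078011931
```

View pics/s_a32c.png

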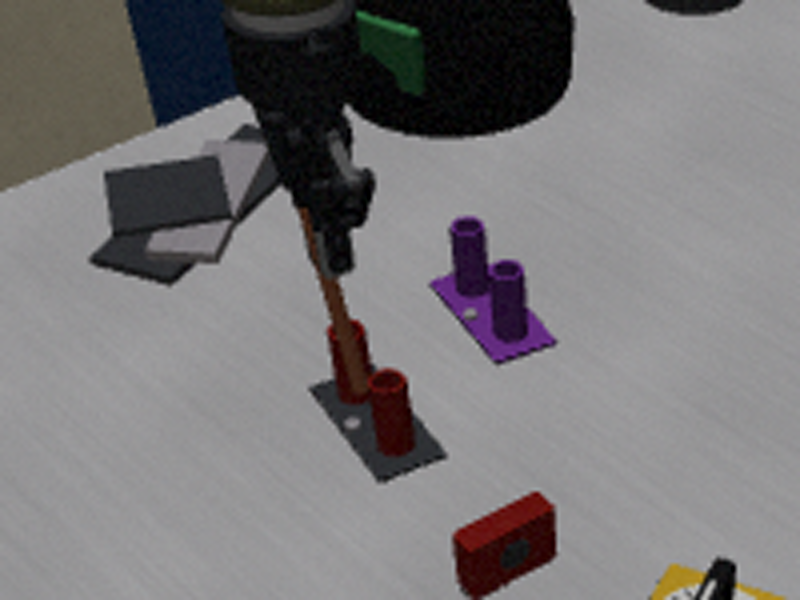

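View pics/w_a32.png

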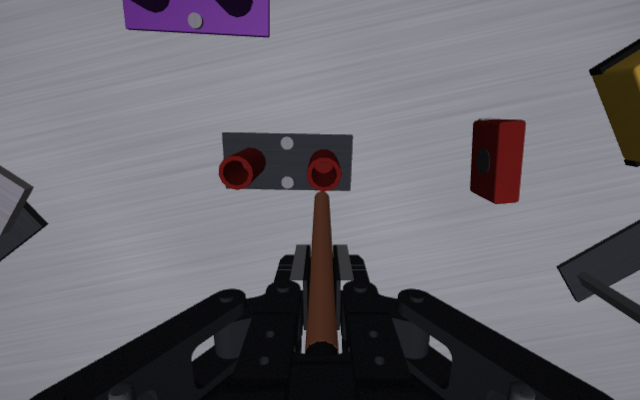

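Emit:
apply_moves([
  [0.5, 0, 0, -1, 0],
  [0.5, 0, 0, -1.3, 0],
  [0.5, 0, -1, 0, 0],
  [0.5, 0.4, -2, 0, 0],
  [0.5, 0.7, -2, 0, 0],
  [0.5, 0.7, -1.4, 0, 0],
  [0.5, 0, -0.55, 0, 0],
  [0.5, 0, 0, 0, 0],
  [0.5, 0, 0, 0, 0],
])

```text
time_s: 34.35
eef_pos: [481.6, -392.3, 201.1]
ee_rot: [-0.0, 0.1, 0.995, 0.0]
force: [1.2, 0.1, -0.4]
grip_width: 0.128
```

```bash
python3 - <<'E'
from h import *
look("s_a33",150,30)
s,m,y=st(0); print("c2 tool", (m[:2,:2].T@(np.array([474,-391.1])-s["eef_pos"][:2])).round(1))
im,i=snap("wrist","w_a33"); print(proj("wrist",[474,-391.1,65],i))
E
```

```text
t 34.35 pos [ 481.6 -392.3  201.1] yaw(x axis) deg 168.5 tz [-0.  0. -1.] F [ 1.2  0.1 -0.4] M [ 0.04  0.   -0.03] w 10.9 j [-0.87  0.56  1.24  0.    1.34 -2.24]
tool xy of c1 [ 6.3 69.5]
comp [336, 30, 14, 11, 72] [343.8  33.8]
comp [224, 98, 12, 29, 93] [229.4 112. ]
(np.float32(225.0094), np.float32(114.83876)) [ 495.2 -395.   132.4] tool rel [-13.8   0.   68.6]
(np.float32(262.46854), np.float32(89.06808)) [ 374.9 -370.5  174.3] tool rel [108.9  -0.   26.8]
(np.float32(299.92767), np.float32(63.29739)) [ 250.7 -345.2  217.5] tool rel [235.7   0.  -16.4]
(np.float32(324.35577), np.float32(46.49163)) [ 167.5 -328.3  246.4] tool rel [320.6  -0.  -45.3]
(np.float32(348.7839), np.float32(29.685875)) [  82.5 -311.   276. ] tool rel [407.3   0.  -74.9]
angle from level deg -18.81250214807844
c2 tool [ 7.9 -0.8]
[321.01826054 187.65675913]
```

View pics/s_a33c.png

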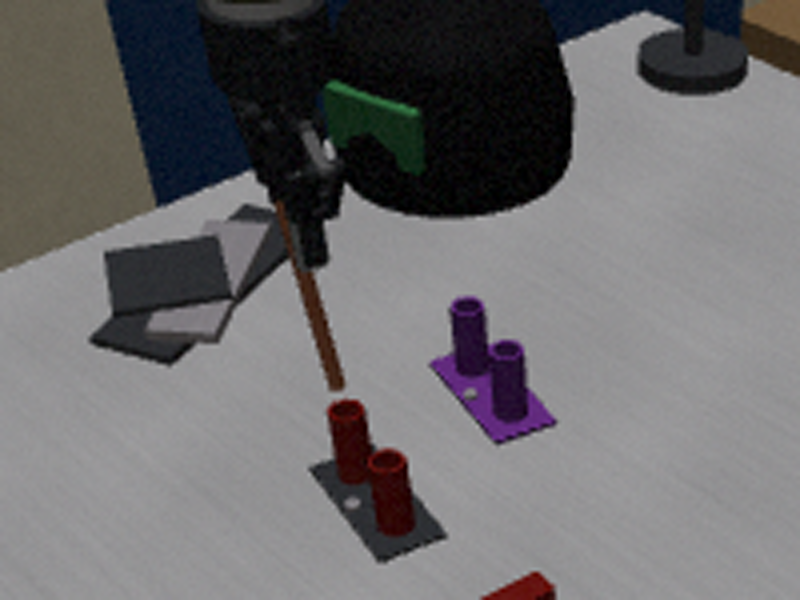

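View pics/w_a33.png

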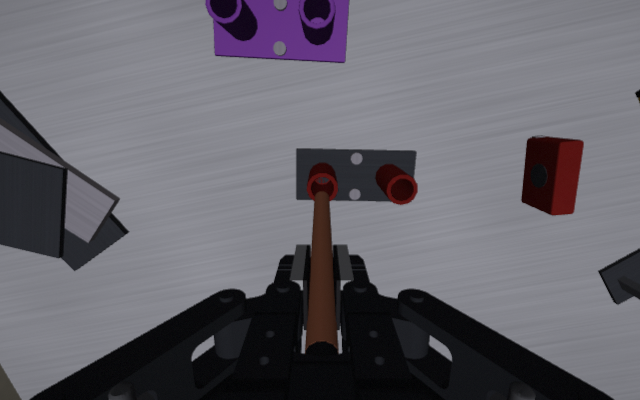

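```bash
python3 - <<'E'
from h import *
s,m,y=st(0)
axis([(281,207),(300,262),(318,325),(337,385)],150,30,4,s,m)
E
```

```text
(281, 207) [ 491.5 -393.6  232.7] tool rel [ -9.8  -0.  -31.5]
(300, 262) [ 485.6 -392.4  190.5] tool rel [-3.8  0.  10.7]
(318, 325) [ 481.1 -391.5  139.4] tool rel [ 0.9  0.  61.8]
(337, 385) [ 475.  -390.2   86.3] tool rel [  7.1   0.  114.9]
angle from level deg 83.41632157535567
```

Emit:
apply_moves([
  [0.5, 0, -0.08, 0.8, 0],
  [0.5, 0.05, 0, 1.0, 0],
  [0.5, 0.08, 0, 1.0, 0],
  [0.5, 0.1, 0, 1.0, 0],
  [0.5, 0.1, 0, 1.0, 0],
  [0.5, 0.1, 0, 0.9, 0],
  [0.5, 0, 0, 0.6, 0],
  [0.5, 0, 0, 0, 0],
])

```text
time_s: 35.12
eef_pos: [476.6, -391.9, 136.6]
ee_rot: [-0.001, 0.1, 0.995, 0.001]
force: [-0.5, 0.1, -1.7]
grip_width: 0.133
```

```bash
python3 - <<'E'
from h import *
im,i=snap("scene","s_a34"); cv2.imwrite("pics/s_a34c.png",cv2.resize(im[60:180,180:300],None,fx=5,fy=5,interpolation=cv2.INTER_CUBIC))
s,m,y=st(); print("c2 tool", (m[:2,:2].T@(np.array([474,-391.1])-s["eef_pos"][:2])).round(1))
E
```

```text
t 35.17 pos [ 476.9 -392.2  137.6] yaw(x axis) deg 168.5 tz [-0.001  0.001 -1.   ] F [-0.4  1.  -0.7] M [-0.01  0.03  0.  ] w 10.7 j [-0.88  0.61  1.33 -0.    1.2  -2.25]
c2 tool [3.1 0.5]
```

View pics/s_a34c.png

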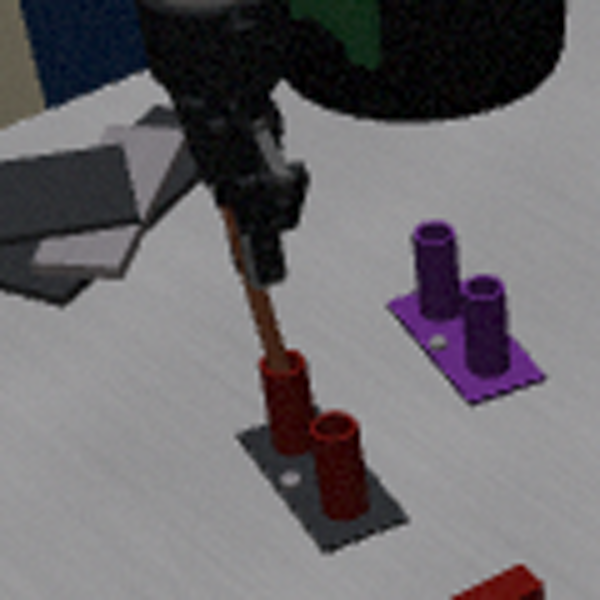

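Emit:
apply_moves([
  [0.5, 0, 0, 0.3, 0],
  [0.5, 0, 0, 0.3, 0],
  [0.5, 0, 0, 0.3, 0],
  [0.5, 0, 0, 0.2, 0],
  [0.5, 0, 0, 0, 0],
])

```text
time_s: 35.58
eef_pos: [477.0, -392.2, 126.8]
ee_rot: [-0.0, 0.1, 0.995, 0.0]
force: [-0.3, 0.5, -1.6]
grip_width: 0.128
```

Emit:
apply_moves([
  [0.5, 0, 0, 0.2, 0],
  [0.5, 0, 0, 0.2, 0],
  [0.5, 0, 0, 0, 0],
])

```text
time_s: 35.83
eef_pos: [476.9, -392.1, 122.8]
ee_rot: [-0.0, 0.1, 0.995, 0.0]
force: [-0.9, 1.5, -0.7]
grip_width: 0.129
```

Emit:
apply_moves([
  [0.5, 0, 0, 0.2, 0],
  [0.5, 0, 0, 0.1, 0],
  [0.5, 0, 0, 0, 0],
])

```text
time_s: 36.08
eef_pos: [476.8, -392.2, 119.9]
ee_rot: [-0.0, 0.1, 0.995, 0.0]
force: [-2.9, 2.4, 0.7]
grip_width: 0.13
```

Emit:
apply_moves([
  [0.5, 0, 0, 0.2, 0],
  [0.5, 0, 0, 0, 0],
])

```text
time_s: 36.25
eef_pos: [477.1, -392.4, 119.5]
ee_rot: [0.0, 0.1, 0.995, -0.0]
force: [-5.9, 5.0, 10.1]
grip_width: 0.132
```

Emit:
apply_moves([
  [0.5, 0, 0, -0.15, 0],
  [2, 0, 0, 0, 0],
  [3, 0, 0, 0, 0],
  [4, 0, 0, 0, 0],
  [5, 0, 0, 0, 0],
  [5, 0, 0, -1.5, 0],
  [5, 0, 0, -3, 0],
  [5, 0, 0, -3.5, 0],
  [5, 0, 0, -3.5, 0],
  [8.5, 0, 0, -1, 0],
])

```text
time_s: 37.08
eef_pos: [478.1, -393.4, 250.6]
ee_rot: [0.003, 0.1, 0.995, -0.003]
force: [-0.3, 0.1, 1.4]
grip_width: 0.714
```

```bash
python3 - <<'E'
from h import *
st()
im,i=snap("scene","s_a35"); cv2.imwrite("pics/s_a35c.png",cv2.resize(im[60:210,180:380],None,fx=4,fy=4,interpolation=cv2.INTER_CUBIC))
E
```

```text
t 37.08 pos [ 478.1 -393.4  250.6] yaw(x axis) deg 168.5 tz [ 0.006 -0.007 -1.   ] F [-0.3  0.1  1.4] M [ 0.03  0.   -0.01] w 61.0 j [-0.88  0.52  1.18  0.    1.44 -2.25]
```

View pics/s_a35c.png

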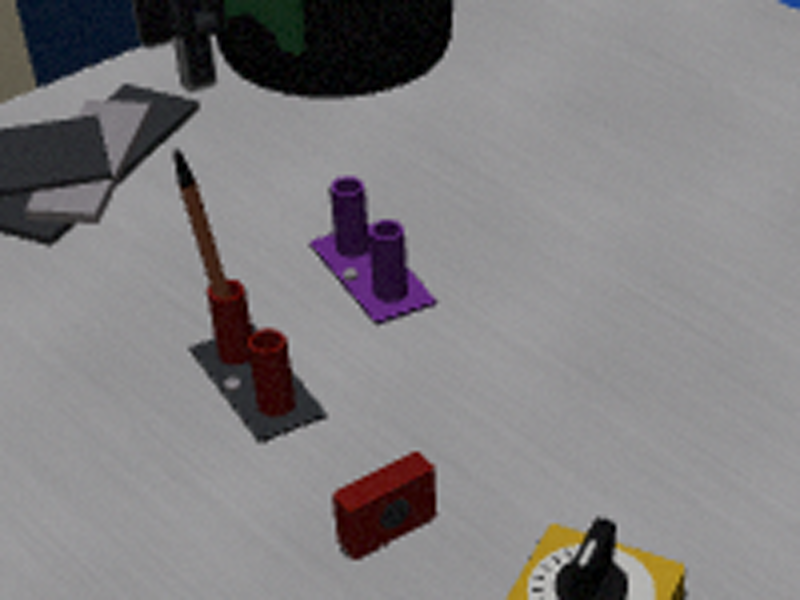

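Emit:
apply_moves([
  [8.5, 0, 0, 0, 0.1],
  [8.5, 0, 0, 0, 0.12],
  [8.5, 0, 0, 0, 0.12],
  [8.5, 0, 0, 0, 0.12],
  [8.5, 0, 0, 0, 0.12],
  [8.5, 0, 0, 0, 0.12],
  [8.5, 0, 0, 0, 0.12],
  [8.5, 0, 0, 0, 0.12],
  [8.5, 0, 0, 0, 0.12],
  [8.5, 0, 0, 0, 0.06],
])

```text
time_s: 37.97
eef_pos: [477.0, -392.2, 243.2]
ee_rot: [-0.001, 0.616, 0.788, 0.0]
force: [-1.1, -0.8, -0.8]
grip_width: 0.996
```

```bash
python3 - <<'E'
from h import *
goto([513,268,225],104.3)
s,m,y=st(0); T=np.array(ctrl.camera_info("wrist")["camera_from_world"]); c=-T[:3,:3].T@T[:3,3]; print("cam in tool",(m.T@(c-s["eef_pos"])).round(1))
E
```

```text
t 37.97 pos [ 477.  -392.2  243.2] yaw(x axis) deg 104.0 tz [-0.001  0.001 -1.   ] F [-1.1 -0.8 -0.8] M [ 0.02 -0.02  0.  ] w 85.0 j [-0.88  0.52  1.19  0.    1.43 -1.12]
d tool cm [63.19 19.43  1.9 ] roll [np.float64(-0.006), np.float64(3.136)]
cam in tool [  70.2    0.6 -130.9]
```

Emit:
apply_moves([
  [8.5, 3.5, 1.08, 0, -0.006],
  [8.5, 3.5, 1.08, 0, 0],
  [8.5, 3.5, 1.08, 0, 0],
  [8.5, 3.5, 1.08, 0, 0],
  [8.5, 3.5, 1.08, 0, 0],
  [8.5, 3.5, 1.08, 0, 0],
  [8.5, 3.5, 1.08, 0, 0],
  [8.5, 3.5, 1.08, 0, 0],
  [8.5, 3.5, 1.08, 0, 0],
  [8.5, 3.5, 1.08, 0, 0],
  [8.5, 3.5, 1.08, 0, 0],
  [8.5, 3.5, 1.08, 0, 0],
])

```text
time_s: 38.97
eef_pos: [495.8, 48.6, 243.6]
ee_rot: [-0.001, 0.611, 0.792, -0.0]
force: [-0.4, -0.3, -0.7]
grip_width: 0.994
```

Emit:
apply_moves([
  [8.5, 3.5, 1.08, 0.3, 0],
  [8.5, 3.5, 1.08, 0.3, 0],
  [8.5, 3.5, 1.08, 0.3, 0],
  [8.5, 3.5, 1.08, 0.3, 0],
  [8.5, 3.5, 1.08, 0.3, 0],
  [8.5, 3.5, 1.08, 0.3, 0],
  [8.5, 0, 0, 0, 0],
  [8.5, 0, 0, 0, 0],
])

```text
time_s: 39.63
eef_pos: [505.2, 267.7, 225.0]
ee_rot: [-0.001, 0.61, 0.792, -0.001]
force: [0.2, -0.9, 0.8]
grip_width: 0.998
```

```bash
python3 - <<'E'
from h import *
im,i=snap("wrist","w_b1"); st()
E
```

```text
t 39.68 pos [505.5 266.5 225.5] yaw(x axis) deg 104.7 tz [-0.002 -0.001 -1.   ] F [ 0.6 -0.5  0.1] M [ 0.04 -0.02  0.03] w 85.1 j [ 0.28  0.43  1.38 -0.    1.34  0.02]
```

View pics/w_b1.png

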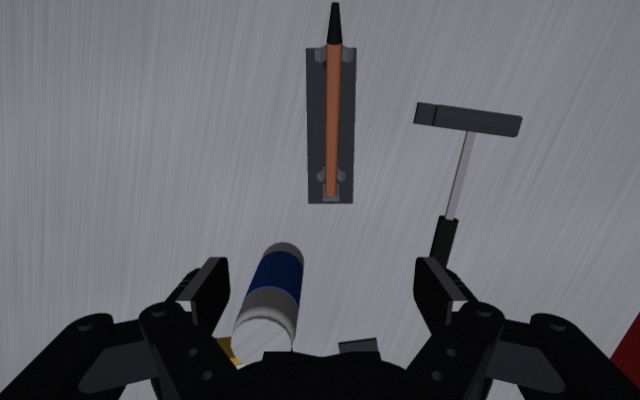

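```bash
python3 - <<'E'
from h import *
s,m,y=st(0)
i=np.load("pics/w_b1.npy",allow_pickle=True)[0]
tip=plane("wrist",(335.5,3),112,i); sh=plane("wrist",(334.8,43),99.5,i); ft=plane("wrist",(332,195),22,i)
print(tip,sh,ft,np.linalg.norm(tip-ft))
u=(tip-ft)[:2];u/=np.linalg.norm(u); print(np.degrees(np.arctan2(u[1],u[0])))
c=np.cos(np.pi/6)
for p,k in((tip,180),(sh,155),(ft,0)): print(p[:2]-u*(k-126)*c)
g=np.mean([tip[:2]-u*54*c,sh[:2]-u*29*c],0); print(g)
goto([*g,78.5],np.degrees(np.arctan2(u[1],u[0])))
E
```

```text
[478.3784115  407.54699398 112.        ] [484.35898918 386.12665993  99.5       ] [520.81451913 255.12523956  22.        ] 182.02531266706472
105.55786238552251
[490.92141732 362.49510162]
[491.09504786 361.93212515]
[491.54750555 360.24632172]
[491.00823259 362.21361339]
t 39.68 pos [505.5 266.5 225.5] yaw(x axis) deg 104.7 tz [-0.002 -0.001 -1.   ] F [ 0.6 -0.5  0.1] M [ 0.04 -0.02  0.03] w 85.1 j [ 0.28  0.43  1.38 -0.    1.34  0.02]
d tool cm [ 9.63  1.06 14.69] roll [np.float64(-0.014), np.float64(3.127)]
```

Emit:
apply_moves([
  [8.5, 3.3, 0.36, 1, -0.014],
  [8.5, 3.3, 0.35, 2, 0],
  [8.5, 3.0, 0.3, 2.5, 0],
  [6.5, 0, 0, 3, 0],
  [5, 0, 0, 2.7, 0],
  [4, 0, 0, 2, 0],
  [4, 0, 0, 1, 0],
  [4, 0, 0, 0, 0],
  [4, 0, 0, 0, 0],
])

```text
time_s: 40.43
eef_pos: [491.1, 361.0, 85.4]
ee_rot: [0.0, 0.606, 0.795, 0.0]
force: [0.4, 0.1, 0.7]
grip_width: 0.465
```

```bash
python3 - <<'E'
from h import *
im,i=snap("wrist","w_b2"); goto([491.1,361.8,78.5],105.5)
print(proj("wrist",[491.1,361.8,85],i))
E
```

```text
t 40.48 pos [491.4 361.4  86.2] yaw(x axis) deg 105.4 tz [ 0.002  0.001 -1.   ] F [-0.3  0.3  0.3] M [ 0.02  0.01 -0.03] w 40.0 j [0.44 0.65 1.41 0.   1.08 0.17]
d tool cm [ 0.05 -0.02  0.77] roll [np.float64(-0.001), np.float64(3.14)]
[320.45709469 269.28724425]
```

View pics/w_b2.png

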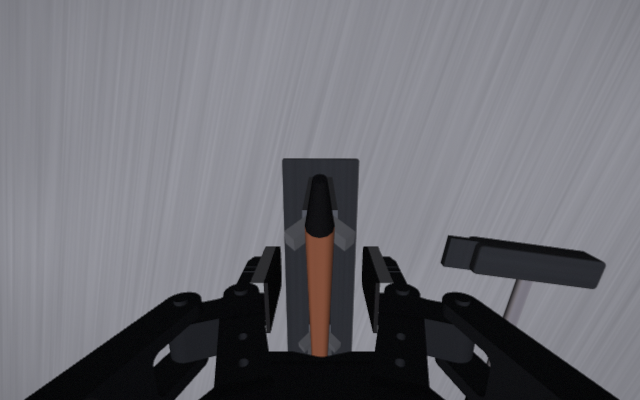

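Emit:
apply_moves([
  [4, -0.1, 0, 0.5, 0],
  [4, 0, 0, 0.25, 0],
  [3, 0, 0, 0, 0],
  [2, 0, 0, 0, 0],
  [0.5, 0, 0, 0, 0],
  [0.5, 0, 0, 0, 0],
  [0.5, 0, 0, 0, 0],
  [0.5, 0, 0, 0, 0],
], squeeze=20)

```text
time_s: 41.15
eef_pos: [490.2, 360.6, 77.4]
ee_rot: [-0.0, 0.605, 0.796, -0.001]
force: [-5.2, -2.5, 2.8]
grip_width: 0.127
```

Emit:
apply_moves([
  [0.5, 0, 0, -0.5, 0],
  [0.5, 0, 0, -1, 0],
  [0.5, 0, 0, -2, 0],
  [0.5, 0, 0, -3, 0],
  [0.5, 0, 0, -3.5, 0],
  [0.5, 0, 0, -3.5, 0],
  [0.5, 0, 0, -3, 0],
  [0.5, 0, 0, 0, 0],
  [0.5, 0, 0, 0, 0],
])

```text
time_s: 41.9
eef_pos: [491.3, 361.0, 244.6]
ee_rot: [0.001, 0.605, 0.796, 0.002]
force: [-0.4, 1.0, -1.1]
grip_width: 0.128
```

```bash
python3 - <<'E'
from h import *
im,i=snap("scene","s_b3"); cv2.imwrite("pics/s_b3c.png",cv2.resize(im[180:330,350:550],None,fx=4,fy=4,interpolation=cv2.INTER_CUBIC))
y=np.radians(168.); u=np.array([np.cos(y),np.sin(y)])
p=np.array([489.4,-322.9])-u*(150); goto([*p,200],-12)
E
```

```text
t 41.95 pos [490.7 360.7 242.6] yaw(x axis) deg 105.5 tz [ 0.001  0.    -1.   ] F [-0.6  0.9 -1.5] M [ 0.01  0.   -0.04] w 11.1 j [0.44 0.5  1.22 0.   1.42 0.17]
d tool cm [-72.77  -5.06   4.24] roll [np.float64(2.05), np.float64(-1.091)]
```

View pics/s_b3c.png

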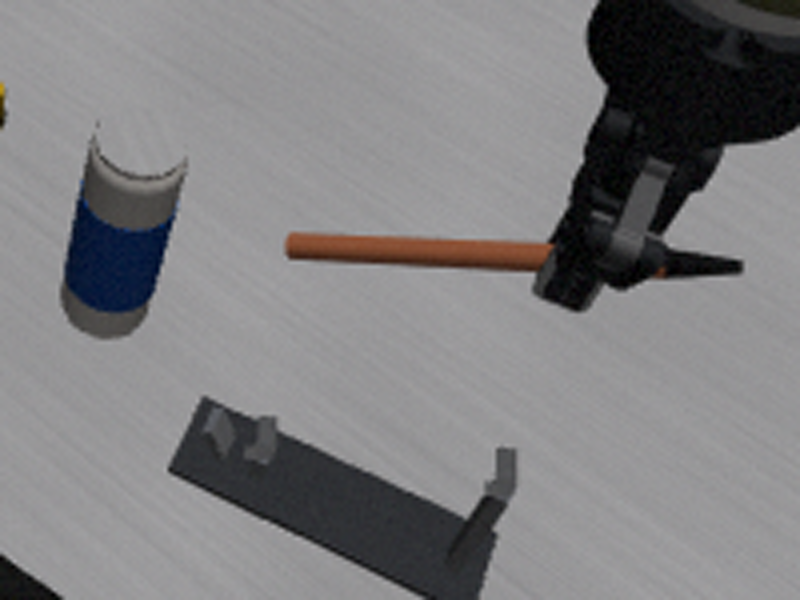

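Emit:
apply_moves([
  [0.5, -2.5, -0.25, 0, 0],
  [0.5, -3.6, -0.25, 0, 0],
  [0.5, -3.7, -0.25, 0, 0],
  [0.5, -3.7, -0.25, 0, 0],
  [0.5, -3.7, -0.25, 0, 0],
  [0.5, -3.7, -0.25, 0, 0],
  [0.5, -3.7, -0.25, 0, 0],
  [0.5, -3.7, -0.25, 0, 0],
  [0.5, -3.7, -0.25, 0, 0],
  [0.5, -3.7, -0.25, 0, 0],
  [0.5, -3.7, -0.25, 0, 0],
  [0.5, -3.7, -0.25, 0, 0],
])

```text
time_s: 42.95
eef_pos: [576.4, -64.5, 240.9]
ee_rot: [-0.001, 0.606, 0.796, -0.0]
force: [0.3, -0.3, -0.3]
grip_width: 0.133
```

Emit:
apply_moves([
  [0.5, -3.7, -0.25, 0, 0],
  [0.5, -3.7, -0.25, 0, 0],
  [0.5, -3.7, -0.25, 0, 0],
  [0.5, -3.7, -0.25, 0, 0],
  [0.5, -3.7, -0.25, 0, 0],
  [0.5, -3.7, -0.25, 0, 0],
  [0.5, -3.7, -0.25, 0, 0],
  [0.5, -3, -0.25, 0, 0],
  [0.5, 0, 0, 0, 0.1],
  [0.5, 0, 0, 0, 0.12],
  [0.5, 0, 0, 0, 0.12],
  [0.5, 0, 0, 0, 0.12],
])

```text
time_s: 43.95
eef_pos: [634.3, -346.7, 240.1]
ee_rot: [-0.002, 0.773, 0.634, -0.0]
force: [-0.7, -0.2, 0.3]
grip_width: 0.129
```

Emit:
apply_moves([
  [0.5, 0, 0, 0, 0.12],
  [0.5, 0, 0, 0, 0.12],
  [0.5, 0, 0, 0, 0.12],
  [0.5, 0, 0, 0, 0.12],
  [0.5, 0, 0, 0, 0.12],
  [0.5, 0, 0, 0, 0.12],
  [0.5, 0, 0, 0, 0.12],
  [0.5, 0, 0, 0, 0.12],
  [0.5, 0, 0, 0, 0.12],
  [0.5, 0, 0, 0, 0.12],
  [0.5, 0, 0, 0, 0.12],
  [0.5, 0, 0, 0, 0.12],
])

```text
time_s: 44.95
eef_pos: [634.3, -346.4, 240.3]
ee_rot: [-0.001, 0.999, -0.033, -0.001]
force: [-0.7, -0.1, -0.4]
grip_width: 0.131
```

```bash
python3 - <<'E'
from h import *
y=np.radians(168.); u=np.array([np.cos(y),np.sin(y)])
p=np.array([489.4,-322.9])-u*(145); goto([*p,100],-12)
im,i=snap("scene","s_b4"); cv2.imwrite("pics/s_b4c.png",cv2.resize(im[20:170,130:330],None,fx=4,fy=4,interpolation=cv2.INTER_CUBIC))
E
```

```text
t 44.95 pos [ 634.3 -346.4  240.3] yaw(x axis) deg -3.7 tz [-0.002  0.002 -1.   ] F [-0.7 -0.1 -0.4] M [ 0.03 -0.06  0.05] w 11.2 j [-0.66  0.8   0.73  0.    1.62  0.97]
d tool cm [-0.23  0.7  14.03] roll [np.float64(0.144), np.float64(-2.997)]
```

View pics/s_b4c.png

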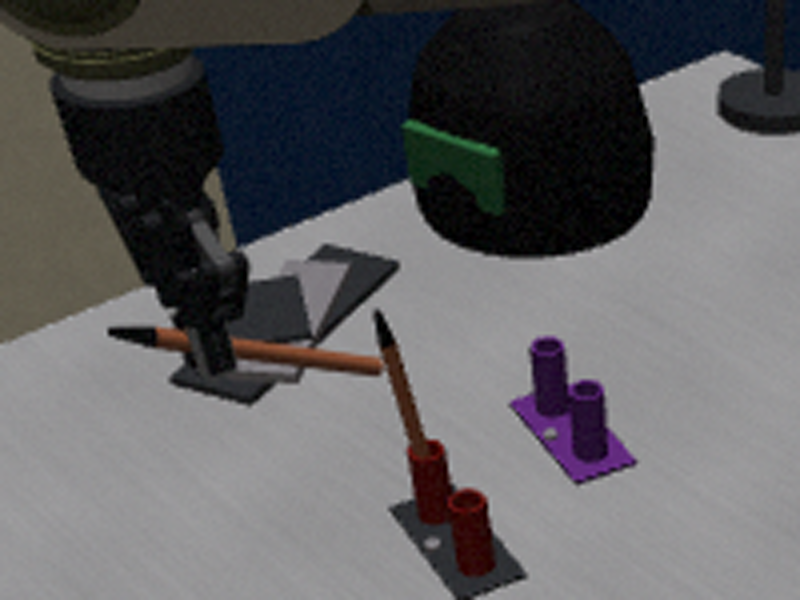

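Emit:
apply_moves([
  [0.5, 0, 0, 1, 0.1],
  [0.5, 0, 0.7, 2, 0.044],
  [0.5, 0, 0, 3, 0],
  [0.5, 0, 0, 3.5, 0],
  [0.5, 0, 0, 3.5, 0],
  [0.5, 0, 0, 2.5, 0],
  [0.5, 0, 0, 0.5, 0],
  [0.5, 0, 0, 0, 0],
  [0.5, 0, 0, 0, 0],
])

```text
time_s: 45.75
eef_pos: [633.9, -353.8, 83.6]
ee_rot: [0.0, 0.995, -0.101, 0.001]
force: [0.5, 0.3, -0.4]
grip_width: 0.128
```

```bash
python3 - <<'E'
from h import *
st()
look("s_b5",150,50)
o=None
L=126
for t in list(range(30,91,5)):
    a=np.radians(t); h=L*np.sin(a)-6*np.cos(a); x=L*np.cos(a)+6*np.sin(a)
    if o: print(t, "x %.1f dx %.2f dz %.2f"%(x,-(o[0]-x)/10,-(h-o[1])/10))
    o=(x,h)
E
```

```text
t 45.75 pos [ 633.9 -353.8   83.6] yaw(x axis) deg -11.6 tz [ 0.001 -0.001 -1.   ] F [ 0.5  0.3 -0.4] M [-0.01  0.01 -0.01] w 10.9 j [-0.67  0.9   0.94 -0.    1.29  1.1 ]
t 45.75 pos [ 633.9 -353.8   83.6] yaw(x axis) deg -11.6 tz [ 0.001 -0.001 -1.   ] F [ 0.5  0.3 -0.4] M [-0.01  0.01 -0.01] w 10.9 j [-0.67  0.9   0.94 -0.    1.29  1.1 ]
tool xy of c1 [-147.8   -1.3]
comp [225, 107, 12, 28, 102] [231.  120.6]
comp [183, 153, 8, 5, 30] [186.8 155. ]
comp [200, 155, 36, 7, 133] [217.1 157.8]
(np.float32(236.29933), np.float32(111.80618)) [ 500.1 -326.3  177.3] tool rel [-136.4    0.   -93.9]
(np.float32(229.15741), np.float32(125.502686)) [ 525.5 -331.6  144. ] tool rel [-110.6    0.   -60.6]
(np.float32(222.01547), np.float32(139.19919)) [ 551.6 -336.9  109.7] tool rel [-84.   -0.  -26.3]
(np.float32(214.50816), np.float32(153.5964)) [ 579.9 -342.8   72.5] tool rel [-55.1   0.   11. ]
(np.float32(207.00085), np.float32(167.9936)) [ 609.2 -348.8   34.1] tool rel [-25.3  -0.   49.4]
angle from level deg 52.22583603785166
35 x 106.7 dx -0.55 dz -0.96
40 x 100.4 dx -0.63 dz -0.90
45 x 93.3 dx -0.70 dz -0.85
50 x 85.6 dx -0.78 dz -0.78
55 x 77.2 dx -0.84 dz -0.71
60 x 68.2 dx -0.90 dz -0.63
65 x 58.7 dx -0.95 dz -0.55
70 x 48.7 dx -1.00 dz -0.47
75 x 38.4 dx -1.03 dz -0.38
80 x 27.8 dx -1.06 dz -0.29
85 x 17.0 dx -1.08 dz -0.20
90 x 6.0 dx -1.10 dz -0.10
```

View pics/s_b5c.png

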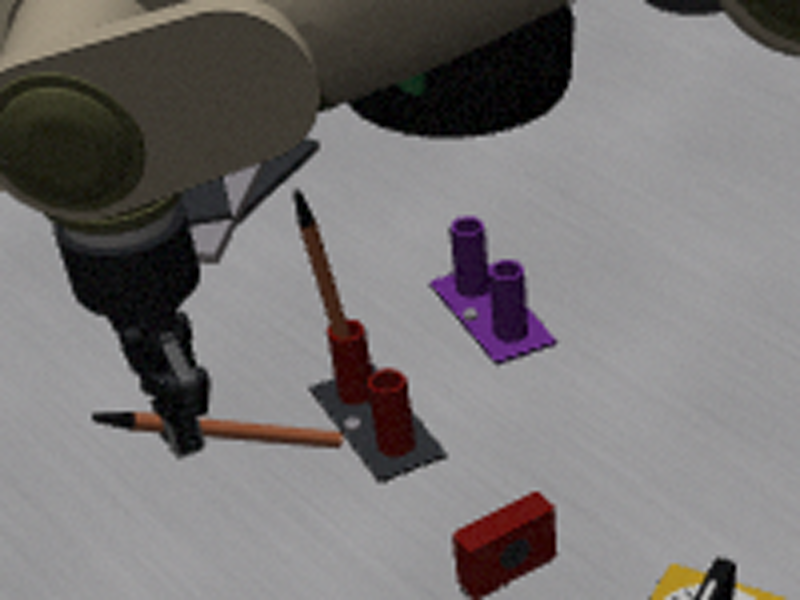

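```bash
python3 - <<'E'
from h import *
s,m,y=st(0)
axis([(97,418),(150,422),(220,428),(300,434),(342,438)],150,50,4,s,m)
E
```

```text
(97, 418) [ 679.4 -363.3  114.9] tool rel [ 46.2   0.  -30.3]
(150, 422) [ 649.1 -357.1   97.6] tool rel [ 15.3  -0.  -13.1]
(220, 428) [ 606.8 -348.5   72.7] tool rel [-28.    0.   11.6]
(300, 434) [ 554.4 -337.8   42.8] tool rel [-81.6   0.   41.4]
(342, 438) [ 525.2 -331.8   25.3] tool rel [-111.5    0.    58.8]
angle from level deg 150.53534965177533
```

Emit:
apply_moves([
  [0.5, -0.9, -0.1, 0, 0],
  [0.5, -0.8, 0, 0, 0],
  [0.5, -0.35, 0, -0.3, 0],
  [0.5, -0.35, 0, -0.9, 0],
  [0.5, -0.55, 0, -1.0, 0],
  [0.5, -0.65, 0, -0.95, 0],
  [0.5, -0.7, 0, -0.9, 0],
  [0.5, 0, 0, 0, 0],
])

```text
time_s: 46.47
eef_pos: [591.5, -344.4, 126.2]
ee_rot: [0.001, 0.995, -0.102, 0.002]
force: [1.3, -0.5, -0.1]
grip_width: 0.133
```

```bash
python3 - <<'E'
from h import *
s,m,y=st()
d=np.array([489.4,-322.9])-s["eef_pos"][:2]; print("tool xy of c1",(m[:2,:2].T@d).round(1))
im,i=snap("scene","s_b6"); cv2.imwrite("pics/s_b6c.png",cv2.resize(im[50:200,150:350],None,fx=4,fy=4,interpolation=cv2.INTER_CUBIC))
E
```

```text
t 46.47 pos [ 591.5 -344.4  126.2] yaw(x axis) deg -11.7 tz [ 0.003 -0.003 -1.   ] F [ 1.3 -0.5 -0.1] M [-0.04 -0.14  0.08] w 11.3 j [-0.7   0.76  1.09 -0.    1.28  1.08]
tool xy of c1 [-104.3   -0.4]
```

View pics/s_b6c.png

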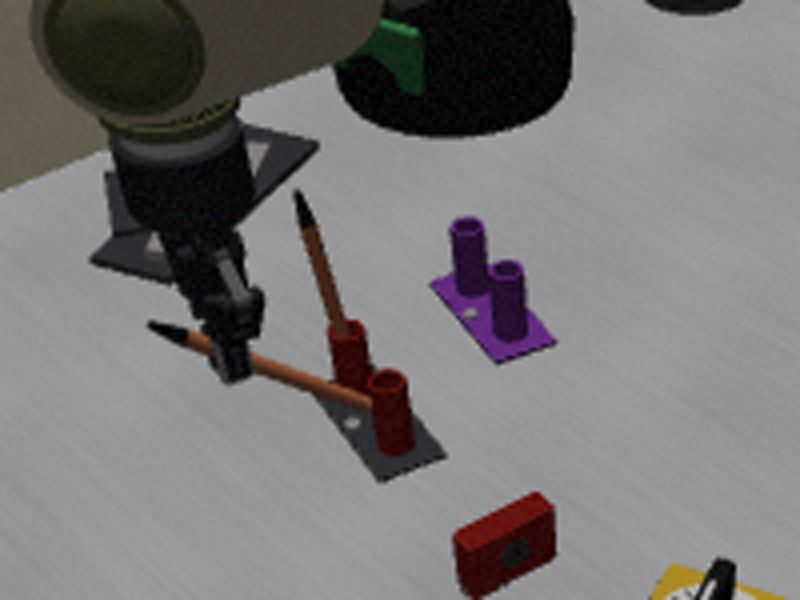

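```bash
python3 - <<'E'
from h import *
s,m,y=st(0)
axis([(152,325),(190,339),(265,365),(320,386),(372,404)],150,50,4,s,m)
E
```

```text
(152, 325) [ 631.5 -352.4  168.6] tool rel [ 40.8   0.  -43.6]
(190, 339) [ 611.3 -348.3  149.5] tool rel [ 20.2  -0.  -24.6]
(265, 365) [ 568.3 -339.5  110.4] tool rel [-23.8  -0.   14.4]
(320, 386) [ 534.4 -332.5   77.7] tool rel [-58.5  -0.   47.1]
(372, 404) [ 499.6 -325.4   46. ] tool rel [-94.1  -0.   78.6]
angle from level deg 137.8253174308471
```

Emit:
apply_moves([
  [0.5, -0.7, 0, -0.6, 0],
  [0.5, -0.8, 0, -0.6, 0],
  [0.5, -0.85, 0, -0.6, 0],
  [0.5, -0.9, 0, -0.55, 0],
  [0.5, 0, 0, 0, 0],
])

```text
time_s: 46.93
eef_pos: [559.4, -337.5, 147.5]
ee_rot: [0.0, 0.995, -0.102, 0.001]
force: [2.8, 0.3, 0.6]
grip_width: 0.13
```

```bash
python3 - <<'E'
from h import *
s,m,y=st()
d=np.array([489.4,-322.9])-s["eef_pos"][:2]; print("tool xy of c1",(m[:2,:2].T@d).round(1))
im,i=snap("scene","s_b7"); cv2.imwrite("pics/s_b7c.png",cv2.resize(im[50:170,170:290],None,fx=5,fy=5,interpolation=cv2.INTER_CUBIC))
E
```

```text
t 46.93 pos [ 559.4 -337.5  147.5] yaw(x axis) deg -11.7 tz [ 0.001 -0.001 -1.   ] F [2.8 0.3 0.6] M [-0.1  -0.26  0.04] w 11.1 j [-0.72  0.67  1.19 -0.    1.27  1.05]
tool xy of c1 [-71.4  -0.1]
```

View pics/s_b7c.png

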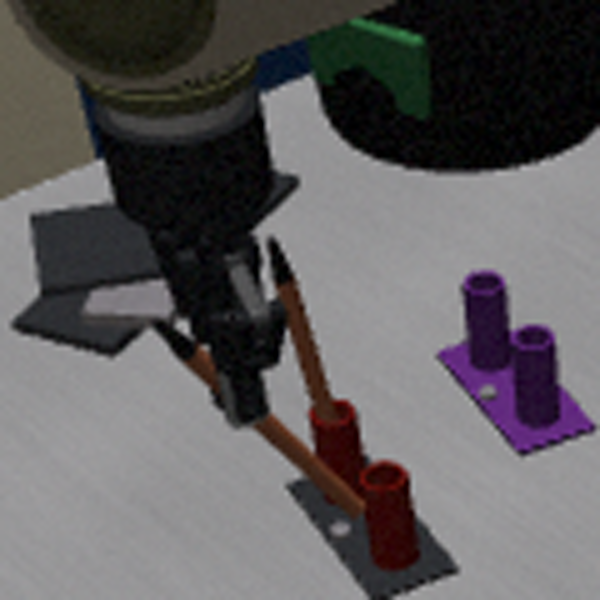

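```bash
python3 - <<'E'
from h import *
s,m,y=st(0)
axis([(158,322),(200,363),(268,424),(310,462),(357,506)],170,50,5,s,m)
E
```

```text
(158, 322) [ 589.2 -343.5  202.6] tool rel [ 30.2  -0.  -55.8]
(200, 363) [ 573.6 -340.3  172.3] tool rel [ 14.3  -0.  -25.6]
(268, 424) [ 545.6 -334.5  122.5] tool rel [-14.4  -0.   24.2]
(310, 462) [ 526.9 -330.7   88.9] tool rel [-33.5  -0.   57.8]
(357, 506) [ 504.6 -326.1   47.7] tool rel [-56.3  -0.   99. ]
angle from level deg 119.19540862130474
```

Emit:
apply_moves([
  [0.5, -0.8, 0, -0.45, 0],
  [0.5, -0.9, 0, -0.4, 0],
  [0.5, -0.9, 0, -0.3, 0],
  [0.5, -0.4, 0, -0.1, 0],
  [0.5, 0, 0, 0, 0],
])

```text
time_s: 47.4
eef_pos: [530.0, -331.1, 158.8]
ee_rot: [-0.0, 0.995, -0.102, -0.0]
force: [2.2, -0.1, -0.8]
grip_width: 0.128
```

```bash
python3 - <<'E'
from h import *
s,m,y=st()
d=np.array([489.4,-322.9])-s["eef_pos"][:2]; print("tool xy of c1",(m[:2,:2].T@d).round(1))
im,i=snap("scene","s_b8"); cv2.imwrite("pics/s_b8c.png",cv2.resize(im[50:170,170:290],None,fx=5,fy=5,interpolation=cv2.INTER_CUBIC))
E
```

```text
t 47.4 pos [ 530.  -331.1  158.8] yaw(x axis) deg -11.7 tz [-0.  0. -1.] F [ 2.2 -0.1 -0.8] M [-0.05 -0.42 -0.01] w 10.9 j [-0.75  0.6   1.28  0.    1.26  1.03]
tool xy of c1 [-41.4   0.1]
```

View pics/s_b8c.png

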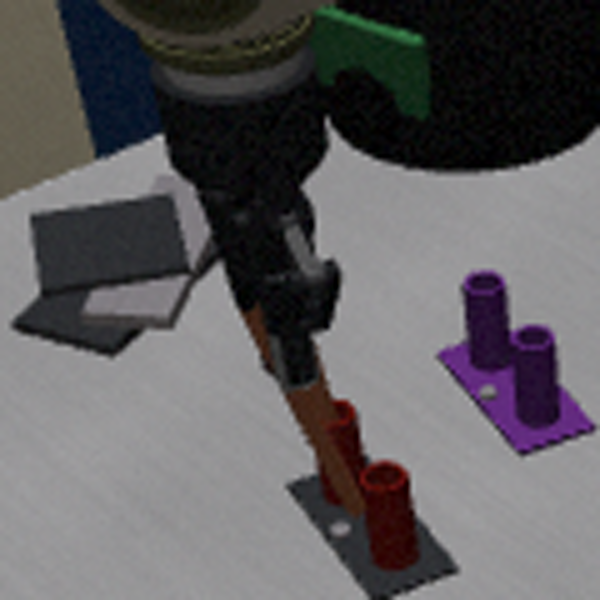

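```bash
python3 - <<'E'
from h import *
s,m,y=st(0)
axis([(252,312),(268,352),(305,405),(330,455),(353,508)],170,50,5,s,m)
im=cv2.imread("pics/s_b8.png"); cv2.imwrite("pics/z4.png",cv2.resize(im[100:160,205:265],None,fx=10,fy=10,interpolation=cv2.INTER_CUBIC))
E
```

```text
(252, 312) [ 542.3 -333.7  191.4] tool rel [ 12.3  -0.  -32.7]
(268, 352) [ 538.2 -332.8  165.6] tool rel [ 8.1 -0.  -7. ]
(305, 405) [ 524.  -329.9  126.3] tool rel [-6.4 -0.  32.4]
(330, 455) [ 515.1 -328.1   88.9] tool rel [-15.4  -0.   69.8]
(353, 508) [ 507.2 -326.4   47.5] tool rel [-23.5  -0.  111.1]
angle from level deg 103.96554983296471
```

View pics/z4.png

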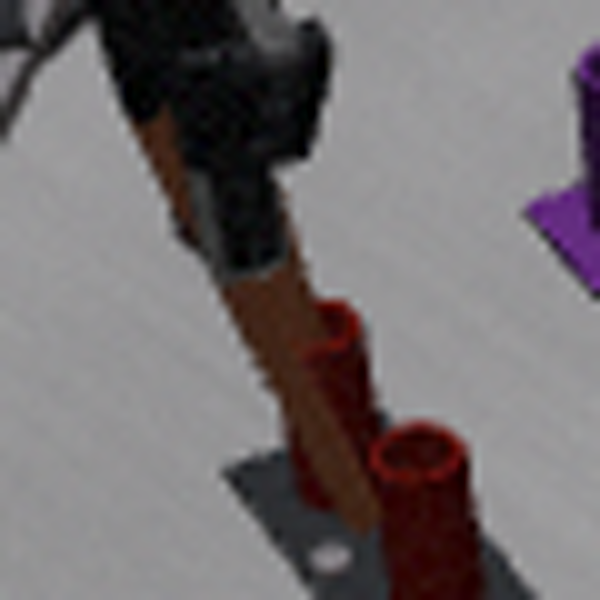

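Emit:
apply_moves([
  [0.5, -0.5, 0, -0.1, 0],
  [0.5, -0.5, 0, -0.05, 0],
  [0.5, -0.2, 0, 0, 0],
  [0.5, 0, 0, 0, 0],
  [0.5, 0.1, 0, -0.1, 0],
  [0.5, 0.1, 0, -0.3, 0],
  [0.5, 0, 0, -0.6, 0],
  [0.5, 0, 0, -0.8, 0],
  [0.5, 0, 0, -0.8, 0],
  [0.5, 0, 0, -0.6, 0],
  [0.5, 0, 0, 0, 0],
])

```text
time_s: 48.37
eef_pos: [520.9, -329.6, 194.2]
ee_rot: [0.001, 0.995, -0.101, 0.001]
force: [0.3, 0.8, -0.7]
grip_width: 0.129
```

```bash
python3 - <<'E'
from h import *
s,m,y=st()
d=np.array([489.4,-322.9])-s["eef_pos"][:2]; print("tool xy of c1",(m[:2,:2].T@d).round(1))
im,i=snap("scene","s_b9"); cv2.imwrite("pics/s_b9c.png",cv2.resize(im[70:150,200:280],None,fx=7.4,fy=7.4,interpolation=cv2.INTER_CUBIC))
E
```

```text
t 48.37 pos [ 520.9 -329.6  194.2] yaw(x axis) deg -11.6 tz [ 0.002 -0.002 -1.   ] F [ 0.3  0.8 -0.7] M [-0.02 -0.03 -0.  ] w 11.1 j [-0.75  0.55  1.27 -0.    1.32  1.02]
tool xy of c1 [-32.2  -0.2]
```

View pics/s_b9c.png

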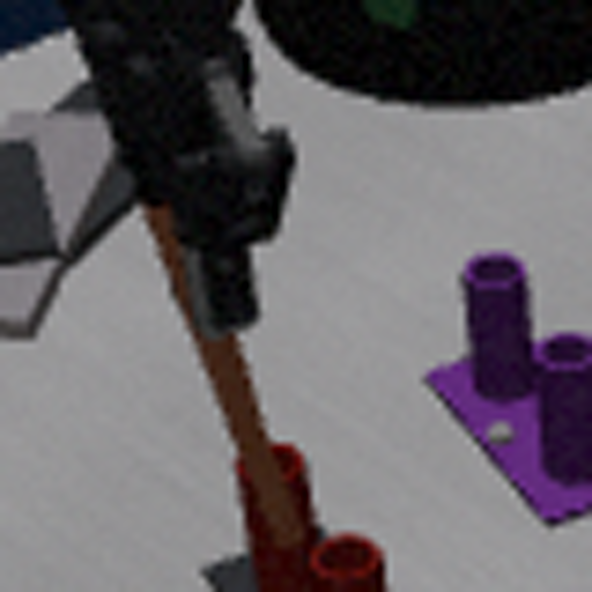

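```bash
python3 - <<'E'
from h import *
s,m,y=st(0)
axis([(160,210),(185,280),(222,345),(255,445),(285,540)],200,70,7.4,s,m)
print("A px top/rim",[( (proj("scene",p)-[200,70])*7.4).round(0) for p in ([474,-391,65],[478,-392,120],[486,-394,160],[490,-395,184])])
im,i=snap("wrist","w_b9")
E
```

```text
(160, 210) [ 532.4 -331.8  228.4] tool rel [ 12.   -0.  -35.2]
(185, 280) [ 528.4 -331.   199.8] tool rel [ 7.8 -0.  -6.6]
(222, 345) [ 519.6 -329.2  170.2] tool rel [-1.1 -0.  23. ]
(255, 445) [ 514.  -328.1  125. ] tool rel [-6.9 -0.  68.2]
(285, 540) [ 508.9 -327.    79.2] tool rel [-12.2  -0.  114.1]
angle from level deg 99.19144915872252
A px top/rim [array([262., 459.]), array([232., 345.]), array([195., 260.]), array([174., 206.])]
```

View pics/w_b9.png

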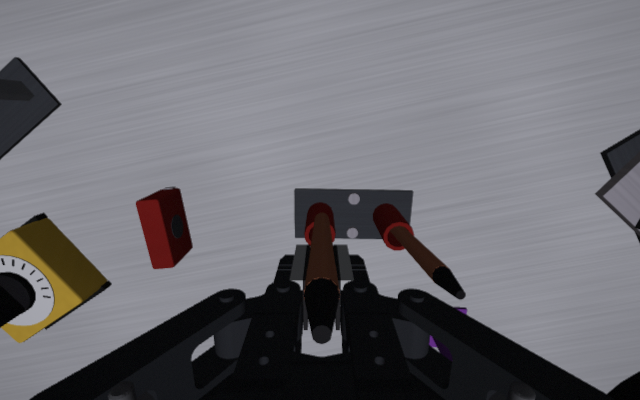

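Emit:
apply_moves([
  [0.5, -0.5, 0, -0.4, 0],
  [0.5, -0.8, 0, 0, 0],
  [0.5, -0.6, 0, 0, 0],
  [0.5, -0.1, 0, 0, 0],
  [0.5, 0, 0, 0, 0],
  [0.5, 0, 0, 0, 0],
])

```text
time_s: 48.97
eef_pos: [500.9, -325.2, 196.3]
ee_rot: [-0.0, 0.995, -0.101, 0.0]
force: [-0.2, -0.2, 0.1]
grip_width: 0.13
```

```bash
python3 - <<'E'
from h import *
s,m,y=st()
d=np.array([489.4,-322.9])-s["eef_pos"][:2]; print("tool xy of c1",(m[:2,:2].T@d).round(1))
im,i=snap("scene","s_b10"); cv2.imwrite("pics/s_b10c.png",cv2.resize(im[70:150,200:280],None,fx=7.4,fy=7.4,interpolation=cv2.INTER_CUBIC))
im,i=snap("wrist","w_b10"); cv2.imwrite("pics/w_b10c.png",cv2.resize(im[160:300,240:430],None,fx=4,fy=4,interpolation=cv2.INTER_CUBIC))
E
```

```text
t 48.97 pos [ 500.9 -325.2  196.3] yaw(x axis) deg -11.7 tz [ 0.  0. -1.] F [-0.2 -0.2  0.1] M [-0.02 -0.04  0.07] w 11.1 j [-0.77  0.51  1.33  0.    1.3   1.  ]
tool xy of c1 [-11.8   0.1]
```

View pics/s_b10c.png

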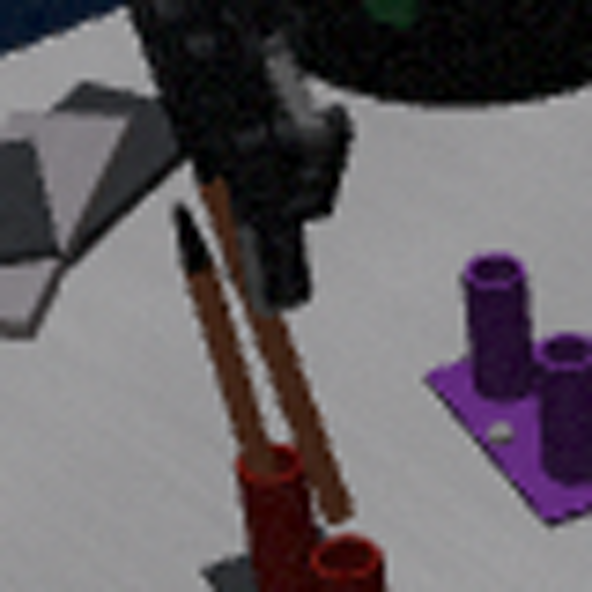

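View pics/w_b10c.png

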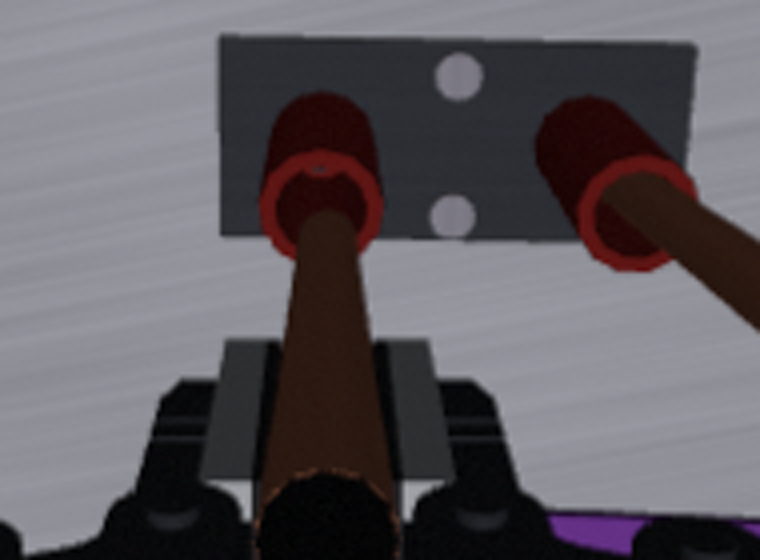

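```bash
python3 - <<'E'
from h import *
s,m,y=st(0)
axis([(215,185),(238,250),(280,340),(310,430),(343,519)],200,70,7.4,s,m)
E
```

```text
(215, 185) [ 512.3 -327.5  231.3] tool rel [ 11.5  -0.  -35.2]
(238, 250) [ 508.2 -326.6  204.8] tool rel [ 7.3 -0.  -8.6]
(280, 340) [ 498.5 -324.7  164.6] tool rel [-2.6 -0.  31.5]
(310, 430) [ 492.7 -323.4  123.4] tool rel [-8.6 -0.  72.8]
(343, 519) [ 485.2 -321.9   79.2] tool rel [-16.2  -0.  117. ]
angle from level deg 100.31296382350595
```

Emit:
apply_moves([
  [0.5, 0.3, 0, 0.5, 0],
  [0.5, 0.1, 0, 0.8, 0],
  [0.5, 0, 0, 0.8, 0],
  [0.5, -0.1, 0, 0.8, 0],
  [0.5, -0.1, 0, 0.8, 0],
  [0.5, -0.1, 0, 0.8, 0],
  [0.5, -0.1, 0, 0.5, 0],
  [0.5, 0, 0, 0, 0],
])

```text
time_s: 49.73
eef_pos: [500.1, -324.7, 144.6]
ee_rot: [-0.001, 0.995, -0.102, -0.001]
force: [-1.9, 1.3, -0.7]
grip_width: 0.133
```

```bash
python3 - <<'E'
from h import *
s,m,y=st()
d=np.array([489.4,-322.9])-s["eef_pos"][:2]; print("tool xy of c1",(m[:2,:2].T@d).round(1))
im,i=snap("scene","s_b11"); cv2.imwrite("pics/s_b11c.png",cv2.resize(im[80:180,200:300],None,fx=6,fy=6,interpolation=cv2.INTER_CUBIC))
E
```

```text
t 49.73 pos [ 500.1 -324.7  144.6] yaw(x axis) deg -11.7 tz [-0.002  0.002 -1.   ] F [-1.9  1.3 -0.7] M [ 0.15  0.43 -0.01] w 11.3 j [-0.77  0.56  1.4  -0.    1.19  1.  ]
tool xy of c1 [-10.9   0.4]
```

View pics/s_b11c.png

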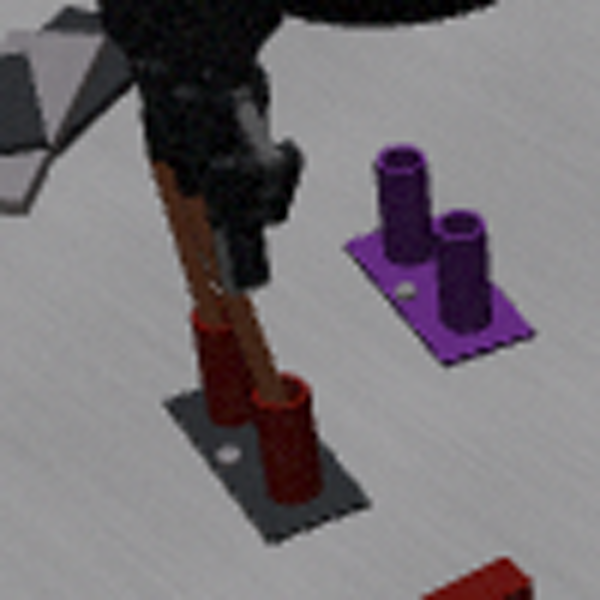

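Emit:
apply_moves([
  [0.5, -0.15, 0, 0, 0],
  [0.5, -0.1, 0, 0.3, 0],
  [0.5, -0.1, 0, 0.3, 0],
  [0.5, -0.1, 0, 0.3, 0],
  [0.5, 0, 0, 0, 0],
])

```text
time_s: 50.2
eef_pos: [496.6, -324.2, 136.8]
ee_rot: [-0.0, 0.995, -0.102, 0.0]
force: [1.9, 0.2, -1.7]
grip_width: 0.129
```

Emit:
apply_moves([
  [0.5, -0.05, 0, 0.3, 0],
  [0.5, -0.05, 0, 0.3, 0],
  [0.5, 0, 0, 0, 0],
])

```text
time_s: 50.45
eef_pos: [495.7, -324.0, 130.8]
ee_rot: [-0.0, 0.995, -0.101, 0.0]
force: [2.7, 0.1, -2.2]
grip_width: 0.13
```

Emit:
apply_moves([
  [0.5, 0, 0, 0.2, 0],
  [0.5, 0, 0, 0.2, 0],
  [0.5, 0, 0, 0.2, 0],
  [0.5, 0, 0, 0, 0],
])

```text
time_s: 50.78
eef_pos: [495.8, -324.2, 126.1]
ee_rot: [0.0, 0.995, -0.101, 0.0]
force: [0.0, 1.3, 5.6]
grip_width: 0.127
```

Emit:
apply_moves([
  [0.5, 0, 0, 0.2, 0],
  [0.5, 0, 0, 0.1, 0],
  [0.5, 0, 0, 0, 0],
])

```text
time_s: 51.03
eef_pos: [496.2, -324.5, 125.0]
ee_rot: [0.001, 0.995, -0.101, 0.001]
force: [-3.2, 3.7, 19.8]
grip_width: 0.127
```

```bash
python3 - <<'E'
from h import *
s,m,y=st()
im,i=snap("scene","s_b12"); cv2.imwrite("pics/s_b12c.png",cv2.resize(im[80:180,200:300],None,fx=6,fy=6,interpolation=cv2.INTER_CUBIC))
E
```

```text
t 51.03 pos [ 496.2 -324.5  125. ] yaw(x axis) deg -11.6 tz [ 0.002 -0.002 -1.   ] F [-3.2  3.7 19.8] M [ 0.82  0.22 -0.01] w 10.9 j [-0.78  0.57  1.44  0.    1.13  1.  ]
```

View pics/s_b12c.png

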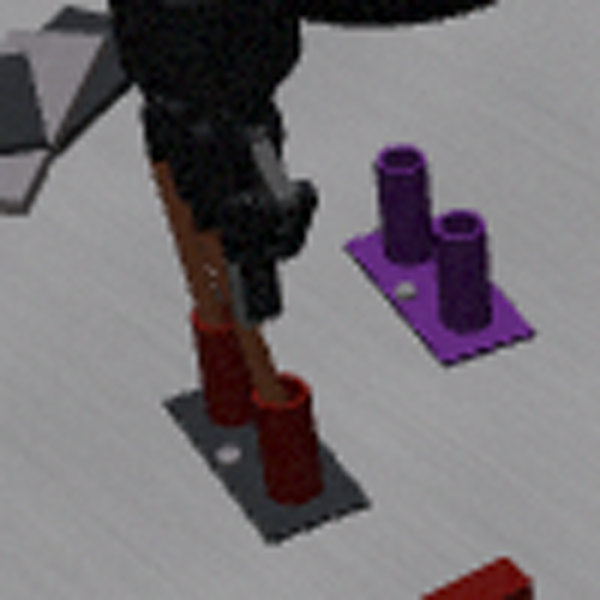

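Emit:
apply_moves([
  [0.5, 0, 0, -0.3, 0],
  [0.5, -0.2, 0, 0, 0],
  [0.5, -0.2, 0, 0, 0],
  [0.5, 0, 0, 0, 0],
])

```text
time_s: 51.42
eef_pos: [491.5, -323.3, 125.1]
ee_rot: [0.0, 0.995, -0.102, 0.0]
force: [2.7, -1.0, 1.5]
grip_width: 0.129
```

Emit:
apply_moves([
  [0.5, 0, 0, 0.2, 0],
  [0.5, 0, 0, 0.2, 0],
  [0.5, 0, 0, 0, 0],
])

```text
time_s: 51.67
eef_pos: [491.5, -323.1, 120.5]
ee_rot: [-0.0, 0.995, -0.101, -0.0]
force: [1.4, -0.5, -2.9]
grip_width: 0.131
```

Emit:
apply_moves([
  [0.5, 0, 0, 0.15, 0],
  [0.5, 0, 0, 0.1, 0],
  [0.5, 0, 0, 0, 0],
])

```text
time_s: 51.92
eef_pos: [491.6, -323.2, 118.5]
ee_rot: [-0.0, 0.995, -0.101, -0.0]
force: [2.7, -1.3, -0.8]
grip_width: 0.131
```

```bash
python3 - <<'E'
from h import *
s,m,y=st()
im,i=snap("scene","s_b13"); cv2.imwrite("pics/s_b13c.png",cv2.resize(im[80:180,200:300],None,fx=6,fy=6,interpolation=cv2.INTER_CUBIC))
E
```

```text
t 51.92 pos [ 491.6 -323.2  118.5] yaw(x axis) deg -11.6 tz [-0.  0. -1.] F [ 2.7 -1.3 -0.8] M [-0.1  -0.65  0.  ] w 11.2 j [-0.78  0.57  1.45 -0.    1.12  0.99]
```

View pics/s_b13c.png

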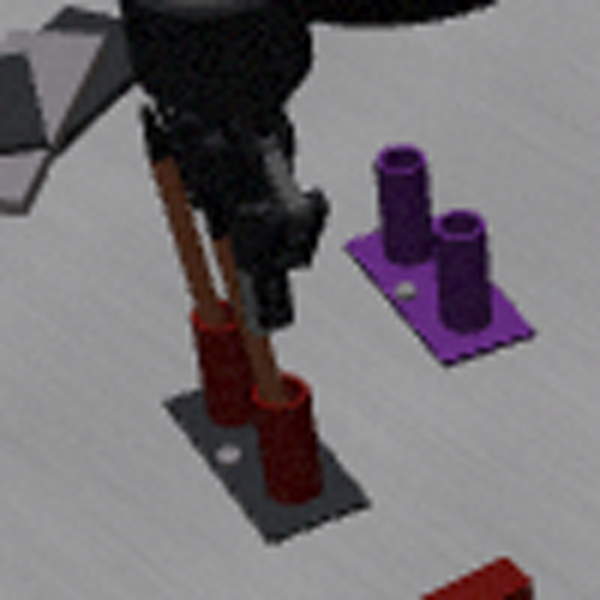

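Emit:
apply_moves([
  [0.5, 0, 0, 0.15, 0],
  [0.5, 0, 0, 0.1, 0],
  [0.5, 0, 0, 0, 0],
])

```text
time_s: 52.22
eef_pos: [492.2, -323.6, 118.0]
ee_rot: [0.001, 0.995, -0.101, 0.001]
force: [1.4, 2.0, 11.5]
grip_width: 0.132
```

Emit:
apply_moves([
  [0.5, 0.05, 0, 0.15, 0],
  [0.5, 0, 0, 0.1, 0],
  [0.5, 0, 0, 0, 0],
])

```text
time_s: 52.47
eef_pos: [492.9, -323.9, 117.7]
ee_rot: [0.001, 0.995, -0.101, 0.002]
force: [-4.9, 6.0, 28.1]
grip_width: 0.132
```

Emit:
apply_moves([
  [0.5, 0.1, 0, -0.35, 0],
  [0.5, 0.1, 0, 0, 0],
  [0.5, 0, 0, 0, 0],
])

```text
time_s: 52.72
eef_pos: [493.4, -323.5, 118.2]
ee_rot: [-0.0, 0.995, -0.101, -0.001]
force: [-7.9, 4.2, 14.1]
grip_width: 0.133
```

```bash
python3 - <<'E'
from h import *
s,m,y=st()
im,i=snap("wrist","w_b14"); cv2.imwrite("pics/w_b14c.png",cv2.resize(im[160:360,240:440],None,fx=3,fy=3,interpolation=cv2.INTER_CUBIC))
im,i=snap("scene","s_b14"); cv2.imwrite("pics/s_b14c.png",cv2.resize(im[80:160,210:290],None,fx=7.4,fy=7.4,interpolation=cv2.INTER_CUBIC))
E
```

```text
t 52.72 pos [ 493.4 -323.5  118.2] yaw(x axis) deg -11.6 tz [-0.002  0.001 -1.   ] F [-7.9  4.2 14.1] M [0.74 1.   0.02] w 11.3 j [-0.78  0.57  1.45 -0.    1.12  1.  ]
```

View pics/w_b14c.png

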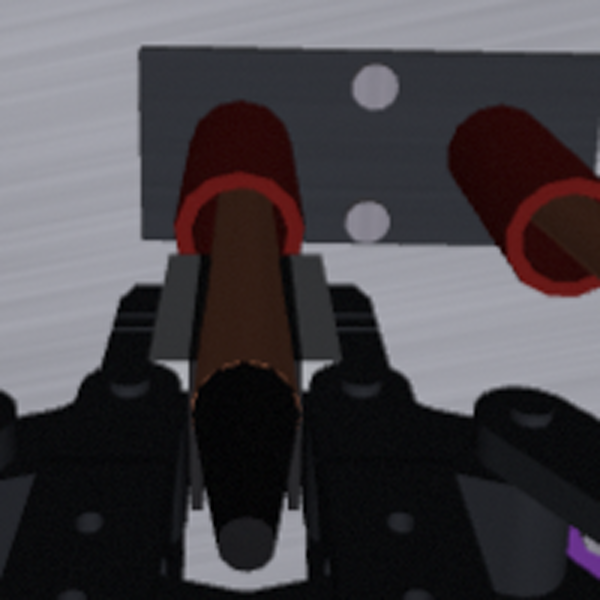

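View pics/s_b14c.png

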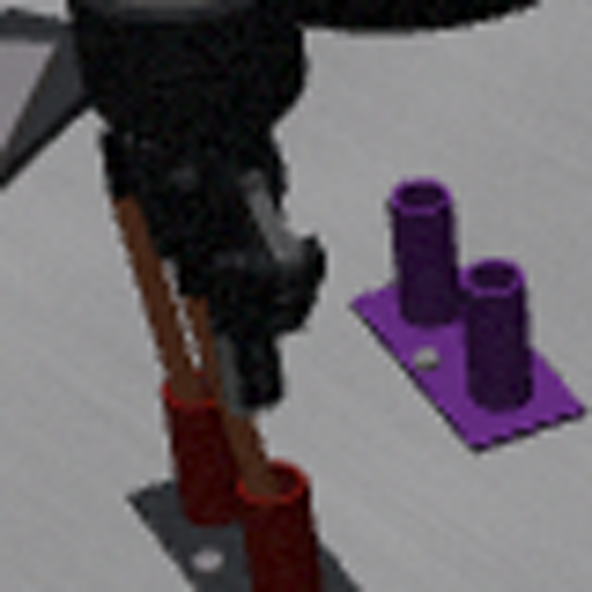

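```bash
python3 - <<'E'
from h import *
s,m,y=st(0)
i=np.load("pics/w_b14.npy",allow_pickle=True)[0]
for dz in (0,3,6,10):
    t=plane("wrist",(322.3,341.7),184+dz,i); sh=plane("wrist",(322.3,240/3*0+160+400/3),159.2+dz,i)
    rt=m.T@(t-s["eef_pos"]); rs=m.T@(sh-s["eef_pos"]); print(dz,"tip",rt.round(1),"sh",rs.round(1),np.linalg.norm(rt-rs))
print("c1 tool",(m[:2,:2].T@(np.array([489.4,-322.9])-s["eef_pos"][:2])).round(1))
E
```

```text
0 tip [ 18.1   1.  -65.9] sh [ 16.1   1.1 -41.1] 24.881644976058663
3 tip [ 20.6   1.  -68.9] sh [ 18.    1.1 -44.1] 24.940322780952823
6 tip [ 23.1   1.  -71.9] sh [ 19.9   1.1 -47.1] 25.014642414551236
10 tip [ 26.5   1.  -75.9] sh [ 22.4   1.  -51.1] 25.13782300031274
c1 tool [-4.   0.1]
```

Emit:
apply_moves([
  [0.5, 0, 0, -0.1, 0],
  [1.5, 0, 0, 0, 0],
  [2.5, 0, 0, 0, 0],
  [4, 0, 0, 0, 0],
  [4, 0, 0, -0.3, 0],
  [4, 0, 0, -1, 0],
  [4, 0, 0, -2.5, 0],
  [4, 0, 0, -3.5, 0],
  [4, 0, 0, -3.5, 0],
  [4, 0, 0, -3, 0],
  [4, 0, 0, 0, 0],
])

```text
time_s: 53.73
eef_pos: [495.4, -324.9, 263.8]
ee_rot: [0.004, 0.995, -0.101, 0.005]
force: [0.6, -0.5, 1.4]
grip_width: 0.468
```

```bash
python3 - <<'E'
from h import *
s,m,y=st()
im,i=snap("wrist","w_b15")
im,i=snap("scene","s_b15"); cv2.imwrite("pics/s_b15c.png",cv2.resize(im[70:220,200:400],None,fx=4,fy=4,interpolation=cv2.INTER_CUBIC))
E
```

```text
t 53.73 pos [ 495.4 -324.9  263.8] yaw(x axis) deg -11.6 tz [ 0.008 -0.008 -1.   ] F [ 0.6 -0.5  1.4] M [-0.02 -0.01 -0.01] w 40.0 j [-0.78  0.44  1.25 -0.    1.43  1.  ]
```

View pics/s_b15c.png

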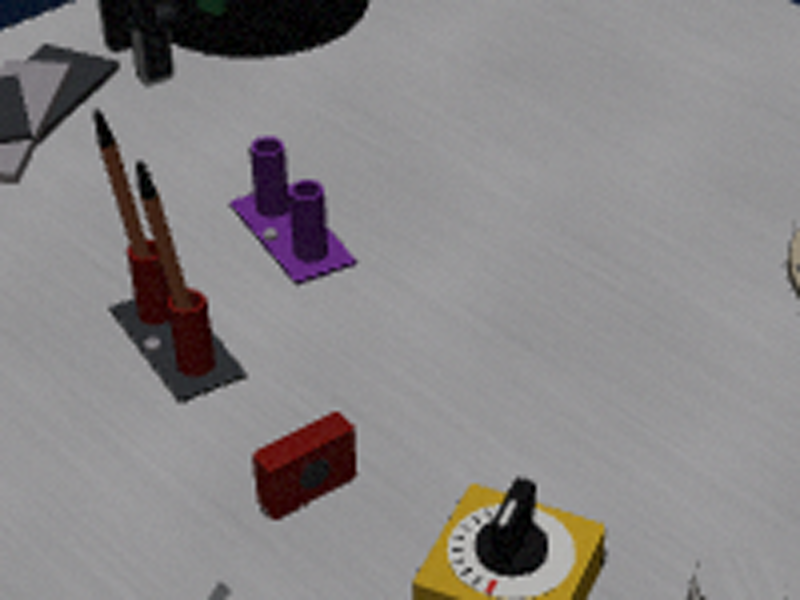

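View pics/w_b15.png

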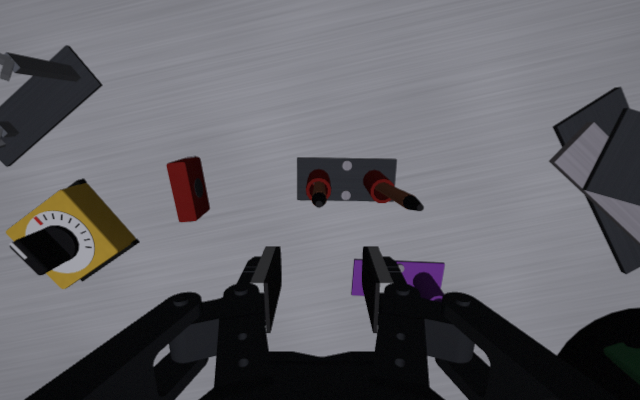

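```bash
python3 - <<'E'
from h import *
im,i=snap("top","t_end"); o=cv2.imread("pics/top0.png")
a=cv2.resize(o[120:220,180:400],(792,360),interpolation=cv2.INTER_CUBIC); b=cv2.resize(im[120:220,180:400],(792,360),interpolation=cv2.INTER_CUBIC)
cv2.imwrite("pics/cmp.png",cv2.resize(np.vstack([a,b]),(660,600)))
w=cv2.imread("pics/w_b15.png"); i=np.load("pics/w_b15.npy",allow_pickle=True)[0]
cv2.imwrite("pics/k.png",cv2.resize(w[170:300,0:150],None,fx=4,fy=4,interpolation=cv2.INTER_CUBIC))
E
```

```text
(no output)
```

View pics/cmp.png

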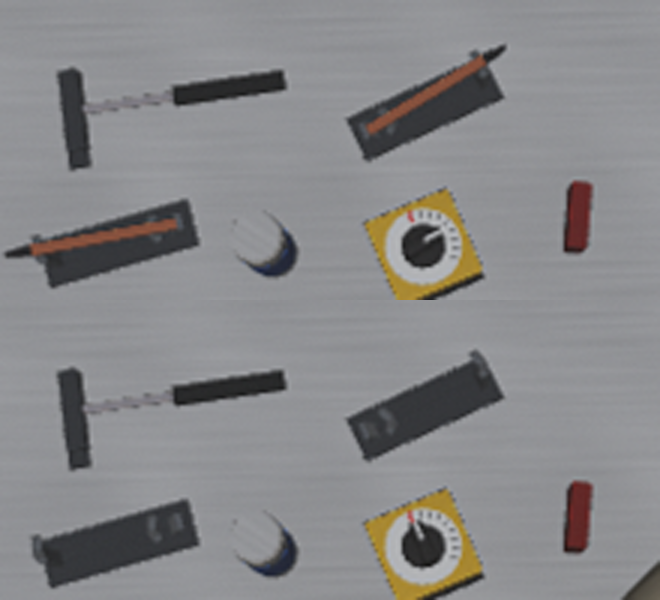

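Before and after, the hammer, can and magnet are at the same pixels. The knob pointer is on the red mark and both rests are empty. Handing in.

```bash
python3 - <<'E'
from rig import ctrl
print(ctrl.finish_job())
E
```

```text
the job is handed in; nothing more can be done
None
```

The end state is as asked and handed in at about 54 s, but the first rod fell twice on the way, which the task said must not happen.

- **Knob:** I turned it to zero before touching any rod, about 82°. The close-up right after showed the pointer on the red mark, and the last top view still showed it there.
- **First rod:** It slipped out of the jaws twice while I was tipping it upright against the side of a cup, and fell onto the bench and the cup rim. I could not check it for damage. I picked it up again and lowered it to the floor of the far cup, where I felt contact of about 10 N.
- **Second rod:** It jammed part-way into the near cup, at about 20 N. I freed it and lowered it to a firm stop at about 28 N; that stop fits the cup floor by my tip sighting, but I did not see the foot there. I pressed harder there than I meant to.
- **Last checks:** Both rods stand in the red cups, points up and leaning slightly within the cup clearance, with equal lengths showing above the rims. The top views before and after show the spray can, magnet and hammer at the same pixels. The purple holder was not touched. The arm had let go and was clear of everything.

The last close-up of the knob could not be viewed because the picture limit had been reached, so the final pointer check rests on the top view.

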